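# Dose the chokes through the wheel and lock up

## Robot

A 7-joint arm with a two-finger parallel gripper is mounted at the origin on the work surface. World frame = base frame: x ahead of the robot, y to its left, z up, the work surface at z = 0. Lengths are in m, angles in rad, forces in N, time in s.
With the tool pointing down it reaches from about 0.425 to 0.875 m from the base axis. Payload 8.4 kg.
Tool frame: the origin (TCP) lies at the very end of the fingers, on their centre line; the grasp point (between the pads) lies 19 mm behind it; z points along the fingers, y is the direction in which the jaws open and shut (so a half turn about z gives the same grasp; the last joint's range is limited). The gripper opens to 87 mm and grips with 3 to 60 N. Pads are 19 mm wide; open, the fingers measure 117 mm over their backs; the gripper's body (75 mm by 190 mm) begins 51 mm behind the grasp point.
Start: joints at [-1.235, 0.333, 0.04, 1.465, -0.013, 1.343, -0.059], TCP at [0.274, 0.589, 0.223] pointing down, gripper open.
Joint ranges: [-2.58, 2.58], [-0.38, 2.09], [-1.3, 1.39], [0.25, 2.4], [-1.5, 4.64], [0.08, 2.09], [-2.65, 2.65]. Speed limits (rad/s): [2.22, 2.22, 2.79, 2.79, 3.14, 3.14, 3.14].

## Interface

Orientations are given as a unit quaternion [x, y, z, w].
In Python, from rig import readout, optics, robot gives the robot as it stands.
- The arm moves only by the tool apply_moves, never from a script. Its argument "steps" is a list of rows, each an object of numbers: "x", "y", "z": the shift along the world's x, y, z in m; "ax", "ay", "az": the turn, a rotation vector about the world's x, y, z in rad. A call has exactly 5 rows; each row is the pose to reach, as a shift and turn from the pose commanded when the call began; what a row does not reach only later rows make up. A row lasts 1/10 s, in which the tool goes at most 50 mm and 8.59 degrees, less where a joint would pass 70% of its speed; a pose out of reach is approached as far as the arm can. A call with a gripper value outside its range is refused whole. "hand" is the closure, from -1 (fully open) to 1 (shut), set as the call begins (left out, the last holds). The fingers move at their own pace and stop on an object; the grip force is fixed at half the most. Time passes only in rows, so rows that repeat a pose let the fingers close, or fill a call up. It gives the time, the measured TCP pose, the force and the opening at its end, in the units of the state.
- readout.sense(): the state, without advancing time (a new reading comes with each control period).
- optics.snapshot(name): name is "scene" or "side" or "wrist"; returns (picture, depth): 400x640x3 uint8, red, green, blue; 400x640 float32, m along the optical axis (not along the pixel's ray), 0 where there is no reading.
- optics.calibration(name): a dict with "fovy" (degrees; the focal length in pixels is half the picture's height over the tangent of half this angle, whatever the lens; pixels are square), "cx", "cy" (the principal point, pixels), "D" ([k1, k2, p1, p2, k3] as OpenCV has them; the pictures are not rectified), "rvec" (rotation vector, rad) and "tvec" (3), from world to camera coordinates, as OpenCV has them; the wrist camera has in their place "mount" (4x4, takes a point from camera to tool coordinates, whose origin is the TCP and whose axes are the flange's). Camera axes: x right, y down, z forward; pixel columns grow to the right and rows downward; lengths in m; the calibration is good to about 2 mm. A picture is of the moment at which its call begins: read the wrist's pose just before it. calibration takes no time and is no camera call.
- robot.job_done(): hands the job in, once; it reports no verdict.
The state is a dict: "t": time; "joints": joint angles; "dq": joint speeds; "joint_torque": joint torques, N m; "tcp_pos": TCP position; "orientation": TCP orientation; "wrist_force": force on the tool from outside, world axes, zero at the start; "moment": the same for the moment, N m; "width": finger opening in m.
Only numpy, scipy, OpenCV 4.12 (cv2) and the standard library are available. Lean on these libraries where they do the work, as an engineer would, in place of code of your own. Each camera call takes 0.05 s, during which the arm holds its last target.

## Task

Kit the chokes: with the shutter still shut, lay every toroid choke from the sheet flat in a pocket of the white dosing wheel, one to a pocket; then put the red key in the brass lock, turn it anticlockwise to its stop to open the shutter, and turn the wheel by its black knob until every choke has dropped through the hole into the steel pan. Then tip the pan with its red-balled lever so that all the chokes end in the blue tray, let it swing back, turn the key fully back and return it upright to its wooden stand, without shoving the spool, the jar, the battery pack or the screwdriver about.

Things in the scene. Friction and masses are not known exactly. Their poses are not given: they have to be found in the camera images.
- choke1: Toroid choke: upright squat drum 26 mm in diameter and 18 mm tall, green core with copper windings, about 30 g, flat side down on the sheet at the start, right of the machine. Origin: centre of its underside; z is its own axis. Two to four chokes are there (absent ones read None from the start). May be knocked aside by 2 to 4 cm.
- choke2: Toroid choke: upright squat drum 26 mm in diameter and 18 mm tall, green core with copper windings, about 30 g, flat side down on the sheet at the start, right of the machine. Origin: centre of its underside; z is its own axis. Two to four chokes are there (absent ones read None from the start). May be knocked aside by 2 to 4 cm.
- choke3: Toroid choke: upright squat drum 26 mm in diameter and 18 mm tall, green core with copper windings, about 30 g, flat side down on the sheet at the start, right of the machine. Origin: centre of its underside; z is its own axis. Two to four chokes are there (absent ones read None from the start). May be knocked aside by 2 to 4 cm.
- choke4: Toroid choke: upright squat drum 26 mm in diameter and 18 mm tall, green core with copper windings, about 30 g, flat side down on the sheet at the start, right of the machine. Origin: centre of its underside; z is its own axis. Two to four chokes are there (absent ones read None from the start). May be knocked aside by 2 to 4 cm.
- deck (a point): Centre of the machine's dark steel deck, on its top face (155 mm above the bench), on the wheel's upright axis. Its frame is the machine's: z up, x away from the robot when square to it. The deck is 190 x 190 mm, 10 mm thick, on four corner legs over a base plate. Fixed, but its place and yaw (within 0.2 rad) vary.
- wheel (a joint): White dosing wheel, 162 mm wide, walls from the deck to 15 mm above it. rad, anticlockwise from above; turns both ways, friction 0.05 N m, stays where left. Six bottomless pockets: pocket k is centred 53 mm from the axis at angle wheel + k*pi/3 from deck x. A pocket spans 32 to 74 mm radially, 39 mm wide: one choke lies flat in it, its top 4 mm above the wheel; fingers do not fit in beside it.
- wheel_knob (a point): Middle of the black bar knob on the wheel's axis, 42 mm above the deck: the bar is 46 mm long, 12 mm thick and 30 mm tall (27 to 57 mm above the deck), on a round neck 36 mm wide. The point turns with the wheel: its x runs along the bar, towards pocket 0.
- drop_hole (a point): Centre of the drop hole in the deck, at the level of the deck's top: 53 mm from the wheel's axis in the deck frame's -y direction (deck angle -pi/2). The hole is 54 mm wide (along deck x) by 44 mm. A pocket centred over it drops its choke into the pan when the shutter is open.
- shutter (a joint): Orange shutter closing the drop hole from within the deck (its top 1.5 mm below the deck's): 0 shut, 0.059 m open. It follows the lock electrically (0.0437 m per rad of lock) and cannot be moved by hand.
- lock (a joint): Angle of the brass lock in the teal switch box, rad: 0 locked (shutter shut), growing anticlockwise from above, stop at 1.35 (shutter open). Stays where left, friction about 0.04 N m. Only the key turns it.
- lock_slot (a point): Mouth of the lock's key slot, centre, 50 mm above the bench on the lock's upright axis. The slot is 21 mm long along this point's x and 9 mm wide, 22 mm deep; the point turns with the lock. Brass plug 40 x 40 mm, box 84 x 84 mm and 26 mm tall.
- key: Service key, 40 g, upright in its stand at the start. Origin: tip of the blade; z up to the bow, x along the blade's width. Blade 18 mm (x) by 6 mm, its last 8 mm by the origin only 14 x 4 mm, from 0 to 26 mm; red bow, 34 mm (x) by 10 mm, from 26 to 58 mm. Fully in the lock or the stand its origin lies 22 mm below the mouth. In the lock it has about 0.15 rad of play each way.
- stand_slot (a point): Mouth of the slot in the key's wooden stand (56 x 46 mm block, 50 mm tall): centre of the slot, at the block's top. The slot is 22 mm long along this point's x, 9 mm wide and 22 mm deep. Fixed, but its place varies; it may trade places with the switch box.
- pan (a joint): Tilt of the steel pan under the drop hole, rad: 0 level (rest), 1.4 fully tipped. It swings about a level axis along deck x, 95 mm from the wheel's axis in deck -y, 52 mm above the bench. A soft spring returns it when let go. Full tip takes about 2 N at the lever; chokes slide out into the blue tray beyond about 1.2 rad.
- pan_floor (a point): Middle of the pan's floor (88 x 80 mm, walls 40 mm, open on the deck's -y side; at rest its floor slopes 0.25 rad inwards).
- lever_ball (a point): Centre of the red ball (24 mm wide) on the pan's lever: a 10 mm rod, 125 mm from the pan's axis to the ball, on the robot's side of the machine (132 mm from the wheel's axis in deck -x). At rest it leans 0.6 rad towards deck +y; pushed in deck -y until it leans 0.8 rad that way, it tips the pan fully.
- kit_tray: Blue kit tray, fixed to the machine on its deck -y side below the pan's open edge: 130 mm along deck x, 105 mm along deck y, 32 mm tall, 4 mm walls. Origin: centre of its underside, 137 mm from the wheel's axis.
- spool: Bystander among the chokes: aluminium solder spool, 42 mm in diameter, 32 mm tall, origin at the centre of its underside.
- flux_jar: Bystander among the chokes: amber jar with a yellow cap, 36 mm in diameter, 45 mm tall, origin at the centre of its underside.
- driver: Bystander: yellow screwdriver, 170 mm, lying beyond the machine.
- cell_pack: Bystander: blue battery pack, 75 x 40 x 20 mm, at the left.
Mind the look-alikes: they are no part of the job. There is more than one size of the part that bears stand_slot; the job needs the largest.

How it is judged:
By the outcome, as a careful person would: the job done as asked, in the order asked, and still so for the second after the job is handed in, with the robot touching nothing.
Of choke1, choke2, choke3, choke4 only 2 to 4 are there at a start; the rules pass over those that are not, and their reading is None.
At some moment in a run one of choke1, choke2, choke3, choke4 may be knocked a few centimetres aside while the robot is not near it.
It also fails if it takes over 210 s, if anything falls off the work surface, if the arm or the gripper's body presses on something with over 40 N, if the wrist force passes 120 N, or if a joint passes its speed limit or range.

## Working session

There is one attempt and no reset: what is moved stays moved. The work goes in short steps, Python scripts to look and compute and a tool call to move; the robot and the scene stay as the last step left them, time stands still between calls to the robot, and variables do not carry over. Pictures are saved under pics/ and viewed, and the job is handed in when it is done.

Besides the shell and the picture viewer there is one more tool, called after ">>>" as name([rows], argument=value, ...), one row to a line, values as JSON. apply_moves: Moves the arm, as the interface text tells. Its arguments: {"type":"object","properties":{"steps":{"type":"array"},"hand":{"type":"number"}},"required":["steps"]}

```bash
mkdir -p pics; cat > h.py <<'E'
import numpy as np, cv2
from rig import readout, optics, robot
def snap(n,fn=None):
    s=readout.sense(); p,d=optics.snapshot(n)
    if fn: cv2.imwrite('pics/'+fn,p[:,:,::-1])
    np.savez('last_%s.npz'%n,p=p,d=d,pos=s['tcp_pos'],q=s['orientation']); return p,d,s
E
python3 - <<'E'
from h import *
s=readout.sense();print(s)
for n in('scene','side','wrist'):
    snap(n,n+'0.png'); print(optics.calibration(n))
E
```

```text
{'t': 0.0, 'joints': array([-1.23521483,  0.33393439,  0.03983147,  1.46626553, -0.01341984,
        1.34326831, -0.05851778]), 'dq': array([ 0.00076491,  0.00059232, -0.00082539,  0.0021481 , -0.00188725,
        0.00093795,  0.0008615 ]), 'joint_torque': array([-8.29484652e-04, -6.56353283e+01,  1.33491028e+00, -4.03791940e+01,
       -5.96199464e-02,  4.48615977e-02,  1.90004021e-04]), 'tcp_pos': array([0.27359084, 0.58911177, 0.2216463 ]), 'orientation': array([ 2.15682168e-01,  9.76463289e-01, -7.93563342e-04, -1.35691766e-04]), 'wrist_force': array([-0.4485806 , -0.59885663, -0.40651882]), 'moment': array([ 0.03968865, -0.00709066,  0.0351645 ]), 'width': 0.08744314098652818}
{'fovy': 44.97536007245993, 'cx': 315.8493713680941, 'cy': 197.58246677642143, 'D': array([-0.02236377,  0.        ,  0.        ,  0.        ,  0.        ]), 'rvec': array([ 2.24711361,  0.94224738, -0.38746513]), 'tvec': array([-0.37841255, -0.18296044,  1.55087309])}
{'fovy': 50.35676267404597, 'cx': 315.00165811314235, 'cy': 203.28998315175212, 'D': array([-0.03267823,  0.        ,  0.        ,  0.        ,  0.        ]), 'rvec': array([ 2.17372954, -0.70126577,  0.3107147 ]), 'tvec': array([-0.44860948,  0.32528741,  0.88266345])}
{'fovy': 66.72865859484199, 'cx': 313.5014832368771, 'cy': 199.77685577340148, 'D': array([-0.05711628,  0.        ,  0.        ,  0.        ,  0.        ]), 'mount': array([[ 4.85944129e-04, -9.69789053e-01, -2.43944576e-01,
         6.74967866e-02],
       [ 9.99999661e-01,  3.08989671e-04,  7.63653640e-04,
         2.28984053e-04],
       [-6.65206586e-04, -2.43944864e-01,  9.69788874e-01,
        -1.61346534e-01],
       [ 0.00000000e+00,  0.00000000e+00,  0.00000000e+00,
         1.00000000e+00]])}
```

View pics/scene0.png

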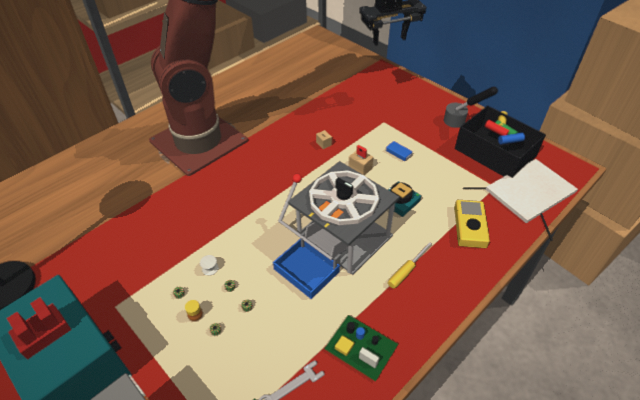

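View pics/side0.png

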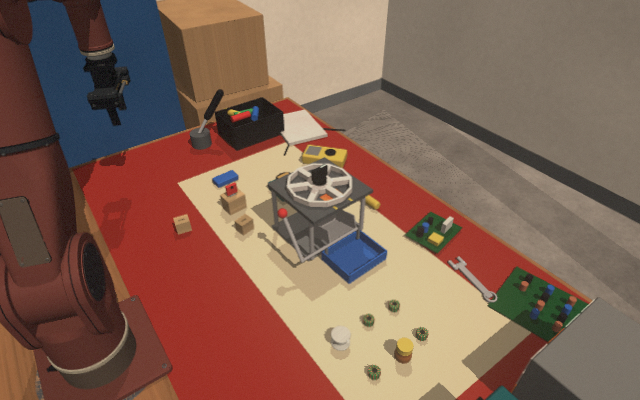

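View pics/wrist0.png

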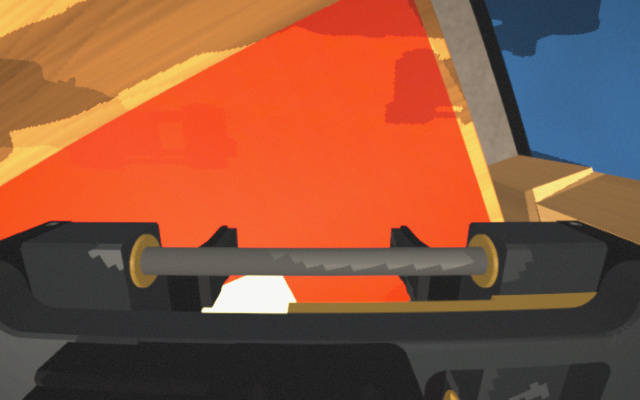

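```bash
cat >> h.py <<'E'
from scipy.spatial.transform import Rotation as R
def K(c): 
    f=200/np.tan(np.radians(c['fovy']/2)); return np.array([[f,0,c['cx']],[0,f,c['cy']],[0,0,1]])
def T_wc(n,s=None):
    c=optics.calibration(n)
    if n=='wrist':
        M=np.eye(4); M[:3,:3]=R.from_quat(s['q']).as_matrix(); M[:3,3]=s['pos']; return M@c['mount']
    M=np.eye(4); M[:3,:3]=cv2.Rodrigues(c['rvec'])[0]; M[:3,3]=c['tvec']; return np.linalg.inv(M)
def cloud(n):
    L=np.load('last_%s.npz'%n); c=optics.calibration(n); d=L['d']
    v,u=np.mgrid[0:400,0:640]; pts=np.stack([u,v],-1).reshape(-1,1,2).astype(np.float64)
    xy=cv2.undistortPoints(pts,K(c),c['D']).reshape(400,640,2)
    P=np.dstack([xy*d[...,None],d]); M=T_wc(n,L)
    W=P@M[:3,:3].T+M[:3,3]; W[d==0]=np.nan
    return W,L['p']
def ray(n,u,v,z):
    "pixel onto plane z"
    L=np.load('last_%s.npz'%n); c=optics.calibration(n)
    xy=cv2.undistortPoints(np.array([[[u,v]]],float),K(c),c['D']).reshape(2); M=T_wc(n,L)
    d=M[:3,:3]@np.array([*xy,1]); return (M[:3,3]+d*(z-M[2,3])/d[2])
def proj(n,X):
    c=optics.calibration(n); L=np.load('last_%s.npz'%n); M=np.linalg.inv(T_wc(n,L))
    return cv2.projectPoints(np.array(X,float).reshape(-1,3),cv2.Rodrigues(M[:3,:3])[0],M[:3,3],K(c),c['D'])[0].reshape(-1,2)
def crop(n,x0,y0,x1,y1,k,fn):
    p=np.load('last_%s.npz'%n)['p'][y0:y1,x0:x1,::-1]
    cv2.imwrite('pics/'+fn,cv2.resize(p,None,fx=k,fy=k,interpolation=cv2.INTER_CUBIC))
E
python3 - <<'E'
from h import *
W,p=cloud('scene')
for u,v in [(179,292),(230,286),(247,305),(216,328),(193,310),(208,265),(361,152),(324,139),(402,188),(344,190),(296,178)]:
    print(u,v,np.round(W[v,u],3))
W,p=cloud('side')
for u,v in [(374,372),(369,320),(394,306),(422,334),(404,350),(341,338),(232,188),(182,223),(244,224),(319,172),(282,212)]:
    print('side',u,v,np.round(W[v,u],3))
crop('scene',270,120,430,280,4,'c1.png'); crop('side',160,160,390,290,3,'c2.png')
E
```

```text
179 292 [ 0.445 -0.36   0.016]
230 286 [ 0.518 -0.263  0.017]
247 305 [ 0.587 -0.266  0.015]
216 328 [ 0.584 -0.353  0.017]
193 310 [ 0.528 -0.369  0.047]
208 265 [ 0.442 -0.27   0.033]
361 152 [0.457 0.268 0.071]
324 139 [0.313 0.26  0.037]
402 188 [0.62  0.256 0.049]
344 190 [0.606 0.035 0.196]
296 178 [0.47  0.006 0.16 ]
side 374 372 [ 0.436 -0.362  0.019]
side 369 320 [ 0.508 -0.264  0.018]
side 394 306 [ 0.578 -0.269  0.017]
side 422 334 [ 0.576 -0.356  0.017]
side 404 350 [ 0.504 -0.372  0.045]
side 341 338 [ 0.423 -0.272  0.036]
side 232 188 [0.454 0.268 0.076]
side 182 223 [0.292 0.259 0.036]
side 244 224 [0.426 0.154 0.037]
side 319 172 [0.593 0.038 0.204]
side 282 212 [0.463 0.005 0.165]
```

View pics/c1.png

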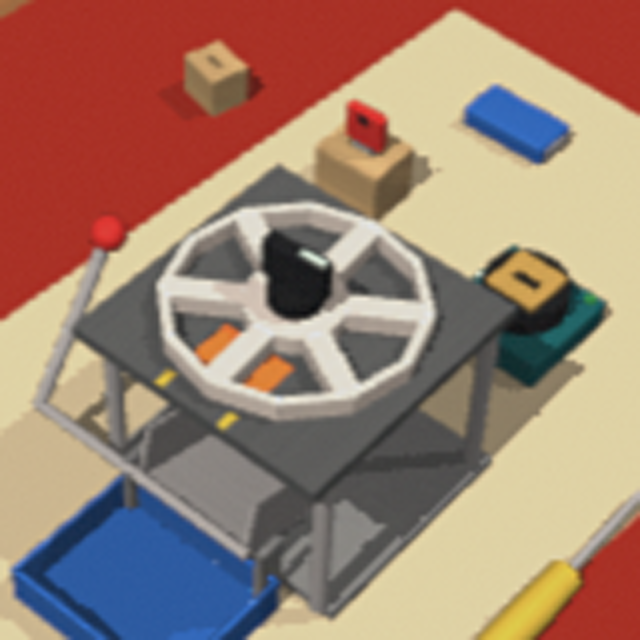

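View pics/c2.png

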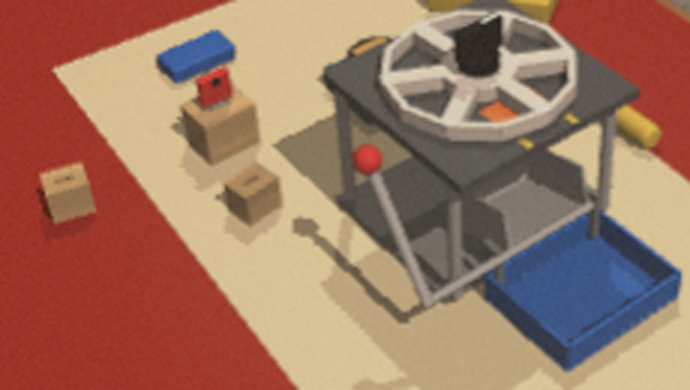

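>>> apply_moves([
  {"x": 0.02, "y": -0.02, "z": 0.04, "az": 0.1},
  {"x": 0.04, "y": -0.05, "z": 0.08, "az": 0.2},
  {"x": 0.07, "y": -0.08, "z": 0.11, "az": 0.3},
  {"x": 0.1, "y": -0.12, "z": 0.14, "az": 0.4},
  {"x": 0.13, "y": -0.16, "z": 0.14, "az": 0.434},
])

```text
validation failed for argument at $.st...
```

>>> apply_moves([
  {"x": 0.03, "y": -0.04},
  {"x": 0.06, "y": -0.08},
  {"x": 0.09, "y": -0.12},
  {"x": 0.12, "y": -0.16},
  {"x": 0.15, "y": -0.2},
])

```text
validation failed for argument at $.st...
```

>>> apply_moves([
  {"x": 0.02, "y": -0.04},
  {"x": 0.04, "y": -0.08},
  {"x": 0.046, "y": -0.11},
  {"x": 0.046, "y": -0.11},
  {"x": 0.046, "y": -0.11},
])

```text
validation failed for argument at $.st...
```

```bash
python3 - <<'E'
from h import *
p,d,s=snap('wrist','w1.png'); print(s['tcp_pos'],s['orientation'],s['joints'],s['t'])
E
```

```text
[0.27366543 0.58917437 0.22187739] [ 2.15705660e-01  9.76458236e-01 -6.11095664e-04 -9.50175681e-05] [-1.23519444  0.33372121  0.03987759  1.46607622 -0.01340261  1.34329801
 -0.05850824] 0.15
```

View pics/w1.png

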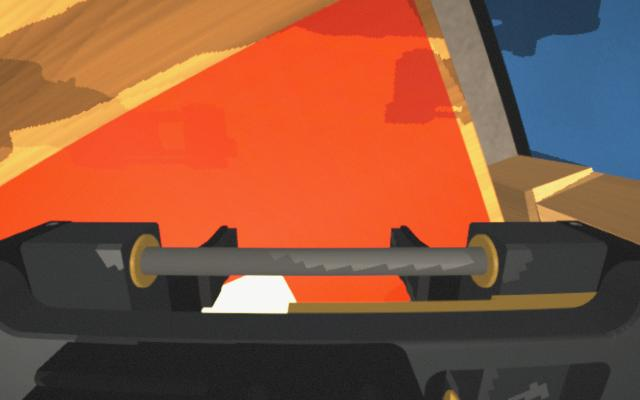

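>>> apply_moves([
  {"x": 0.02, "y": -0.02, "z": 0.04, "ax": 0, "ay": 0, "az": 0.1},
  {"x": 0.04, "y": -0.05, "z": 0.08, "ax": 0, "ay": 0, "az": 0.2},
  {"x": 0.07, "y": -0.08, "z": 0.11, "ax": 0, "ay": 0, "az": 0.3},
  {"x": 0.1, "y": -0.12, "z": 0.14, "ax": 0, "ay": 0, "az": 0.4},
  {"x": 0.13, "y": -0.16, "z": 0.14, "ax": 0, "ay": 0, "az": 0.434},
])

```text
t: 0.7
tcp_pos: [0.3971, 0.4393, 0.3644]
orientation: [-0.002, 1.0, 0.002, 0.001]
wrist_force: [1.2, 0.3, -0.7]
width: 0.0868
```

>>> apply_moves([
  {"x": 0.03, "y": -0.04, "z": 0, "ax": 0, "ay": 0, "az": 0},
  {"x": 0.06, "y": -0.08, "z": 0, "ax": 0, "ay": 0, "az": 0},
  {"x": 0.09, "y": -0.12, "z": 0, "ax": 0, "ay": 0, "az": 0},
  {"x": 0.12, "y": -0.16, "z": 0, "ax": 0, "ay": 0, "az": 0},
  {"x": 0.15, "y": -0.2, "z": 0, "ax": 0, "ay": 0, "az": 0},
])

```text
t: 1.2
tcp_pos: [0.5473, 0.2374, 0.3612]
orientation: [0.0, 1.0, 0.0, 0.0]
wrist_force: [0.2, 1.0, 1.3]
width: 0.0865
```

>>> apply_moves([
  {"x": 0.02, "y": -0.04, "z": 0, "ax": 0, "ay": 0, "az": 0},
  {"x": 0.04, "y": -0.08, "z": 0, "ax": 0, "ay": 0, "az": 0},
  {"x": 0.046, "y": -0.11, "z": 0, "ax": 0, "ay": 0, "az": 0},
  {"x": 0.046, "y": -0.11, "z": 0, "ax": 0, "ay": 0, "az": 0},
  {"x": 0.046, "y": -0.11, "z": 0, "ax": 0, "ay": 0, "az": 0},
])

```text
t: 1.7
tcp_pos: [0.5925, 0.1287, 0.361]
orientation: [0.001, 1.0, 0.0, -0.0]
wrist_force: [0.3, 1.2, -0.2]
width: 0.087
```

```bash
python3 - <<'E'
from h import *
p,d,s=snap('wrist','w1.png'); print(s['tcp_pos'],s['orientation'],s['joints'],s['t'])
E
```

```text
[0.59247711 0.12867794 0.36100637] [ 1.24109620e-03  9.99999217e-01  8.67561925e-05 -1.34544006e-04] [-0.56471519  0.21228349  0.34321408  1.35464656 -0.07120037  1.58688757
  1.33854985] 1.7
```

View pics/w1.png

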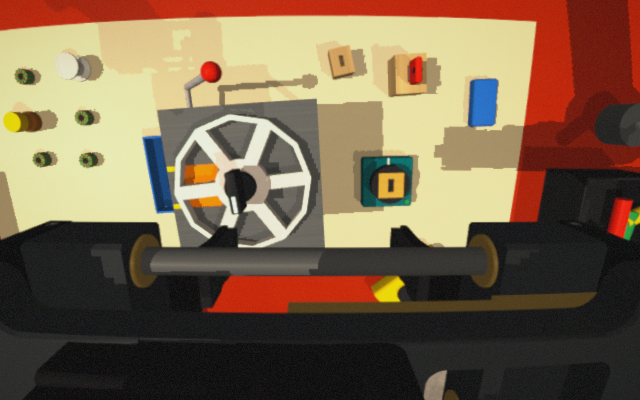

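```bash
cat >> h.py <<'E'
def ortho(n,x0,x1,y0,y1,h,res,fn=None):
    "rows: x downwards from x0 to x1; cols: y from y0 to y1"
    p=np.load('last_%s.npz'%n)['p']
    xs=np.arange(x0,x1,res); ys=np.arange(y0,y1,res)
    X,Y=np.meshgrid(xs,ys,indexing='ij')
    uv=proj(n,np.stack([X,Y,np.full_like(X,h)],-1)).reshape(*X.shape,2).astype(np.float32)
    o=cv2.remap(p,uv[...,0],uv[...,1],cv2.INTER_CUBIC)
    if fn: cv2.imwrite('pics/'+fn,o[:,:,::-1])
    return o
E
python3 - <<'E'
from h import *
W,p=cloud('wrist')
# chokes
for u,v in [(25,77),(84,118),(88,160),(42,160),(72,67),(15,122)]:
    m=np.zeros((400,640),bool); m[v-20:v+20,max(0,u-20):u+20]=1
    m&=(W[...,2]>0.012)
    q=W[m]; zt=np.nanpercentile(q[:,2],90); t=q[q[:,2]>zt-0.004]
    (c,r)=cv2.minEnclosingCircle(t[:,:2].astype(np.float32))
    print((u,v),'n',len(q),'ztop',round(zt,4),'cen',np.round(t[:,:2].mean(0),4),'mec',np.round(c,4),round(r,4))
a=ortho('wrist',0.48,0.71,-0.10,0.14,0.155,0.0004,'o155.png')
b=ortho('wrist',0.36,0.62,0.14,0.34,0.05,0.0004,'o50.png')
E
```

```text
(25, 77) n 178 ztop 0.0172 cen [ 0.4385 -0.3574] mec [ 0.438  -0.3581] 0.0139
(84, 118) n 176 ztop 0.0173 cen [ 0.5096 -0.2581] mec [ 0.51   -0.2588] 0.0134
(88, 160) n 170 ztop 0.0172 cen [ 0.5813 -0.2625] mec [ 0.581  -0.2635] 0.0139
(42, 160) n 149 ztop 0.0171 cen [ 0.5787 -0.3515] mec [ 0.5791 -0.352 ] 0.0127
(72, 67) n 555 ztop 0.0318 cen [ 0.4298 -0.2599] mec [ 0.4298 -0.261 ] 0.0216
(15, 122) n 592 ztop 0.0443 cen [ 0.513  -0.3617] mec [ 0.513  -0.3626] 0.0177
```

View pics/o155.png

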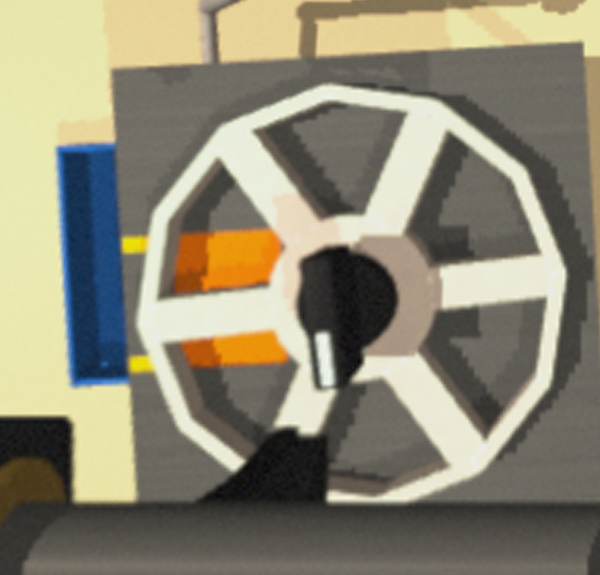

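View pics/o50.png

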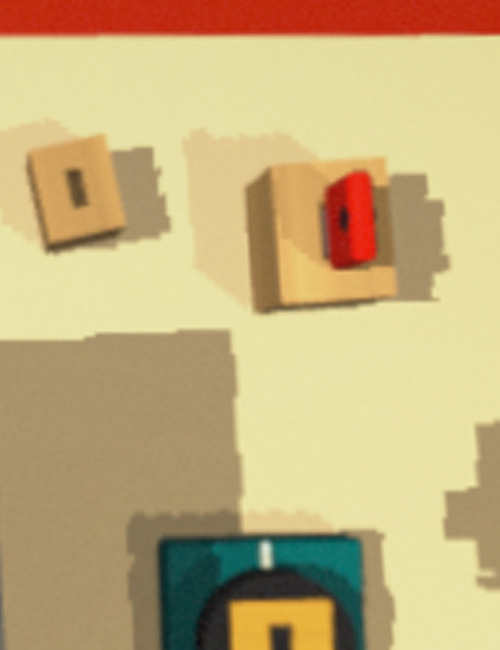

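```bash
python3 - <<'E'
from h import *
snap('scene','s1.png'); snap('side','d1.png')
for n in('scene','side','wrist'):
    o=ortho(n,0.46,0.73,-0.10,0.18,0.170,0.0005,'ow_%s.png'%n)
    h=cv2.cvtColor(o,cv2.COLOR_RGB2HSV)
    m=((h[...,1]<60)&(h[...,2]>(150))).astype(np.uint8)
    m=cv2.morphologyEx(m,cv2.MORPH_OPEN,np.ones((3,3)))
    nl,l,st,c=cv2.connectedComponentsWithStats(m); i=1+np.argmax(st[1:,4])
    ys,xs=np.nonzero(l==i); hull=cv2.convexHull(np.stack([xs,ys],1).astype(np.int32))
    e=cv2.fitEllipse(hull); (cc,r)=cv2.minEnclosingCircle(hull)
    f=lambda c:(round(0.46+c[1]*.0005,4),round(-0.10+c[0]*.0005,4))
    print(n,st[i],'ell',f(e[0]),np.array(e[1])*.5,'mec',f(cc),r*.5)
    cv2.imwrite('pics/m_%s.png'%n,(l==i)*255)
im=np.hstack([cv2.imread('pics/ow_%s.png'%n) for n in('scene','side')]); cv2.imwrite('pics/cmp.png',cv2.resize(im,None,fx=.7,fy=.7))
E
```

```text
scene [  105   106   348   339 51295] ell (0.5997, 0.0389) [166.33757019 176.746521  ] mec (0.6, 0.0378) 88.70073699951172
side [  101   109   355   330 50464] ell (0.5949, 0.0398) [164.35157776 181.54370117] mec (0.5943, 0.0393) 91.20381164550781
wrist [  123   108   331   322 35498] ell (0.5956, 0.0442) [163.3303833  165.88038635] mec (0.5962, 0.044) 83.30374145507812[ WARN:0@6.073] global loadsave.cpp:1063 imwrite_ Unsupported depth image for selected encoder is fallbacked to CV_8U.
```

View pics/cmp.png

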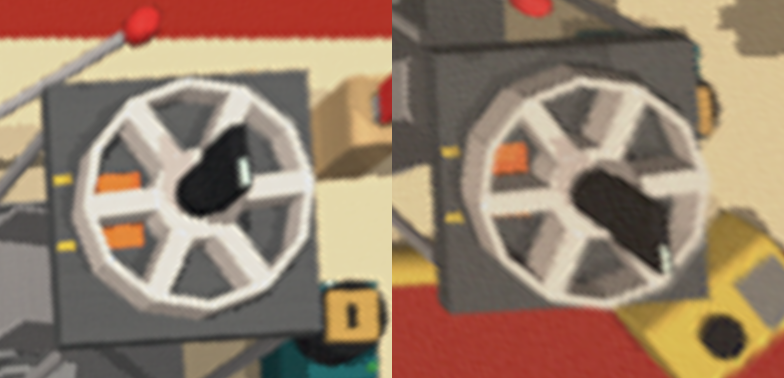

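View pics/ow_wrist.png

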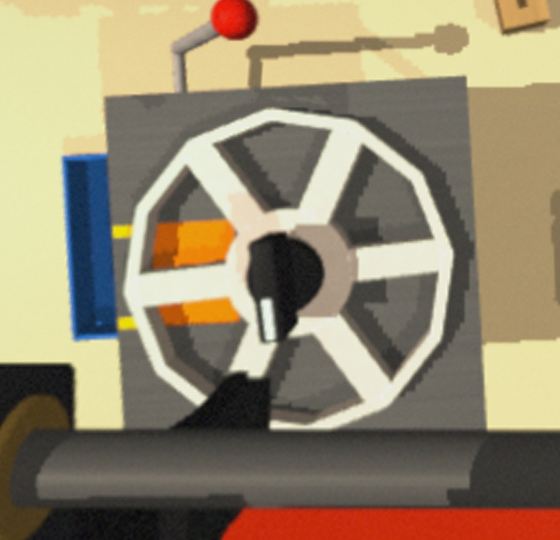

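>>> apply_moves([
  {"x": -0.01, "y": -0.045, "z": 0, "ax": 0, "ay": 0, "az": 0},
  {"x": -0.02, "y": -0.09, "z": 0, "ax": 0, "ay": 0, "az": 0},
  {"x": -0.03, "y": -0.135, "z": 0, "ax": 0, "ay": 0, "az": 0},
  {"x": -0.04, "y": -0.18, "z": 0, "ax": 0, "ay": 0, "az": 0},
  {"x": -0.05, "y": -0.225, "z": 0, "ax": 0, "ay": 0, "az": 0},
], hand=-0.1)

```text
t: 2.35
tcp_pos: [0.542, -0.096, 0.3613]
orientation: [-0.001, 1.0, 0.0, 0.0]
wrist_force: [0.6, -0.3, 0.4]
width: 0.0549
```

>>> apply_moves([
  {"x": -0.006, "y": -0.035, "z": -0.03, "ax": 0, "ay": 0, "az": 0},
  {"x": -0.013, "y": -0.07, "z": -0.06, "ax": 0, "ay": 0, "az": 0},
  {"x": -0.02, "y": -0.105, "z": -0.09, "ax": 0, "ay": 0, "az": 0},
  {"x": -0.026, "y": -0.14, "z": -0.12, "ax": 0, "ay": 0, "az": 0},
  {"x": -0.033, "y": -0.162, "z": -0.16, "ax": 0, "ay": 0, "az": 0},
])

```text
t: 2.85
tcp_pos: [0.5099, -0.2595, 0.2012]
orientation: [0.0, 1.0, -0.001, 0.001]
wrist_force: [1.4, -0.2, 0.1]
width: 0.0476
```

>>> apply_moves([
  {"x": 0, "y": 0, "z": -0.04, "ax": 0, "ay": 0, "az": 0},
  {"x": 0, "y": 0, "z": -0.08, "ax": 0, "ay": 0, "az": 0},
  {"x": 0, "y": 0, "z": -0.08, "ax": 0, "ay": 0, "az": 0},
  {"x": 0, "y": 0, "z": -0.08, "ax": 0, "ay": 0, "az": 0},
  {"x": 0, "y": 0, "z": -0.08, "ax": 0, "ay": 0, "az": 0},
])

```text
t: 3.35
tcp_pos: [0.5111, -0.2578, 0.1235]
orientation: [-0.0, 1.0, -0.0, 0.002]
wrist_force: [-0.4, -0.2, 0.9]
width: 0.048
```

```bash
cat >> h.py <<'E'
def tops(zlo,zhi,x0,x1,y0,y1,amin=60):
    "components in the wrist cloud between heights"
    W,p=cloud('wrist')
    m=(W[...,2]>zlo)&(W[...,2]<zhi)&(W[...,0]>x0)&(W[...,0]<x1)&(W[...,1]>y0)&(W[...,1]<y1)
    nl,l,st,c=cv2.connectedComponentsWithStats(m.astype(np.uint8))
    for i in range(1,nl):
        if st[i,4]<amin: continue
        q=W[l==i]; (cc,r)=cv2.minEnclosingCircle(q[:,:2].astype(np.float32))
        print('px',np.round(c[i]),'n',st[i,4],'mean',np.round(q.mean(0),4),'mec',np.round(cc,4),'r',round(r,4))
E
python3 - <<'E'
from h import *
p,d,s=snap('wrist','w2.png'); print(s['tcp_pos'],s['orientation'],s['joints'],s['t'],s['width'])
tops(.012,.022,.38,.68,-.45,-.2)
E
```

```text
[ 0.51108636 -0.25778024  0.12350831] [-1.39808774e-04  9.99998727e-01 -4.63514069e-04  1.52024126e-03] [-0.11402839  0.27531575  0.59278707  1.80789698 -0.17128764  1.10631152
  2.10903112] 3.35 0.047952967499643805
px [197. 117.] n 657 mean [ 0.4385 -0.358   0.0162] mec [ 0.4383 -0.3588] r 0.013
px [208. 194.] n 317 mean [ 0.5062 -0.3537  0.0165] mec [ 0.5121 -0.3622] r 0.0177
px [311. 197.] n 550 mean [ 0.509  -0.2592  0.0163] mec [ 0.5093 -0.2595] r 0.013
px [306. 278.] n 73 mean [ 0.5906 -0.2641  0.0163] mec [ 0.5885 -0.2642] r 0.0089
```

View pics/w2.png

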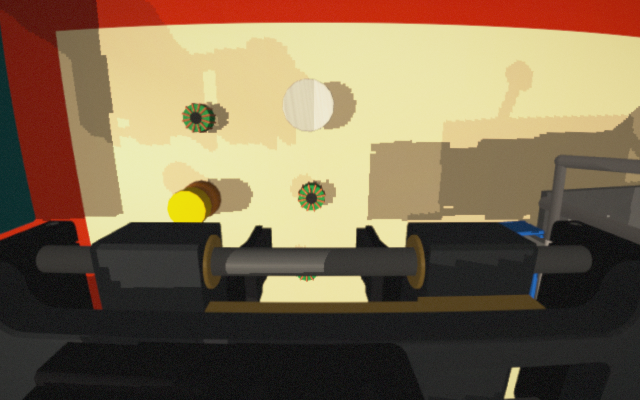

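>>> apply_moves([
  {"x": -0.0018, "y": -0.0015, "z": -0.04, "ax": 0, "ay": 0, "az": 0},
  {"x": -0.0018, "y": -0.0015, "z": -0.08, "ax": 0, "ay": 0, "az": 0},
  {"x": -0.0018, "y": -0.0015, "z": -0.112, "ax": 0, "ay": 0, "az": 0},
  {"x": -0.0018, "y": -0.0015, "z": -0.112, "ax": 0, "ay": 0, "az": 0},
  {"x": -0.0018, "y": -0.0015, "z": -0.112, "ax": 0, "ay": 0, "az": 0},
])

```text
t: 3.9
tcp_pos: [0.5086, -0.2597, 0.0108]
orientation: [0.0, 1.0, -0.0, 0.001]
wrist_force: [0.6, -0.4, -0.0]
width: 0.0475
```

>>> apply_moves([
  {"x": 0, "y": 0, "z": 0, "ax": 0, "ay": 0, "az": 0},
  {"x": 0, "y": 0, "z": 0, "ax": 0, "ay": 0, "az": 0},
  {"x": 0, "y": 0, "z": 0, "ax": 0, "ay": 0, "az": 0},
  {"x": 0, "y": 0, "z": 0, "ax": 0, "ay": 0, "az": 0},
  {"x": 0, "y": 0, "z": 0, "ax": 0, "ay": 0, "az": 0},
], hand=1)

```text
t: 4.4
tcp_pos: [0.5082, -0.2594, 0.01]
orientation: [0.0, 1.0, -0.0, 0.001]
wrist_force: [-0.8, 1.2, 6.9]
width: 0.0246
```

>>> apply_moves([
  {"x": 0, "y": 0, "z": 0.02, "ax": 0, "ay": 0, "az": 0},
  {"x": 0, "y": 0, "z": 0.06, "ax": 0, "ay": 0, "az": 0},
  {"x": 0, "y": 0, "z": 0.11, "ax": 0, "ay": 0, "az": 0},
  {"x": 0, "y": 0, "z": 0.16, "ax": 0, "ay": 0, "az": 0},
  {"x": 0, "y": 0, "z": 0.2, "ax": 0, "ay": 0, "az": 0},
])

```text
t: 4.9
tcp_pos: [0.5077, -0.2596, 0.2122]
orientation: [0.001, 1.0, -0.0, 0.001]
wrist_force: [1.4, 0.2, -1.2]
width: 0.0248
```

>>> apply_moves([
  {"x": 0.004, "y": 0.03, "z": 0.03, "ax": 0, "ay": 0, "az": 0},
  {"x": 0.01, "y": 0.07, "z": 0.06, "ax": 0, "ay": 0, "az": 0},
  {"x": 0.015, "y": 0.12, "z": 0.06, "ax": 0, "ay": 0, "az": 0},
  {"x": 0.02, "y": 0.165, "z": 0.06, "ax": 0, "ay": 0, "az": 0},
  {"x": 0.025, "y": 0.21, "z": 0.06, "ax": 0, "ay": 0, "az": 0},
])

```text
t: 5.4
tcp_pos: [0.5325, -0.0474, 0.2696]
orientation: [0.0, 1.0, 0.0, 0.0]
wrist_force: [2.0, 0.6, -0.9]
width: 0.0247
```

>>> apply_moves([
  {"x": 0.005, "y": 0.045, "z": 0, "ax": 0, "ay": 0, "az": 0.05},
  {"x": 0.011, "y": 0.088, "z": 0, "ax": 0, "ay": 0, "az": 0.105},
  {"x": 0.011, "y": 0.088, "z": 0, "ax": 0, "ay": 0, "az": 0.105},
  {"x": 0.011, "y": 0.088, "z": 0, "ax": 0, "ay": 0, "az": 0.105},
  {"x": 0.011, "y": 0.088, "z": 0, "ax": 0, "ay": 0, "az": 0.105},
])

```text
t: 5.9
tcp_pos: [0.5436, 0.0372, 0.2692]
orientation: [-0.051, 0.999, -0.0, -0.0]
wrist_force: [0.3, -0.6, -0.3]
width: 0.0245
```

```bash
python3 - <<'E'
from h import *
p,d,s=snap('wrist','w3.png'); print(s['tcp_pos'],s['orientation'],s['joints'],s['t'],s['width'])
ortho('wrist',0.48,0.70,-0.09,0.16,0.170,0.0004,'o3.png')
E
```

```text
[0.5435541  0.03723536 0.26917238] [-5.09752669e-02  9.98699873e-01 -2.92764273e-04 -1.36621170e-05] [-0.50415207  0.09219804  0.38270748  1.66892817 -0.0343834   1.38727804
  1.55615367] 5.9 0.02448866478145284
```

View pics/w3.png

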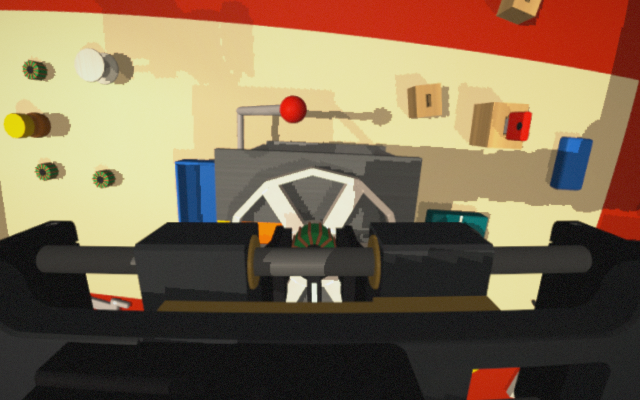

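View pics/o3.png

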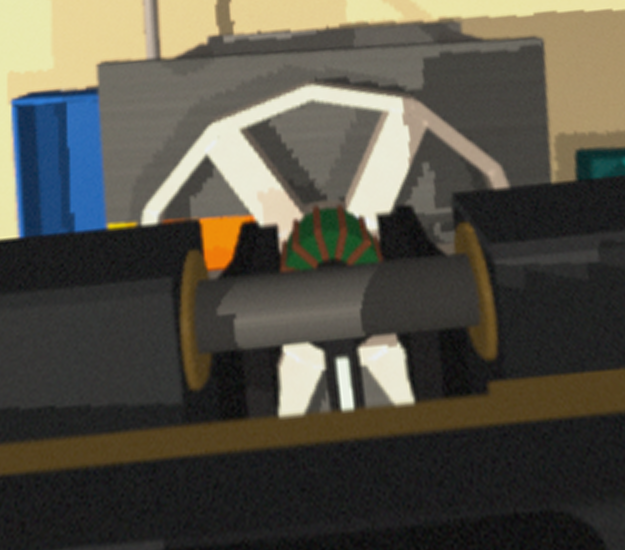

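>>> apply_moves([
  {"x": 0, "y": 0.0008, "z": -0.04, "ax": 0, "ay": 0, "az": 0},
  {"x": 0, "y": 0.0008, "z": -0.07, "ax": 0, "ay": 0, "az": 0},
  {"x": 0, "y": 0.0008, "z": -0.09, "ax": 0, "ay": 0, "az": 0},
  {"x": 0, "y": 0.0008, "z": -0.097, "ax": 0, "ay": 0, "az": 0},
  {"x": 0, "y": 0.0008, "z": -0.097, "ax": 0, "ay": 0, "az": 0},
])

```text
t: 6.45
tcp_pos: [0.5434, 0.0384, 0.172]
orientation: [-0.051, 0.999, -0.0, -0.0]
wrist_force: [-0.3, 0.5, -0.3]
width: 0.0248
```

>>> apply_moves([
  {"x": 0, "y": 0, "z": 0, "ax": 0, "ay": 0, "az": 0},
  {"x": 0, "y": 0, "z": 0, "ax": 0, "ay": 0, "az": 0},
  {"x": 0, "y": 0, "z": 0, "ax": 0, "ay": 0, "az": 0},
  {"x": 0, "y": 0, "z": 0.01, "ax": 0, "ay": 0, "az": 0},
  {"x": 0, "y": 0, "z": 0.03, "ax": 0, "ay": 0, "az": 0},
], hand=0.15)

```text
t: 6.95
tcp_pos: [0.5429, 0.0395, 0.2021]
orientation: [-0.052, 0.999, -0.0, -0.001]
wrist_force: [-0.1, 1.0, 0.5]
width: 0.0368
```

>>> apply_moves([
  {"x": 0, "y": 0, "z": 0.05, "ax": 0, "ay": 0, "az": 0},
  {"x": -0.01, "y": -0.02, "z": 0.09, "ax": 0, "ay": 0, "az": 0},
  {"x": -0.03, "y": -0.05, "z": 0.11, "ax": 0, "ay": 0, "az": 0},
  {"x": -0.03, "y": -0.09, "z": 0.13, "ax": 0, "ay": 0, "az": 0},
  {"x": -0.03, "y": -0.13, "z": 0.14, "ax": 0, "ay": 0, "az": 0},
])

```text
t: 7.45
tcp_pos: [0.5137, -0.0916, 0.3455]
orientation: [-0.053, 0.999, 0.0, 0.002]
wrist_force: [1.0, 0.3, 0.4]
width: 0.037
```

```bash
python3 - <<'E'
from h import *
p,d,s=snap('wrist','w4.png'); print(s['tcp_pos'],s['orientation'],s['joints'],s['t'],s['width'])
ortho('wrist',0.48,0.70,-0.09,0.16,0.170,0.0004,'o4.png')
snap('scene'); crop('scene',270,140,430,240,4,'c4.png')
E
```

```text
[ 0.51367798 -0.09164695  0.34548487] [-5.26642399e-02  9.98609932e-01  2.92162518e-04  2.14369708e-03] [-0.39125936  0.01324438  0.49413399  1.59276306 -0.00752797  1.53302517
  1.77926748] 7.45 0.03695546152039957
```

View pics/w4.png

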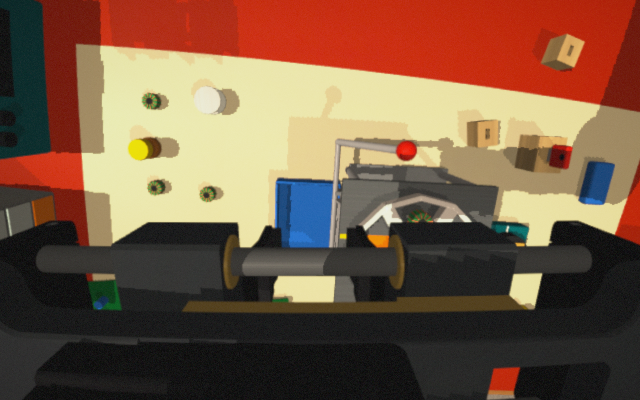

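View pics/c4.png

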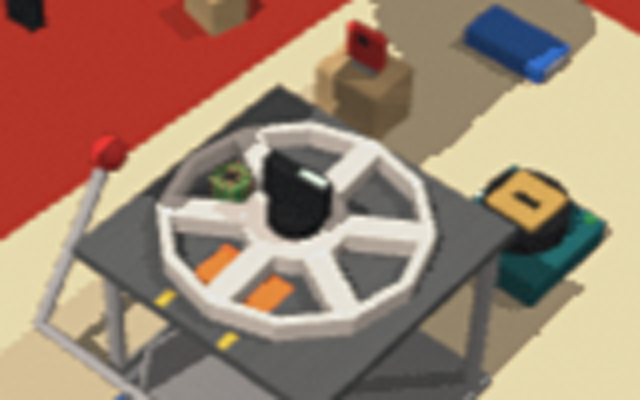

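```bash
python3 - <<'E'
from h import *
tops(.012,.022,.38,.68,-.45,-.2)
E
```

```text
px [150. 101.] n 205 mean [ 0.4382 -0.3574  0.0161] mec [ 0.4384 -0.3578] r 0.0133
px [153. 147.] n 117 mean [ 0.5109 -0.352   0.0165] mec [ 0.5128 -0.3611] r 0.017
px [154. 188.] n 157 mean [ 0.5786 -0.352   0.0158] mec [ 0.5791 -0.3521] r 0.0127
px [207. 194.] n 171 mean [ 0.5805 -0.2627  0.0161] mec [ 0.5806 -0.2631] r 0.0128
```

>>> apply_moves([
  {"x": 0.015, "y": -0.04, "z": -0.02, "ax": 0, "ay": 0, "az": 0},
  {"x": 0.03, "y": -0.075, "z": -0.04, "ax": 0, "ay": 0, "az": 0},
  {"x": 0.045, "y": -0.11, "z": -0.065, "ax": 0, "ay": 0, "az": 0},
  {"x": 0.058, "y": -0.14, "z": -0.1, "ax": 0, "ay": 0, "az": 0},
  {"x": 0.067, "y": -0.17, "z": -0.135, "ax": 0, "ay": 0, "az": 0},
], hand=-0.1)

```text
t: 8.05
tcp_pos: [0.5819, -0.2611, 0.2067]
orientation: [-0.053, 0.999, -0.0, 0.001]
wrist_force: [0.9, 0.6, -0.3]
width: 0.0479
```

>>> apply_moves([
  {"x": 0, "y": 0, "z": -0.045, "ax": 0, "ay": 0, "az": 0},
  {"x": 0, "y": 0, "z": -0.09, "ax": 0, "ay": 0, "az": 0},
  {"x": 0, "y": 0, "z": -0.09, "ax": 0, "ay": 0, "az": 0},
  {"x": 0, "y": 0, "z": -0.09, "ax": 0, "ay": 0, "az": 0},
  {"x": 0, "y": 0, "z": -0.09, "ax": 0, "ay": 0, "az": 0},
])

```text
t: 8.55
tcp_pos: [0.5823, -0.2608, 0.1203]
orientation: [-0.052, 0.999, -0.001, 0.002]
wrist_force: [-0.0, -0.6, 0.2]
width: 0.0478
```

```bash
python3 - <<'E'
from h import *
p,d,s=snap('wrist','w5.png'); print(s['tcp_pos'],s['orientation'],s['joints'],s['t'],s['width'])
tops(.012,.022,.38,.68,-.45,-.2)
E
```

```text
[ 0.58232247 -0.26084938  0.12031411] [-5.22861031e-02  9.98630114e-01 -6.60215943e-04  1.90348120e-03] [-0.10783551  0.42101995  0.59429669  1.64715186 -0.25442642  1.14746849
  2.22574113] 8.55 0.04783381779345039
px [210.  15.] n 806 mean [ 0.4393 -0.3582  0.0164] mec [ 0.4387 -0.3588] r 0.0133
px [214. 110.] n 316 mean [ 0.5133 -0.3516  0.0164] mec [ 0.5132 -0.3614] r 0.0176
px [211. 185.] n 593 mean [ 0.5784 -0.3526  0.0161] mec [ 0.5788 -0.3528] r 0.0132
px [309. 198.] n 572 mean [ 0.5808 -0.264   0.0163] mec [ 0.5812 -0.2641] r 0.0128
```

>>> apply_moves([
  {"x": -0.0013, "y": -0.003, "z": -0.04, "ax": 0, "ay": 0, "az": 0},
  {"x": -0.0013, "y": -0.003, "z": -0.08, "ax": 0, "ay": 0, "az": 0},
  {"x": -0.0013, "y": -0.003, "z": -0.11, "ax": 0, "ay": 0, "az": 0},
  {"x": -0.0013, "y": -0.003, "z": -0.11, "ax": 0, "ay": 0, "az": 0},
  {"x": -0.0013, "y": -0.003, "z": -0.11, "ax": 0, "ay": 0, "az": 0},
])

```text
t: 9.1
tcp_pos: [0.5805, -0.2639, 0.0092]
orientation: [-0.052, 0.999, -0.0, 0.001]
wrist_force: [0.7, -0.5, -0.1]
width: 0.048
```

>>> apply_moves([
  {"x": 0, "y": 0, "z": 0, "ax": 0, "ay": 0, "az": 0},
  {"x": 0, "y": 0, "z": 0, "ax": 0, "ay": 0, "az": 0},
  {"x": 0, "y": 0, "z": 0, "ax": 0, "ay": 0, "az": 0},
  {"x": 0, "y": 0, "z": 0, "ax": 0, "ay": 0, "az": 0},
  {"x": 0, "y": 0, "z": 0, "ax": 0, "ay": 0, "az": 0},
], hand=1)

```text
t: 9.6
tcp_pos: [0.5799, -0.2636, 0.008]
orientation: [-0.052, 0.999, -0.0, 0.001]
wrist_force: [-0.9, 0.2, 6.5]
width: 0.0248
```

>>> apply_moves([
  {"x": 0, "y": 0, "z": 0.02, "ax": 0, "ay": 0, "az": 0},
  {"x": 0, "y": 0, "z": 0.06, "ax": 0, "ay": 0, "az": 0},
  {"x": 0, "y": 0, "z": 0.11, "ax": 0, "ay": 0, "az": 0},
  {"x": 0.01, "y": 0.01, "z": 0.16, "ax": 0, "ay": 0, "az": 0},
  {"x": 0.02, "y": 0.03, "z": 0.2, "ax": 0, "ay": 0, "az": 0},
])

```text
t: 10.1
tcp_pos: [0.5987, -0.2355, 0.2101]
orientation: [-0.05, 0.999, -0.001, 0.001]
wrist_force: [1.9, 0.4, -0.1]
width: 0.025
```

>>> apply_moves([
  {"x": 0.005, "y": 0.03, "z": 0.03, "ax": 0, "ay": 0, "az": 0},
  {"x": 0.01, "y": 0.07, "z": 0.06, "ax": 0, "ay": 0, "az": 0},
  {"x": 0.02, "y": 0.12, "z": 0.06, "ax": 0, "ay": 0, "az": 0},
  {"x": 0.03, "y": 0.165, "z": 0.06, "ax": 0, "ay": 0, "az": 0},
  {"x": 0.04, "y": 0.21, "z": 0.06, "ax": 0, "ay": 0, "az": 0},
])

```text
t: 10.6
tcp_pos: [0.6394, -0.0213, 0.2676]
orientation: [-0.052, 0.999, 0.0, 0.0]
wrist_force: [0.7, 0.6, -1.4]
width: 0.0249
```

>>> apply_moves([
  {"x": 0.005, "y": 0.035, "z": 0, "ax": 0, "ay": 0, "az": 0},
  {"x": 0.0098, "y": 0.0705, "z": 0, "ax": 0, "ay": 0, "az": 0},
  {"x": 0.0098, "y": 0.0705, "z": 0, "ax": 0, "ay": 0, "az": 0},
  {"x": 0.0098, "y": 0.0705, "z": -0.03, "ax": 0, "ay": 0, "az": 0},
  {"x": 0.0098, "y": 0.0705, "z": -0.06, "ax": 0, "ay": 0, "az": 0},
])

```text
t: 11.1
tcp_pos: [0.6496, 0.0469, 0.2071]
orientation: [-0.052, 0.999, -0.0, 0.001]
wrist_force: [0.5, 0.2, -0.4]
width: 0.0249
```

```bash
python3 - <<'E'
from h import *
p,d,s=snap('wrist','w6.png'); print(s['tcp_pos'])
E
```

```text
[0.64958571 0.04690854 0.20709854]
```

View pics/w6.png

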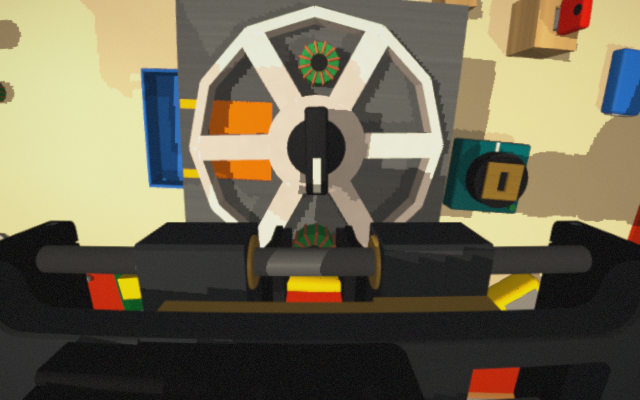

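```bash
python3 - <<'E'
from h import *
ortho('wrist',0.49,0.69,-0.06,0.15,0.170,0.00035,'o6.png')
# deck corners & rim vertices by pixel
for u,v in [(314,7),(243,40),(197,92),(190,148),(374,24),(428,70),(442,130)]: print(ray('wrist',u,v,.170))
E
```

```text
[0.51519554 0.03394925 0.17      ]
[ 0.53775148 -0.00683119  0.17      ]
[ 0.57071158 -0.03394597  0.17      ]
[ 0.60616826 -0.03779767  0.17      ]
[0.52056887 0.07066582 0.17      ]
[0.54262674 0.10777743 0.17      ]
[0.57756952 0.12358142 0.17      ]
```

View pics/o6.png

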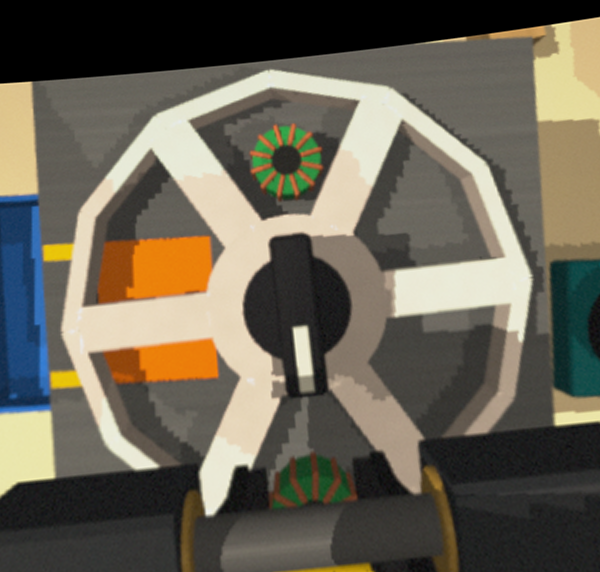

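>>> apply_moves([
  {"x": -0.0005, "y": 0.0015, "z": -0.02, "ax": 0, "ay": 0, "az": 0},
  {"x": -0.0005, "y": 0.0015, "z": -0.03, "ax": 0, "ay": 0, "az": 0},
  {"x": -0.0005, "y": 0.0015, "z": -0.035, "ax": 0, "ay": 0, "az": 0},
  {"x": -0.0005, "y": 0.0015, "z": -0.0355, "ax": 0, "ay": 0, "az": 0},
  {"x": -0.0005, "y": 0.0015, "z": -0.0355, "ax": 0, "ay": 0, "az": 0},
])

```text
t: 11.65
tcp_pos: [0.6491, 0.0484, 0.1725]
orientation: [-0.052, 0.999, 0.0, 0.001]
wrist_force: [-0.7, 0.3, -0.2]
width: 0.0246
```

>>> apply_moves([
  {"x": 0, "y": 0, "z": 0, "ax": 0, "ay": 0, "az": 0},
  {"x": 0, "y": 0, "z": 0, "ax": 0, "ay": 0, "az": 0},
  {"x": 0, "y": 0, "z": 0, "ax": 0, "ay": 0, "az": 0},
  {"x": 0, "y": 0, "z": 0.01, "ax": 0, "ay": 0, "az": 0},
  {"x": 0, "y": 0, "z": 0.03, "ax": 0, "ay": 0, "az": 0},
], hand=0.15)

```text
t: 12.15
tcp_pos: [0.6478, 0.0486, 0.2012]
orientation: [-0.052, 0.999, -0.0, -0.001]
wrist_force: [0.6, 0.3, -0.5]
width: 0.0368
```

>>> apply_moves([
  {"x": 0, "y": 0, "z": 0.05, "ax": 0, "ay": 0, "az": 0},
  {"x": -0.01, "y": -0.02, "z": 0.09, "ax": 0, "ay": 0, "az": 0},
  {"x": -0.02, "y": -0.05, "z": 0.11, "ax": 0, "ay": 0, "az": 0},
  {"x": -0.03, "y": -0.09, "z": 0.12, "ax": 0, "ay": 0, "az": 0},
  {"x": -0.04, "y": -0.135, "z": 0.12, "ax": 0, "ay": 0, "az": 0},
])

```text
t: 12.65
tcp_pos: [0.609, -0.087, 0.3246]
orientation: [-0.053, 0.999, 0.0, 0.002]
wrist_force: [-0.5, -0.1, -0.2]
width: 0.0369
```

```bash
python3 - <<'E'
from h import *
snap('scene'); crop('scene',270,140,430,240,4,'c7.png');snap('side');crop('side',250,140,400,240,4,'c7b.png')
p,d,s=snap('wrist','w7.png'); print(s['tcp_pos']); tops(.012,.022,.38,.68,-.45,-.2)
E
```

```text
[ 0.60680433 -0.09499955  0.32404605]
px [144.  37.] n 259 mean [ 0.4386 -0.3577  0.0161] mec [ 0.4384 -0.359 ] r 0.0142
px [148.  91.] n 147 mean [ 0.5145 -0.3522  0.0165] mec [ 0.5136 -0.3607] r 0.0175
px [149. 135.] n 195 mean [ 0.5789 -0.3521  0.0161] mec [ 0.5788 -0.3525] r 0.0129
```

View pics/c7.png

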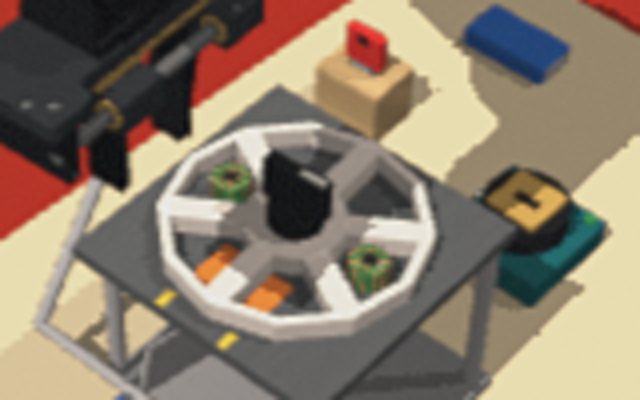

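View pics/w7.png

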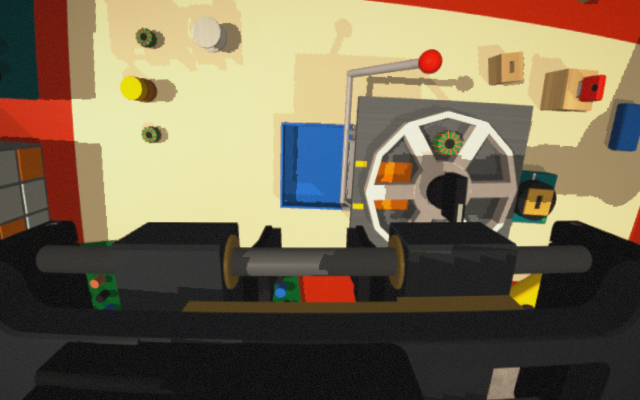

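>>> apply_moves([
  {"x": 0, "y": -0.03, "z": 0, "ax": 0, "ay": 0, "az": -0.14},
  {"x": 0, "y": -0.06, "z": 0, "ax": 0, "ay": 0, "az": -0.28},
  {"x": -0.01, "y": -0.09, "z": 0, "ax": 0, "ay": 0, "az": -0.42},
  {"x": -0.02, "y": -0.12, "z": -0.02, "ax": 0, "ay": 0, "az": -0.56},
  {"x": -0.028, "y": -0.15, "z": -0.04, "ax": 0, "ay": 0, "az": -0.7},
], hand=-0.1)

```text
t: 13.3
tcp_pos: [0.581, -0.2366, 0.282]
orientation: [0.296, 0.955, 0.0, 0.001]
wrist_force: [0.6, -0.1, -0.6]
width: 0.0472
```

>>> apply_moves([
  {"x": 0, "y": -0.02, "z": -0.02, "ax": 0, "ay": 0, "az": -0.14},
  {"x": 0, "y": -0.04, "z": -0.04, "ax": 0, "ay": 0, "az": -0.28},
  {"x": 0, "y": -0.06, "z": -0.06, "ax": 0, "ay": 0, "az": -0.42},
  {"x": 0, "y": -0.08, "z": -0.08, "ax": 0, "ay": 0, "az": -0.56},
  {"x": 0, "y": -0.1, "z": -0.1, "ax": 0, "ay": 0, "az": -0.7},
])

```text
t: 13.8
tcp_pos: [0.5817, -0.3358, 0.181]
orientation: [0.605, 0.796, 0.0, -0.0]
wrist_force: [0.1, -0.4, 0.3]
width: 0.0476
```

>>> apply_moves([
  {"x": 0, "y": -0.008, "z": -0.02, "ax": 0, "ay": 0, "az": -0.14},
  {"x": 0, "y": -0.008, "z": -0.04, "ax": 0, "ay": 0, "az": -0.28},
  {"x": 0, "y": -0.008, "z": -0.06, "ax": 0, "ay": 0, "az": -0.42},
  {"x": 0, "y": -0.008, "z": -0.065, "ax": 0, "ay": 0, "az": -0.56},
  {"x": 0, "y": -0.008, "z": -0.065, "ax": 0, "ay": 0, "az": -0.69},
])

```text
t: 14.3
tcp_pos: [0.5812, -0.3425, 0.1152]
orientation: [0.839, 0.545, -0.0, -0.001]
wrist_force: [-0.2, -0.2, 0.0]
width: 0.0479
```

```bash
python3 - <<'E'
from h import *
p,d,s=snap('wrist','w8.png'); print(s['tcp_pos'],s['orientation'],s['joints'],s['t'],s['width'])
M=R.from_quat(s['orientation']).as_matrix(); print('y angle',np.degrees(np.arctan2(M[1,1],M[0,1])), 'tilt',M[:,2])
tops(.012,.022,.38,.68,-.45,-.2)
E
```

```text
[ 0.58117999 -0.34250903  0.11522118] [ 8.38675984e-01  5.44629343e-01 -3.11491332e-04 -1.17299523e-03] [-0.19360607  0.63342381  0.96646216  1.55839946 -0.54100252  1.24080363
  0.44353326] 14.3 0.0479366295584982
y angle -24.00121954461642 tilt [-0.00180018  0.00162823 -0.99999705]
px [318. 212.] n 577 mean [ 0.5796 -0.3524  0.0164] mec [ 0.5795 -0.3528] r 0.013
```

>>> apply_moves([
  {"x": -0.002, "y": -0.01, "z": -0.03, "ax": 0, "ay": 0, "az": 0},
  {"x": -0.002, "y": -0.01, "z": -0.07, "ax": 0, "ay": 0, "az": 0},
  {"x": -0.002, "y": -0.01, "z": -0.104, "ax": 0, "ay": 0, "az": 0},
  {"x": -0.002, "y": -0.01, "z": -0.104, "ax": 0, "ay": 0, "az": 0},
  {"x": -0.002, "y": -0.01, "z": -0.104, "ax": 0, "ay": 0, "az": 0},
])

```text
t: 14.85
tcp_pos: [0.5792, -0.354, 0.0133]
orientation: [0.837, 0.547, -0.0, -0.0]
wrist_force: [-0.6, -0.4, 0.2]
width: 0.0479
```

>>> apply_moves([
  {"x": 0, "y": 0, "z": 0, "ax": 0, "ay": 0, "az": 0},
  {"x": 0, "y": 0, "z": 0, "ax": 0, "ay": 0, "az": 0},
  {"x": 0, "y": 0, "z": 0, "ax": 0, "ay": 0, "az": 0},
  {"x": 0, "y": 0, "z": 0, "ax": 0, "ay": 0, "az": 0},
  {"x": 0, "y": 0, "z": 0, "ax": 0, "ay": 0, "az": 0},
], hand=1)

```text
t: 15.35
tcp_pos: [0.5792, -0.3546, 0.0135]
orientation: [0.838, 0.546, 0.0, 0.0]
wrist_force: [-0.7, 0.1, 6.5]
width: 0.0236
```

>>> apply_moves([
  {"x": 0, "y": 0, "z": 0.02, "ax": 0, "ay": 0, "az": 0},
  {"x": 0, "y": 0, "z": 0.06, "ax": 0, "ay": 0, "az": 0},
  {"x": 0, "y": 0, "z": 0.11, "ax": 0, "ay": 0, "az": 0},
  {"x": 0, "y": 0.02, "z": 0.155, "ax": 0, "ay": 0, "az": 0},
  {"x": 0.005, "y": 0.04, "z": 0.2, "ax": 0, "ay": 0, "az": 0},
])

```text
t: 15.85
tcp_pos: [0.5822, -0.3153, 0.2159]
orientation: [0.838, 0.545, -0.0, 0.0]
wrist_force: [1.3, 0.0, -0.3]
width: 0.0238
```

>>> apply_moves([
  {"x": 0.003, "y": 0.03, "z": 0.03, "ax": 0, "ay": 0, "az": 0},
  {"x": 0.006, "y": 0.07, "z": 0.055, "ax": 0, "ay": 0, "az": 0},
  {"x": 0.01, "y": 0.12, "z": 0.055, "ax": 0, "ay": 0, "az": 0},
  {"x": 0.013, "y": 0.168, "z": 0.055, "ax": 0, "ay": 0, "az": 0},
  {"x": 0.017, "y": 0.217, "z": 0.055, "ax": 0, "ay": 0, "az": 0},
])

```text
t: 16.35
tcp_pos: [0.6001, -0.0962, 0.269]
orientation: [0.838, 0.546, 0.001, 0.0]
wrist_force: [1.0, 0.1, -0.8]
width: 0.0239
```

>>> apply_moves([
  {"x": 0.003, "y": 0.045, "z": 0, "ax": 0, "ay": 0, "az": 0},
  {"x": 0.006, "y": 0.09, "z": 0, "ax": 0, "ay": 0, "az": 0},
  {"x": 0.01, "y": 0.135, "z": 0, "ax": 0, "ay": 0, "az": 0},
  {"x": 0.013, "y": 0.17, "z": 0, "ax": 0, "ay": 0, "az": 0},
  {"x": 0.017, "y": 0.187, "z": 0, "ax": 0, "ay": 0, "az": 0},
])

```text
t: 16.85
tcp_pos: [0.6174, 0.0937, 0.2683]
orientation: [0.836, 0.548, 0.0, -0.001]
wrist_force: [-0.5, 1.3, -0.4]
width: 0.0246
```

>>> apply_moves([
  {"x": 0.0006, "y": -0.0015, "z": -0.03, "ax": 0, "ay": 0, "az": 0},
  {"x": 0.0006, "y": -0.0015, "z": -0.05, "ax": 0, "ay": 0, "az": 0},
  {"x": 0.0006, "y": -0.0015, "z": -0.06, "ax": 0, "ay": 0, "az": 0},
  {"x": 0.0006, "y": -0.0015, "z": -0.06, "ax": 0, "ay": 0, "az": 0},
  {"x": 0.0006, "y": -0.0015, "z": -0.06, "ax": 0, "ay": 0, "az": 0},
])

```text
t: 17.35
tcp_pos: [0.6187, 0.0872, 0.2088]
orientation: [0.838, 0.546, 0.0, 0.0]
wrist_force: [0.1, -1.0, 0.1]
width: 0.0242
```

```bash
python3 - <<'E'
from h import *
snap('side');crop('side',250,110,400,240,4,'c9b.png')
p,d,s=snap('wrist','w9.png'); print(s['tcp_pos'])
E
```

```text
[0.61884455 0.08741504 0.20895129]
```

View pics/c9b.png

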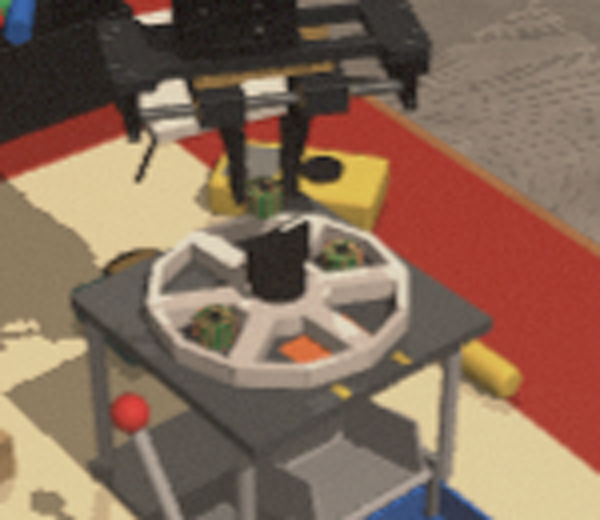

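View pics/w9.png

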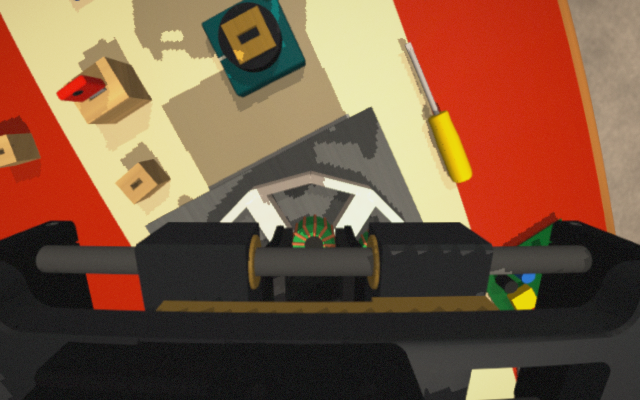

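>>> apply_moves([
  {"x": -0.001, "y": 0.0045, "z": -0.01, "ax": 0, "ay": 0, "az": 0},
  {"x": -0.001, "y": 0.0045, "z": -0.025, "ax": 0, "ay": 0, "az": 0},
  {"x": -0.001, "y": 0.0045, "z": -0.034, "ax": 0, "ay": 0, "az": 0},
  {"x": -0.001, "y": 0.0045, "z": -0.0365, "ax": 0, "ay": 0, "az": 0},
  {"x": -0.001, "y": 0.0045, "z": -0.0365, "ax": 0, "ay": 0, "az": 0},
])

```text
t: 17.95
tcp_pos: [0.6171, 0.0927, 0.1706]
orientation: [0.838, 0.546, -0.0, -0.0]
wrist_force: [0.3, 0.1, -0.2]
width: 0.0246
```

>>> apply_moves([
  {"x": 0, "y": 0, "z": 0, "ax": 0, "ay": 0, "az": 0},
  {"x": 0, "y": 0, "z": 0, "ax": 0, "ay": 0, "az": 0},
  {"x": 0, "y": 0, "z": 0, "ax": 0, "ay": 0, "az": 0},
  {"x": 0, "y": 0, "z": 0.01, "ax": 0, "ay": 0, "az": 0},
  {"x": 0, "y": 0, "z": 0.03, "ax": 0, "ay": 0, "az": 0},
], hand=0.15)

```text
t: 18.45
tcp_pos: [0.6165, 0.0925, 0.2008]
orientation: [0.838, 0.546, -0.001, -0.0]
wrist_force: [-1.0, 0.1, 0.3]
width: 0.0366
```

>>> apply_moves([
  {"x": 0, "y": 0, "z": 0.04, "ax": 0, "ay": 0, "az": 0.1},
  {"x": -0.01, "y": -0.01, "z": 0.08, "ax": 0, "ay": 0, "az": 0.22},
  {"x": -0.02, "y": -0.04, "z": 0.11, "ax": 0, "ay": 0, "az": 0.36},
  {"x": -0.03, "y": -0.08, "z": 0.12, "ax": 0, "ay": 0, "az": 0.5},
  {"x": -0.04, "y": -0.12, "z": 0.12, "ax": 0, "ay": 0, "az": 0.64},
])

```text
t: 18.95
tcp_pos: [0.5776, -0.0291, 0.3239]
orientation: [0.621, 0.784, 0.001, 0.001]
wrist_force: [0.3, -0.6, -0.2]
width: 0.0367
```

```bash
python3 - <<'E'
from h import *
snap('scene'); crop('scene',270,140,430,240,4,'c10.png')
p,d,s=snap('wrist','w10.png'); print(s['tcp_pos'],s['joints'],s['t']);tops(.012,.022,.38,.68,-.45,-.2)
E
```

```text
[ 0.57519849 -0.03813865  0.32376763] [-0.8797856   0.21216432  1.0385902   1.52607421 -0.18219304  1.50458224
  0.3941009 ] 19.0
```

View pics/c10.png

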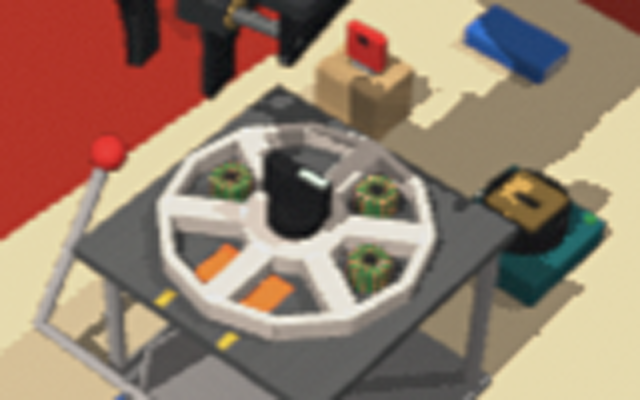

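View pics/w10.png

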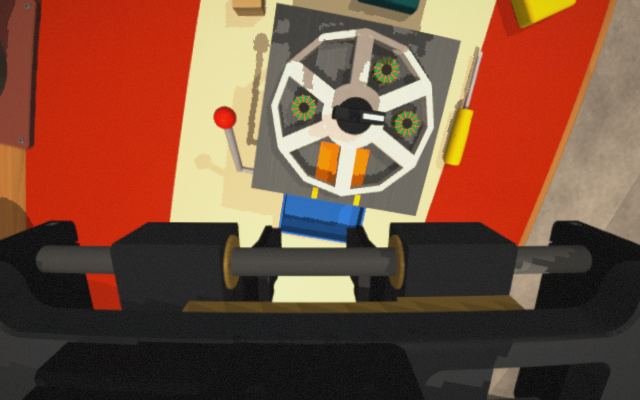

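>>> apply_moves([
  {"x": -0.015, "y": -0.04, "z": 0, "ax": 0, "ay": 0, "az": 0.1},
  {"x": -0.03, "y": -0.08, "z": 0, "ax": 0, "ay": 0, "az": 0.2},
  {"x": -0.05, "y": -0.12, "z": 0, "ax": 0, "ay": 0, "az": 0.3},
  {"x": -0.065, "y": -0.16, "z": -0.02, "ax": 0, "ay": 0, "az": 0.4},
  {"x": -0.08, "y": -0.2, "z": -0.04, "ax": 0, "ay": 0, "az": 0.407},
], hand=-0.1)

```text
t: 19.55
tcp_pos: [0.4967, -0.2292, 0.2818]
orientation: [0.451, 0.892, 0.001, 0.001]
wrist_force: [1.8, -0.2, 0.7]
width: 0.0477
```

>>> apply_moves([
  {"x": -0.015, "y": -0.03, "z": -0.03, "ax": 0, "ay": 0, "az": 0},
  {"x": -0.03, "y": -0.06, "z": -0.06, "ax": 0, "ay": 0, "az": 0},
  {"x": -0.045, "y": -0.09, "z": -0.09, "ax": 0, "ay": 0, "az": 0},
  {"x": -0.055, "y": -0.115, "z": -0.13, "ax": 0, "ay": 0, "az": 0},
  {"x": -0.055, "y": -0.115, "z": -0.164, "ax": 0, "ay": 0, "az": 0},
])

```text
t: 20.05
tcp_pos: [0.4396, -0.3464, 0.1164]
orientation: [0.455, 0.89, -0.001, 0.0]
wrist_force: [0.6, 0.7, 0.0]
width: 0.0478
```

```bash
cat >>h.py <<'E'
def yaw(s):
    M=R.from_quat(s['orientation']).as_matrix(); return np.degrees(np.arctan2(M[1,1],M[0,1]))
E
python3 - <<'E'
from h import *
p,d,s=snap('wrist','w11.png'); print(s['tcp_pos'],s['joints'],s['t'],yaw(s));tops(.012,.022,.38,.68,-.45,-.2)
E
```

```text
[ 0.43964067 -0.34640939  0.11638684] [-0.27104198  0.37096025  1.04557631  1.85680679 -0.35501162  1.11664484
  1.52953573] 20.05 35.827114728587375
px [305. 211.] n 579 mean [ 0.438  -0.3581  0.0162] mec [ 0.4383 -0.3588] r 0.0132
```

>>> apply_moves([
  {"x": -0.0015, "y": -0.012, "z": -0.03, "ax": 0, "ay": 0, "az": 0},
  {"x": -0.0015, "y": -0.012, "z": -0.07, "ax": 0, "ay": 0, "az": 0},
  {"x": -0.0015, "y": -0.012, "z": -0.105, "ax": 0, "ay": 0, "az": 0},
  {"x": -0.0015, "y": -0.012, "z": -0.105, "ax": 0, "ay": 0, "az": 0},
  {"x": -0.0015, "y": -0.012, "z": -0.105, "ax": 0, "ay": 0, "az": 0},
])

```text
t: 20.6
tcp_pos: [0.4413, -0.3546, 0.0136]
orientation: [0.452, 0.892, -0.0, 0.0]
wrist_force: [-0.1, -0.4, 1.1]
width: 0.0481
```

>>> apply_moves([
  {"x": 0, "y": 0, "z": 0, "ax": 0, "ay": 0, "az": 0},
  {"x": 0, "y": 0, "z": 0, "ax": 0, "ay": 0, "az": 0},
  {"x": 0, "y": 0, "z": 0, "ax": 0, "ay": 0, "az": 0},
  {"x": 0, "y": 0, "z": 0, "ax": 0, "ay": 0, "az": 0},
  {"x": 0, "y": 0, "z": 0, "ax": 0, "ay": 0, "az": 0},
], hand=1)

```text
t: 21.1
tcp_pos: [0.4413, -0.3546, 0.013]
orientation: [0.452, 0.892, 0.0, 0.001]
wrist_force: [-0.4, 1.1, 7.6]
width: 0.0238
```

>>> apply_moves([
  {"x": 0, "y": 0, "z": 0.02, "ax": 0, "ay": 0, "az": 0},
  {"x": 0, "y": 0, "z": 0.06, "ax": 0, "ay": 0, "az": 0},
  {"x": 0, "y": 0, "z": 0.11, "ax": 0, "ay": 0, "az": 0},
  {"x": 0, "y": 0.02, "z": 0.155, "ax": 0, "ay": 0, "az": 0},
  {"x": 0.01, "y": 0.04, "z": 0.2, "ax": 0, "ay": 0, "az": 0},
])

```text
t: 21.6
tcp_pos: [0.4489, -0.3152, 0.2136]
orientation: [0.454, 0.891, 0.0, -0.0]
wrist_force: [1.3, -0.2, -0.3]
width: 0.0241
```

>>> apply_moves([
  {"x": 0.01, "y": 0.03, "z": 0.03, "ax": 0, "ay": 0, "az": 0},
  {"x": 0.02, "y": 0.065, "z": 0.055, "ax": 0, "ay": 0, "az": 0},
  {"x": 0.035, "y": 0.11, "z": 0.055, "ax": 0, "ay": 0, "az": 0},
  {"x": 0.05, "y": 0.155, "z": 0.055, "ax": 0, "ay": 0, "az": 0},
  {"x": 0.063, "y": 0.2, "z": 0.055, "ax": 0, "ay": 0, "az": 0},
])

```text
t: 22.1
tcp_pos: [0.514, -0.1126, 0.2674]
orientation: [0.452, 0.892, 0.001, 0.0]
wrist_force: [1.3, 0.0, -0.4]
width: 0.0241
```

>>> apply_moves([
  {"x": 0.01, "y": 0.045, "z": 0, "ax": 0, "ay": 0, "az": 0},
  {"x": 0.025, "y": 0.09, "z": 0, "ax": 0, "ay": 0, "az": 0},
  {"x": 0.035, "y": 0.135, "z": 0, "ax": 0, "ay": 0, "az": 0},
  {"x": 0.045, "y": 0.18, "z": 0, "ax": 0, "ay": 0, "az": 0},
  {"x": 0.053, "y": 0.205, "z": 0, "ax": 0, "ay": 0, "az": 0},
])

```text
t: 22.6
tcp_pos: [0.5665, 0.0952, 0.2665]
orientation: [0.45, 0.893, 0.0, -0.001]
wrist_force: [0.5, -0.4, -1.2]
width: 0.0244
```

>>> apply_moves([
  {"x": 0, "y": 0, "z": -0.03, "ax": 0, "ay": 0, "az": 0},
  {"x": 0, "y": 0, "z": -0.06, "ax": 0, "ay": 0, "az": 0},
  {"x": 0, "y": 0, "z": -0.06, "ax": 0, "ay": 0, "az": 0},
  {"x": 0, "y": 0, "z": -0.06, "ax": 0, "ay": 0, "az": 0},
  {"x": 0, "y": 0, "z": -0.06, "ax": 0, "ay": 0, "az": 0},
])

```text
t: 23.1
tcp_pos: [0.5675, 0.0902, 0.2086]
orientation: [0.453, 0.892, 0.001, 0.001]
wrist_force: [-0.7, 0.7, 0.0]
width: 0.0241
```

>>> apply_moves([
  {"x": -0.002, "y": -0.0035, "z": -0.01, "ax": 0, "ay": 0, "az": 0},
  {"x": -0.002, "y": -0.0035, "z": -0.025, "ax": 0, "ay": 0, "az": 0},
  {"x": -0.002, "y": -0.0035, "z": -0.034, "ax": 0, "ay": 0, "az": 0},
  {"x": -0.002, "y": -0.0035, "z": -0.0365, "ax": 0, "ay": 0, "az": 0},
  {"x": -0.002, "y": -0.0035, "z": -0.0365, "ax": 0, "ay": 0, "az": 0},
])

```text
t: 23.6
tcp_pos: [0.5645, 0.0871, 0.1702]
orientation: [0.452, 0.892, -0.0, -0.0]
wrist_force: [-1.5, 1.1, 3.0]
width: 0.0242
```

>>> apply_moves([
  {"x": 0, "y": 0, "z": 0, "ax": 0, "ay": 0, "az": 0},
  {"x": 0, "y": 0, "z": 0, "ax": 0, "ay": 0, "az": 0},
  {"x": 0, "y": 0, "z": 0, "ax": 0, "ay": 0, "az": 0},
  {"x": 0, "y": 0, "z": 0.01, "ax": 0, "ay": 0, "az": 0},
  {"x": 0, "y": 0, "z": 0.03, "ax": 0, "ay": 0, "az": 0},
], hand=0.15)

```text
t: 24.1
tcp_pos: [0.5636, 0.0867, 0.1998]
orientation: [0.452, 0.892, -0.001, -0.001]
wrist_force: [1.2, 0.3, 0.0]
width: 0.0365
```

>>> apply_moves([
  {"x": 0, "y": 0, "z": 0.04, "ax": 0, "ay": 0, "az": 0.1},
  {"x": -0.01, "y": 0.01, "z": 0.08, "ax": 0, "ay": 0, "az": 0.22},
  {"x": -0.02, "y": 0.04, "z": 0.09, "ax": 0, "ay": 0, "az": 0.36},
  {"x": -0.03, "y": 0.08, "z": 0.09, "ax": 0, "ay": 0, "az": 0.5},
  {"x": -0.04, "y": 0.12, "z": 0.09, "ax": 0, "ay": 0, "az": 0.64},
])

```text
t: 24.6
tcp_pos: [0.5244, 0.2077, 0.2916]
orientation: [0.147, 0.989, 0.001, 0.0]
wrist_force: [1.1, 0.3, 0.2]
width: 0.0371
```

```bash
python3 - <<'E'
from h import *
snap('scene'); crop('scene',270,140,430,240,4,'c12.png')
p,d,s=snap('wrist','w12.png'); print(s['tcp_pos'],s['joints'],s['t'],yaw(s))
E
```

```text
[0.52155313 0.21643377 0.29061595] [-1.14282747  0.14669035  0.76240583  1.60210605 -0.10502012  1.43389732
  0.92314088] 24.65 74.17264508180166
```

View pics/c12.png

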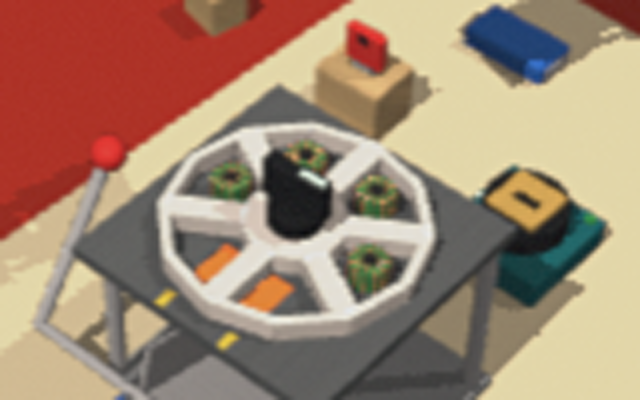

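View pics/w12.png

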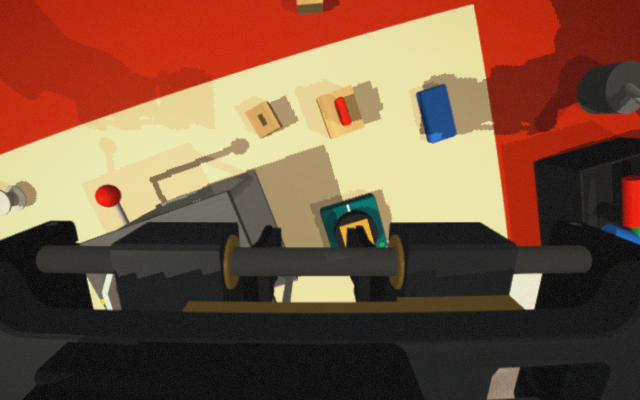

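>>> apply_moves([
  {"x": -0.02, "y": 0.015, "z": -0.02, "ax": 0, "ay": 0, "az": 0.1},
  {"x": -0.04, "y": 0.03, "z": -0.04, "ax": 0, "ay": 0, "az": 0.2},
  {"x": -0.065, "y": 0.052, "z": -0.06, "ax": 0, "ay": 0, "az": 0.275},
  {"x": -0.065, "y": 0.052, "z": -0.08, "ax": 0, "ay": 0, "az": 0.275},
  {"x": -0.065, "y": 0.052, "z": -0.08, "ax": 0, "ay": 0, "az": 0.275},
], hand=0.2)

```text
t: 25.2
tcp_pos: [0.458, 0.2583, 0.2085]
orientation: [0.012, 1.0, -0.001, -0.001]
wrist_force: [0.2, -0.8, -0.6]
width: 0.0348
```

```bash
python3 - <<'E'
from h import *
p,d,s=snap('wrist','w13.png'); print(s['tcp_pos'],s['joints'],s['t'],yaw(s))
crop('wrist',220,80,420,240,4,'w13c.png')
W,p=cloud('wrist'); h=cv2.cvtColor(p,cv2.COLOR_RGB2HSV)
red=((h[...,0]<6)|(h[...,0]>174))&(h[...,1]>150)
m=red&(W[...,2]>.06)&(W[...,2]<.1)&(abs(W[...,0]-.457)<.06)&(abs(W[...,1]-.268)<.06)
q=W[m]; print(len(q),q[:,2].max())
t=q[q[:,2]>.083]; c=t.mean(0); print('top',len(t),c, cv2.minAreaRect((t[:,:2]*1000).astype(np.float32)))
st=W[(W[...,2]>.047)&(W[...,2]<.053)&(abs(W[...,0]-.457)<.05)&(abs(W[...,1]-.268)<.05)]
print('stand',len(st),cv2.minAreaRect((st[:,:2]*1000).astype(np.float32)))
lk=W[(W[...,2]>.047)&(W[...,2]<.053)&(W[...,0]>.53)&(W[...,1]>.18)]
print('lock',len(lk),cv2.minAreaRect((lk[:,:2]*1000).astype(np.float32)) if len(lk) else 0)
E
```

```text
[0.4579753  0.258335   0.20849929] [-1.23240128  0.09042936  0.68055776  1.81016904 -0.05881485  1.26556061
  1.01165362] 25.2 88.67000132657941
333 0.08679257207824953
top 298 [0.45072339 0.27324271 0.08468453] ((451.4725036621094, 273.3923645019531), (32.369659423828125, 9.293224334716797), 4.737977027893066)
stand 1814 ((451.78387451171875, 273.5316467285156), (56.30149459838867, 46.086883544921875), 4.477975368499756)
lock 42 ((565.4656982421875, 445.3209533691406), (8.955187797546387, 428.3330078125), 8.892513275146484)
```

View pics/w13.png

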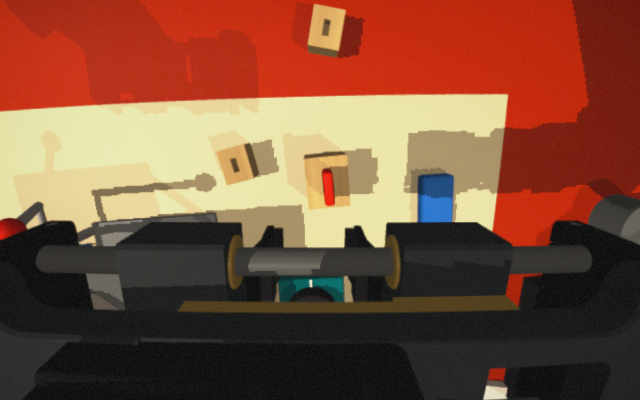

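View pics/w13c.png

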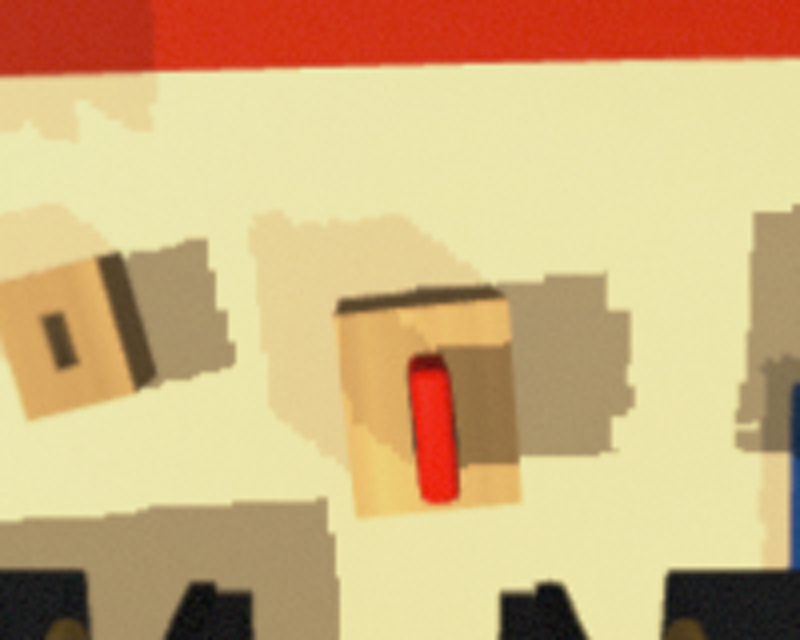

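>>> apply_moves([
  {"x": -0.0065, "y": 0.015, "z": -0.03, "ax": 0, "ay": 0, "az": 0.104},
  {"x": -0.0065, "y": 0.015, "z": -0.07, "ax": 0, "ay": 0, "az": 0.104},
  {"x": -0.0065, "y": 0.015, "z": -0.1, "ax": 0, "ay": 0, "az": 0.104},
  {"x": -0.0065, "y": 0.015, "z": -0.1, "ax": 0, "ay": 0, "az": 0.104},
  {"x": -0.0065, "y": 0.015, "z": -0.1, "ax": 0, "ay": 0, "az": 0.104},
])

```text
t: 25.75
tcp_pos: [0.4545, 0.2735, 0.1119]
orientation: [-0.039, 0.999, -0.0, 0.0]
wrist_force: [0.2, -0.4, 0.6]
width: 0.0349
```

```bash
python3 - <<'E'
from h import *
s=readout.sense(); print(s['tcp_pos'],yaw(s))
E
```

```text
[0.45447131 0.2734812  0.11192939] 94.48012837566289
```

>>> apply_moves([
  {"x": -0.003, "y": 0, "z": -0.02, "ax": 0, "ay": 0, "az": 0},
  {"x": -0.003, "y": 0, "z": -0.04, "ax": 0, "ay": 0, "az": 0},
  {"x": -0.003, "y": 0, "z": -0.051, "ax": 0, "ay": 0, "az": 0},
  {"x": -0.003, "y": 0, "z": -0.051, "ax": 0, "ay": 0, "az": 0},
  {"x": -0.003, "y": 0, "z": -0.051, "ax": 0, "ay": 0, "az": 0},
])

```text
t: 26.25
tcp_pos: [0.4512, 0.2743, 0.0608]
orientation: [-0.04, 0.999, 0.0, 0.001]
wrist_force: [-0.3, -0.0, 0.1]
width: 0.0344
```

>>> apply_moves([
  {"x": 0, "y": 0, "z": 0, "ax": 0, "ay": 0, "az": 0},
  {"x": 0, "y": 0, "z": 0, "ax": 0, "ay": 0, "az": 0},
  {"x": 0, "y": 0, "z": 0, "ax": 0, "ay": 0, "az": 0},
  {"x": 0, "y": 0, "z": 0, "ax": 0, "ay": 0, "az": 0},
  {"x": 0, "y": 0, "z": 0, "ax": 0, "ay": 0, "az": 0},
], hand=1)

```text
t: 26.75
tcp_pos: [0.4503, 0.2739, 0.0596]
orientation: [-0.04, 0.999, 0.0, 0.0]
wrist_force: [-0.8, -1.0, 2.4]
width: 0.0101
```

```bash
python3 - <<'E'
from h import *
s=readout.sense(); print(s['tcp_pos'],yaw(s),s['wrist_force'],s['width'])
E
```

```text
[0.45026293 0.27393171 0.05957699] 94.58795234671638 [-0.79424965 -0.97271743  2.40088316] 0.010053370723421553
```

>>> apply_moves([
  {"x": 0, "y": 0, "z": 0.015, "ax": 0, "ay": 0, "az": 0},
  {"x": 0, "y": 0, "z": 0.03, "ax": 0, "ay": 0, "az": 0},
  {"x": 0, "y": 0, "z": 0.06, "ax": 0, "ay": 0, "az": 0},
  {"x": 0, "y": 0, "z": 0.1, "ax": 0, "ay": 0, "az": 0},
  {"x": 0.02, "y": -0.002, "z": 0.13, "ax": 0, "ay": 0, "az": 0},
])

```text
t: 27.25
tcp_pos: [0.4692, 0.2726, 0.1925]
orientation: [-0.041, 0.999, 0.001, -0.0]
wrist_force: [1.3, 0.8, -0.2]
width: 0.0093
```

>>> apply_moves([
  {"x": 0.035, "y": -0.004, "z": 0, "ax": 0, "ay": 0, "az": -0.02},
  {"x": 0.08, "y": -0.008, "z": 0, "ax": 0, "ay": 0, "az": -0.04},
  {"x": 0.125, "y": -0.014, "z": 0, "ax": 0, "ay": 0, "az": -0.08},
  {"x": 0.125, "y": -0.014, "z": 0, "ax": 0, "ay": 0, "az": -0.08},
  {"x": 0.125, "y": -0.014, "z": 0, "ax": 0, "ay": 0, "az": -0.08},
])

```text
t: 27.75
tcp_pos: [0.5958, 0.257, 0.1894]
orientation: [0.001, 1.0, -0.001, -0.0]
wrist_force: [-1.1, -0.0, -0.7]
width: 0.01
```

```bash
python3 - <<'E'
from h import *
p,d,s=snap('wrist','w14.png'); print(s['tcp_pos'],s['joints'],s['t'],yaw(s),s['width'])
ortho('wrist',0.53,0.66,0.18,0.33,0.05,0.00025,'o14.png')
W,p=cloud('wrist')
m=(W[...,2]>.045)&(W[...,2]<.055)&(W[...,0]>.54)&(W[...,0]<.68)&(W[...,1]>.2)&(W[...,1]<.32)
h=cv2.cvtColor(p,cv2.COLOR_RGB2HSV); m&=(h[...,0]>10)&(h[...,0]<30)&(h[...,1]>90)
q=W[m]; print(len(q),q.mean(0),cv2.minAreaRect((q[:,:2]*1000).astype(np.float32)))
E
```

```text
[0.59577866 0.25697416 0.18941771] [-1.01692743  0.41479588  0.72232667  1.53991331 -0.27896529  1.29395845
  1.30932775] 27.75 89.91064552245084 0.010001887891975949
1047 [0.61424478 0.25252052 0.04862799] ((616.921142578125, 252.5791015625), (34.01478958129883, 42.85142517089844), 0.11788518726825714)
```

View pics/w14.png

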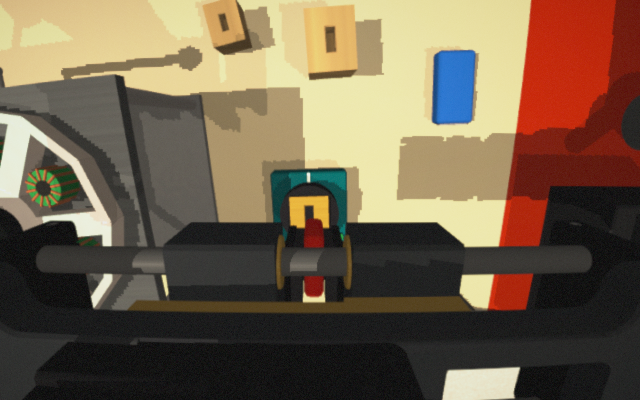

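View pics/o14.png

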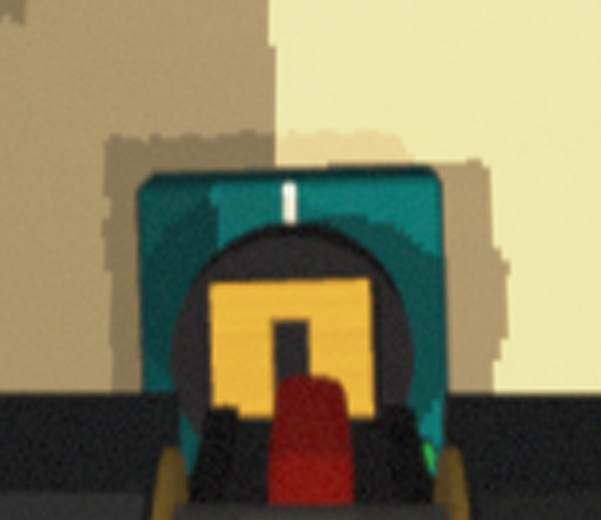

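>>> apply_moves([
  {"x": -0.02, "y": -0.003, "z": 0, "ax": 0, "ay": 0, "az": 0.03},
  {"x": -0.035, "y": -0.004, "z": 0, "ax": 0, "ay": 0, "az": 0.03},
  {"x": -0.035, "y": -0.004, "z": 0, "ax": 0, "ay": 0, "az": 0.03},
  {"x": -0.035, "y": -0.004, "z": 0, "ax": 0, "ay": 0, "az": 0.03},
  {"x": -0.035, "y": -0.004, "z": 0, "ax": 0, "ay": 0, "az": 0.03},
])

```text
t: 28.3
tcp_pos: [0.5603, 0.2545, 0.19]
orientation: [-0.015, 1.0, 0.0, 0.0]
wrist_force: [-0.8, 0.1, -0.9]
width: 0.0097
```

```bash
python3 - <<'E'
from h import *
p,d,s=snap('wrist','w15.png'); print(s['tcp_pos'],s['t'],yaw(s),s['width'])
ortho('wrist',0.55,0.68,0.18,0.33,0.05,0.00025,'o15.png')
ortho('wrist',0.40,0.50,0.22,0.33,0.05,0.00025,'o15b.png')
W,p=cloud('wrist')
m=(W[...,2]>.046)&(W[...,2]<.054)&(W[...,0]>.54)&(W[...,0]<.68)&(W[...,1]>.2)&(W[...,1]<.32)
h=cv2.cvtColor(p,cv2.COLOR_RGB2HSV); m&=(h[...,0]>10)&(h[...,0]<30)&(h[...,1]>90)
q=W[m]; print(len(q),q.mean(0),cv2.minAreaRect((q[:,:2]*1000).astype(np.float32)))
st=W[(W[...,2]>.047)&(W[...,2]<.053)&(abs(W[...,0]-.457)<.05)&(abs(W[...,1]-.268)<.05)]
print('stand',len(st),cv2.minAreaRect((st[:,:2]*1000).astype(np.float32)))
E
```

```text
[0.56031849 0.25450077 0.18997061] 28.3 91.77258393803848 0.009737317592851156
0 [nan nan nan] ((0.0, 0.0), (0.0, 0.0), 0.0)
stand 2812 ((452.06121826171875, 273.7391662597656), (56.608028411865234, 46.6330680847168), 4.4484710693359375)<stdin>:8: RuntimeWarning: Mean of empty slice.
  ret = um.true_divide(
```

View pics/o15.png

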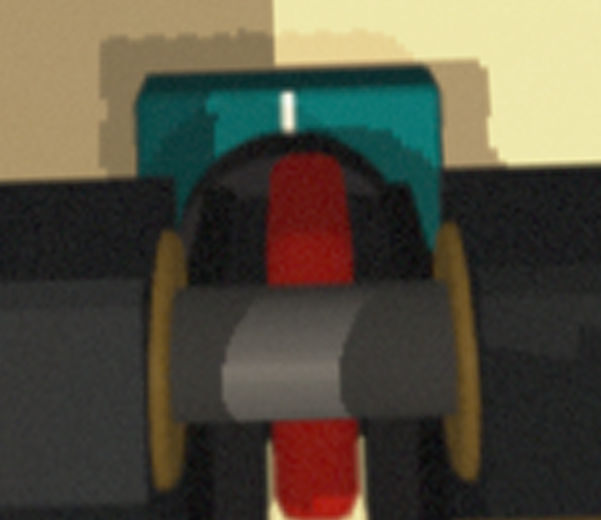

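View pics/o15b.png

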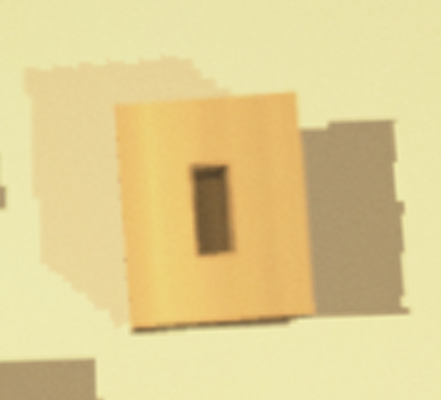

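>>> apply_moves([
  {"x": 0.04, "y": -0.001, "z": 0, "ax": 0, "ay": 0, "az": 0},
  {"x": 0.08, "y": -0.001, "z": 0, "ax": 0, "ay": 0, "az": 0},
  {"x": 0.09, "y": -0.001, "z": 0, "ax": 0, "ay": 0, "az": 0},
  {"x": 0.09, "y": -0.001, "z": 0, "ax": 0, "ay": 0, "az": 0},
  {"x": 0.09, "y": -0.001, "z": 0, "ax": 0, "ay": 0, "az": 0},
])

```text
t: 28.85
tcp_pos: [0.6498, 0.2527, 0.189]
orientation: [-0.015, 1.0, -0.0, -0.0]
wrist_force: [0.7, 0.8, -0.5]
width: 0.0098
```

```bash
python3 - <<'E'
from h import *
p,d,s=snap('wrist','w16.png'); print(s['tcp_pos'],s['t'],yaw(s),s['width'])
ortho('wrist',0.55,0.68,0.18,0.33,0.05,0.00025,'o16.png')
W,p=cloud('wrist')
m=(W[...,2]>.046)&(W[...,2]<.054)&(W[...,0]>.54)&(W[...,0]<.68)&(W[...,1]>.2)&(W[...,1]<.32)
h=cv2.cvtColor(p,cv2.COLOR_RGB2HSV); m&=(h[...,0]>10)&(h[...,0]<30)&(h[...,1]>90)
q=W[m]; print(len(q),q.mean(0),cv2.minAreaRect((q[:,:2]*1000).astype(np.float32)))
E
```

```text
[0.6498219  0.25272674 0.18899204] 28.85 91.7018501190289 0.009801557323625545
1559 [0.62052817 0.25288245 0.04883871] ((621.2700805664062, 253.06222534179688), (42.454410552978516, 42.114158630371094), 1.4498686790466309)
```

View pics/o16.png

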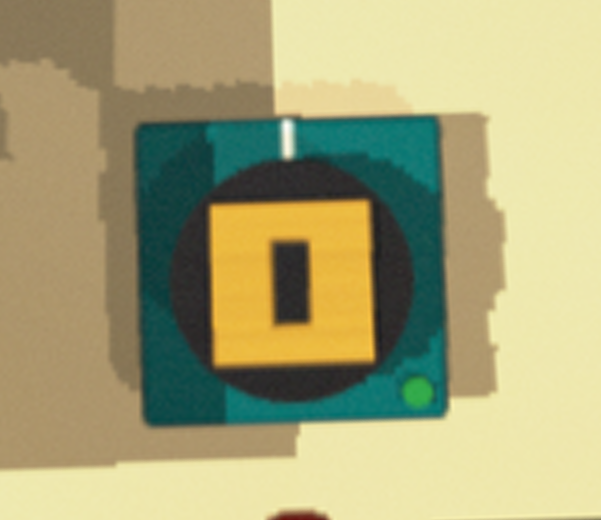

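>>> apply_moves([
  {"x": -0.02, "y": 0.0005, "z": -0.02, "ax": 0, "ay": 0, "az": 0},
  {"x": -0.0304, "y": 0.0005, "z": -0.05, "ax": 0, "ay": 0, "az": 0},
  {"x": -0.0304, "y": 0.0005, "z": -0.08, "ax": 0, "ay": 0, "az": 0},
  {"x": -0.0304, "y": 0.0005, "z": -0.1, "ax": 0, "ay": 0, "az": 0},
  {"x": -0.0304, "y": 0.0005, "z": -0.1, "ax": 0, "ay": 0, "az": 0},
])

```text
t: 29.4
tcp_pos: [0.6169, 0.2538, 0.087]
orientation: [-0.016, 1.0, -0.001, -0.002]
wrist_force: [0.1, 0.4, -0.7]
width: 0.0098
```

>>> apply_moves([
  {"x": 0, "y": 0, "z": 0, "ax": 0, "ay": 0, "az": 0},
  {"x": 0, "y": 0, "z": 0, "ax": 0, "ay": 0, "az": 0},
  {"x": 0, "y": 0, "z": 0, "ax": 0, "ay": 0, "az": 0},
  {"x": 0, "y": 0, "z": 0, "ax": 0, "ay": 0, "az": 0},
  {"x": 0, "y": 0, "z": 0, "ax": 0, "ay": 0, "az": 0},
])

```text
t: 29.9
tcp_pos: [0.62, 0.2535, 0.0899]
orientation: [-0.015, 1.0, 0.0, 0.0]
wrist_force: [-1.2, -0.4, -1.3]
width: 0.0098
```

```bash
python3 - <<'E'
from h import *
s=readout.sense(); print(s['tcp_pos'],yaw(s),s['wrist_force'],s['width'])
E
```

```text
[0.62003969 0.25350058 0.08989949] 91.7228085545512 [-1.19421974 -0.44204149 -1.29110614] 0.009814909940751198
```

>>> apply_moves([
  {"x": -0.0005, "y": -0.0003, "z": -0.005, "ax": 0, "ay": 0, "az": 0},
  {"x": -0.0005, "y": -0.0003, "z": -0.009, "ax": 0, "ay": 0, "az": 0},
  {"x": -0.0005, "y": -0.0003, "z": -0.013, "ax": 0, "ay": 0, "az": 0},
  {"x": -0.0005, "y": -0.0003, "z": -0.016, "ax": 0, "ay": 0, "az": 0},
  {"x": -0.0005, "y": -0.0003, "z": -0.016, "ax": 0, "ay": 0, "az": 0},
])

```text
t: 30.4
tcp_pos: [0.6189, 0.253, 0.0726]
orientation: [-0.015, 1.0, -0.0, -0.0]
wrist_force: [0.3, -0.0, -0.4]
width: 0.0097
```

>>> apply_moves([
  {"x": 0, "y": 0, "z": -0.004, "ax": 0, "ay": 0, "az": 0},
  {"x": 0, "y": 0, "z": -0.008, "ax": 0, "ay": 0, "az": 0},
  {"x": 0, "y": 0, "z": -0.012, "ax": 0, "ay": 0, "az": 0},
  {"x": 0, "y": 0, "z": -0.013, "ax": 0, "ay": 0, "az": 0},
  {"x": 0, "y": 0, "z": -0.013, "ax": 0, "ay": 0, "az": 0},
])

```text
t: 30.9
tcp_pos: [0.6192, 0.2531, 0.0602]
orientation: [-0.015, 1.0, -0.0, -0.0]
wrist_force: [0.4, 0.8, -0.8]
width: 0.0098
```

```bash
python3 - <<'E'
from h import *
s=readout.sense(); print(s['tcp_pos'],yaw(s),s['wrist_force'],s['moment'],s['width'],s['joints'])
snap('side');crop('side',200,150,400,250,4,'c17.png')
snap('scene'); crop('scene',350,140,450,240,5,'c17s.png')
E
```

```text
[0.61918221 0.25312626 0.06015627] 91.72826531352274 [ 0.35354031  0.84442407 -0.80022083] [0.06647636 0.0015721  0.03192309] 0.009845270015039312 [-0.93774627  0.57191362  0.664289    1.61452583 -0.3856475   1.0903125
  1.43108608]
```

View pics/c17s.png

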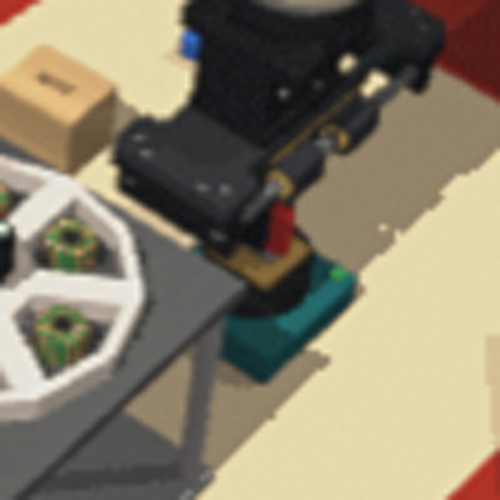

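>>> apply_moves([
  {"x": 0, "y": 0, "z": 0, "ax": 0, "ay": 0, "az": 0},
  {"x": 0, "y": 0, "z": 0, "ax": 0, "ay": 0, "az": 0},
  {"x": 0, "y": 0, "z": 0, "ax": 0, "ay": 0, "az": 0},
  {"x": 0, "y": 0, "z": 0.03, "ax": 0, "ay": 0, "az": 0},
  {"x": 0, "y": 0, "z": 0.07, "ax": 0, "ay": 0, "az": 0},
], hand=0.2)

```text
t: 31.5
tcp_pos: [0.6179, 0.2527, 0.1292]
orientation: [-0.015, 1.0, -0.001, -0.002]
wrist_force: [0.4, 1.2, 0.4]
width: 0.0338
```

>>> apply_moves([
  {"x": 0, "y": 0, "z": 0.03, "ax": 0, "ay": 0, "az": -0.1},
  {"x": 0, "y": 0, "z": 0.05, "ax": 0, "ay": 0, "az": -0.24},
  {"x": 0, "y": 0, "z": 0.05, "ax": 0, "ay": 0, "az": -0.38},
  {"x": 0, "y": 0, "z": 0.05, "ax": 0, "ay": 0, "az": -0.52},
  {"x": 0, "y": 0, "z": 0.05, "ax": 0, "ay": 0, "az": -0.66},
])

```text
t: 32.0
tcp_pos: [0.6193, 0.2533, 0.1807]
orientation: [0.312, 0.95, 0.0, 0.0]
wrist_force: [0.8, -0.1, -0.5]
width: 0.0346
```

>>> apply_moves([
  {"x": 0, "y": 0, "z": 0, "ax": 0, "ay": 0, "az": -0.14},
  {"x": 0, "y": 0, "z": 0, "ax": 0, "ay": 0, "az": -0.28},
  {"x": 0, "y": 0, "z": 0, "ax": 0, "ay": 0, "az": -0.42},
  {"x": 0, "y": 0, "z": 0, "ax": 0, "ay": 0, "az": -0.56},
  {"x": 0, "y": 0, "z": 0, "ax": 0, "ay": 0, "az": -0.7},
])

```text
t: 32.5
tcp_pos: [0.6193, 0.2532, 0.1805]
orientation: [0.619, 0.785, 0.0, -0.0]
wrist_force: [-0.5, -0.0, -0.5]
width: 0.0352
```

>>> apply_moves([
  {"x": 0, "y": 0, "z": 0, "ax": 0, "ay": 0, "az": -0.14},
  {"x": 0, "y": 0, "z": 0, "ax": 0, "ay": 0, "az": -0.28},
  {"x": 0, "y": 0, "z": 0, "ax": 0, "ay": 0, "az": -0.42},
  {"x": 0, "y": 0, "z": 0, "ax": 0, "ay": 0, "az": -0.56},
  {"x": 0, "y": 0, "z": 0, "ax": 0, "ay": 0, "az": -0.7},
])

```text
t: 33.0
tcp_pos: [0.6193, 0.2533, 0.1805]
orientation: [0.851, 0.525, 0.0, -0.0]
wrist_force: [-0.2, 0.0, -0.0]
width: 0.0349
```

>>> apply_moves([
  {"x": 0, "y": 0, "z": 0, "ax": 0, "ay": 0, "az": -0.14},
  {"x": 0, "y": 0, "z": 0, "ax": 0, "ay": 0, "az": -0.28},
  {"x": 0, "y": 0, "z": 0, "ax": 0, "ay": 0, "az": -0.42},
  {"x": 0, "y": 0, "z": 0, "ax": 0, "ay": 0, "az": -0.56},
  {"x": 0, "y": 0, "z": 0, "ax": 0, "ay": 0, "az": -0.7},
])

```text
t: 33.5
tcp_pos: [0.6192, 0.2534, 0.1804]
orientation: [0.979, 0.202, 0.0, -0.0]
wrist_force: [0.2, -0.3, 0.7]
width: 0.0346
```

>>> apply_moves([
  {"x": 0, "y": 0, "z": 0, "ax": 0, "ay": 0, "az": -0.14},
  {"x": 0, "y": 0, "z": 0, "ax": 0, "ay": 0, "az": -0.28},
  {"x": 0, "y": 0, "z": 0, "ax": 0, "ay": 0, "az": -0.38},
  {"x": 0, "y": 0, "z": 0, "ax": 0, "ay": 0, "az": -0.38},
  {"x": 0, "y": 0, "z": 0, "ax": 0, "ay": 0, "az": -0.38},
])

```text
t: 34.0
tcp_pos: [0.6193, 0.2532, 0.1804]
orientation: [1.0, 0.017, -0.0, -0.0]
wrist_force: [-0.4, -0.4, 0.3]
width: 0.0351
```

```bash
python3 - <<'E'
from h import *
p,d,s=snap('wrist','w18.png'); print(s['tcp_pos'],s['t'],yaw(s),s['width'],s['joints'])
W,p=cloud('wrist'); h=cv2.cvtColor(p,cv2.COLOR_RGB2HSV)
red=((h[...,0]<6)|(h[...,0]>174))&(h[...,1]>150)
m=red&(W[...,2]>.06)&(W[...,2]<.1)&(abs(W[...,0]-.62)<.06)&(abs(W[...,1]-.253)<.06)
q=W[m]; t=q[q[:,2]>.083]; print('top',len(t),t.mean(0), cv2.minAreaRect((t[:,:2]*1000).astype(np.float32)))
E
```

```text
[0.61928279 0.25324599 0.1803747 ] 34.0 -87.9948615468752 0.03506639332932785 [-1.26763332  0.77195519  1.33479317  1.51006786 -0.75202543  1.45122049
 -1.44530578]
top 370 [0.62203401 0.25403405 0.0847844 ] ((621.8888549804688, 254.25924682617188), (32.566322326660156, 9.746695518493652), 2.280334234237671)
```

View pics/w18.png

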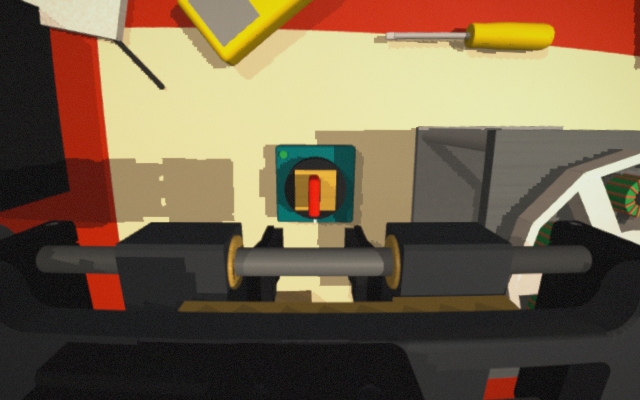

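>>> apply_moves([
  {"x": 0.001, "y": 0.0005, "z": -0.03, "ax": 0, "ay": 0, "az": 0},
  {"x": 0.001, "y": 0.0005, "z": -0.06, "ax": 0, "ay": 0, "az": 0},
  {"x": 0.001, "y": 0.0005, "z": -0.09, "ax": 0, "ay": 0, "az": 0},
  {"x": 0.001, "y": 0.0005, "z": -0.11, "ax": 0, "ay": 0, "az": 0},
  {"x": 0.001, "y": 0.0005, "z": -0.12, "ax": 0, "ay": 0, "az": 0},
])

```text
t: 34.55
tcp_pos: [0.6196, 0.2536, 0.0587]
orientation: [1.0, 0.017, -0.001, 0.0]
wrist_force: [-0.6, 0.1, 1.3]
width: 0.0347
```

```bash
python3 - <<'E'
from h import *
s=readout.sense(); print(s['tcp_pos'],yaw(s),s['wrist_force'],s['joints'],s['dq'].max())
E
```

```text
[0.61956957 0.25364592 0.05865992] -88.10839880155159 [-0.63571561  0.0987244   1.33834991] [-1.23571122  0.87056389  1.22592618  1.62620749 -0.85163606  1.27421267
 -1.38723527] 0.07066151180741248
```

>>> apply_moves([
  {"x": 0, "y": 0, "z": 0.001, "ax": 0, "ay": 0, "az": 0},
  {"x": 0, "y": 0, "z": 0.001, "ax": 0, "ay": 0, "az": 0},
  {"x": 0, "y": 0, "z": 0.001, "ax": 0, "ay": 0, "az": 0},
  {"x": 0, "y": 0, "z": 0.001, "ax": 0, "ay": 0, "az": 0},
  {"x": 0, "y": 0, "z": 0.001, "ax": 0, "ay": 0, "az": 0},
], hand=1)

```text
t: 35.05
tcp_pos: [0.6209, 0.2535, 0.0624]
orientation: [1.0, 0.016, 0.001, -0.0]
wrist_force: [0.0, -0.7, 4.5]
width: 0.0099
```

>>> apply_moves([
  {"x": 0, "y": 0, "z": 0, "ax": 0, "ay": 0, "az": 0.08},
  {"x": 0, "y": 0, "z": 0, "ax": 0, "ay": 0, "az": 0.18},
  {"x": 0, "y": 0, "z": 0, "ax": 0, "ay": 0, "az": 0.28},
  {"x": 0, "y": 0, "z": 0, "ax": 0, "ay": 0, "az": 0.38},
  {"x": 0, "y": 0, "z": 0, "ax": 0, "ay": 0, "az": 0.48},
])

```text
t: 35.55
tcp_pos: [0.6215, 0.252, 0.0624]
orientation: [0.967, 0.254, 0.001, 0.001]
wrist_force: [2.5, -4.0, 1.9]
width: 0.01
```

```bash
python3 - <<'E'
from h import *
s=readout.sense(); print(s['tcp_pos'],yaw(s),s['wrist_force'],s['moment'],s['joints'],s['width'])
E
```

```text
[0.62152905 0.25195352 0.06244178] -60.53232415358319 [ 2.48170493 -4.02473438  1.87453902] [-1.10366188 -0.35457003 -0.07025942] [-1.20285123  0.79979411  1.14230893  1.62263379 -0.76310633  1.22790304
 -0.95954882] 0.010005964978271394
```

>>> apply_moves([
  {"x": 0, "y": 0, "z": 0, "ax": 0, "ay": 0, "az": 0.12},
  {"x": 0, "y": 0, "z": 0, "ax": 0, "ay": 0, "az": 0.24},
  {"x": 0, "y": 0, "z": 0, "ax": 0, "ay": 0, "az": 0.36},
  {"x": 0, "y": 0, "z": 0, "ax": 0, "ay": 0, "az": 0.48},
  {"x": 0, "y": 0, "z": 0, "ax": 0, "ay": 0, "az": 0.6},
])

```text
t: 36.05
tcp_pos: [0.6217, 0.2519, 0.0624]
orientation: [0.849, 0.529, 0.001, 0.001]
wrist_force: [3.3, -4.1, 2.4]
width: 0.0096
```

>>> apply_moves([
  {"x": 0, "y": 0, "z": 0, "ax": 0, "ay": 0, "az": 0.1},
  {"x": 0, "y": 0, "z": 0, "ax": 0, "ay": 0, "az": 0.2},
  {"x": 0, "y": 0, "z": 0, "ax": 0, "ay": 0, "az": 0.3},
  {"x": 0, "y": 0, "z": 0, "ax": 0, "ay": 0, "az": 0.38},
  {"x": 0, "y": 0, "z": 0, "ax": 0, "ay": 0, "az": 0.45},
])

```text
t: 36.55
tcp_pos: [0.6218, 0.2519, 0.0624]
orientation: [0.71, 0.704, 0.001, 0.001]
wrist_force: [3.2, -3.2, 1.4]
width: 0.0101
```

```bash
python3 - <<'E'
from h import *
s=readout.sense(); print(s['tcp_pos'],yaw(s),s['wrist_force'],s['moment'],s['joints'],s['width'])
snap('scene'); crop('scene',270,140,430,240,4,'c19.png')
E
```

```text
[0.62179806 0.25190229 0.06243117] -0.42267772448891977 [ 3.15918983 -3.21823825  1.40916963] [-1.04344778 -0.6292609  -0.06141769] [-1.09625395  0.67030687  0.92525212  1.61782363 -0.57390674  1.14534294
 -0.03903796] 0.010115215766934674
```

View pics/c19.png

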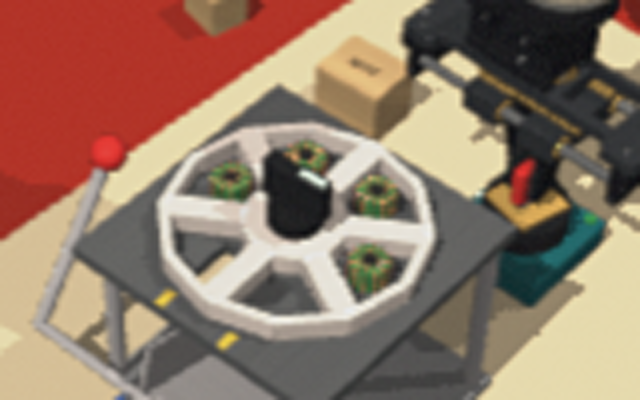

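>>> apply_moves([
  {"x": 0, "y": 0, "z": 0, "ax": 0, "ay": 0, "az": 0.03},
  {"x": 0, "y": 0, "z": 0, "ax": 0, "ay": 0, "az": 0.06},
  {"x": 0, "y": 0, "z": 0, "ax": 0, "ay": 0, "az": 0.08},
  {"x": 0, "y": 0, "z": 0, "ax": 0, "ay": 0, "az": 0.1},
  {"x": 0, "y": 0, "z": 0, "ax": 0, "ay": 0, "az": 0.1},
])

```text
t: 37.1
tcp_pos: [0.6219, 0.252, 0.0624]
orientation: [0.675, 0.737, 0.001, 0.001]
wrist_force: [4.7, -5.6, 3.0]
width: 0.0098
```

```bash
python3 - <<'E'
from h import *
s=readout.sense(); print(s['tcp_pos'],yaw(s),s['wrist_force'],s['moment'],s['width'])
E
```

```text
[0.62189163 0.25198608 0.06239957] 5.032173016460056 [ 4.71577297 -5.57889205  3.01621834] [-1.15956909 -0.88450244 -0.3903281 ] 0.009829224692354512
```

>>> apply_moves([
  {"x": 0, "y": 0, "z": 0, "ax": 0, "ay": 0, "az": -0.06},
  {"x": 0, "y": 0, "z": 0, "ax": 0, "ay": 0, "az": -0.06},
  {"x": 0, "y": 0, "z": 0, "ax": 0, "ay": 0, "az": -0.06},
  {"x": 0, "y": 0, "z": 0, "ax": 0, "ay": 0, "az": -0.06},
  {"x": 0, "y": 0, "z": 0, "ax": 0, "ay": 0, "az": -0.06},
])

```text
t: 37.6
tcp_pos: [0.6218, 0.252, 0.0624]
orientation: [0.697, 0.717, 0.001, 0.001]
wrist_force: [3.1, -3.8, 3.3]
width: 0.0099
```

>>> apply_moves([
  {"x": 0, "y": 0, "z": 0, "ax": 0, "ay": 0, "az": 0},
  {"x": 0, "y": 0, "z": 0, "ax": 0, "ay": 0, "az": 0},
  {"x": 0, "y": 0, "z": 0, "ax": 0, "ay": 0, "az": 0},
  {"x": 0, "y": 0, "z": 0.02, "ax": 0, "ay": 0, "az": 0},
  {"x": 0, "y": 0, "z": 0.06, "ax": 0, "ay": 0, "az": 0},
], hand=0.2)

```text
t: 38.1
tcp_pos: [0.6179, 0.2538, 0.119]
orientation: [0.696, 0.718, -0.003, -0.001]
wrist_force: [1.0, 0.8, 0.3]
width: 0.0331
```

>>> apply_moves([
  {"x": 0, "y": 0, "z": 0.04, "ax": 0, "ay": 0, "az": 0},
  {"x": 0, "y": 0, "z": 0.08, "ax": 0, "ay": 0, "az": 0},
  {"x": -0.02, "y": 0, "z": 0.12, "ax": 0, "ay": 0, "az": 0},
  {"x": -0.05, "y": 0, "z": 0.15, "ax": 0, "ay": 0, "az": 0},
  {"x": -0.05, "y": 0, "z": 0.17, "ax": 0, "ay": 0, "az": 0},
])

```text
t: 38.6
tcp_pos: [0.5683, 0.2547, 0.2937]
orientation: [0.695, 0.719, 0.001, -0.001]
wrist_force: [0.4, -0.0, 0.0]
width: 0.0347
```

```bash
python3 - <<'E'
from h import *
p,d,s=snap('wrist','w20.png'); print(s['tcp_pos'],s['t'],yaw(s),s['width'],s['joints'])
snap('scene'); crop('scene',270,140,430,240,4,'c20.png')
E
```

```text
[0.56826006 0.25470078 0.29373344] 38.6 1.869351848210672 0.034698327164759485 [-1.29116934  0.39485715  1.09224998  1.46366557 -0.35248333  1.49307592
 -0.17132136]
```

View pics/w20.png

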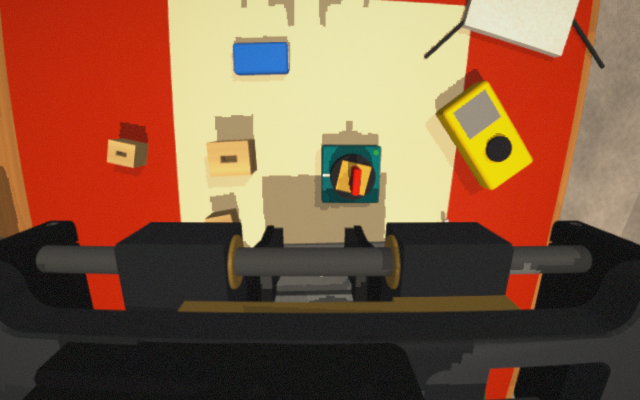

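View pics/c20.png

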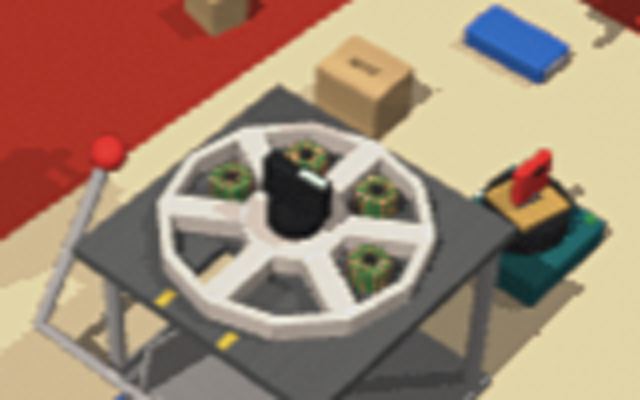

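>>> apply_moves([
  {"x": 0, "y": -0.03, "z": 0, "ax": 0, "ay": 0, "az": 0.14},
  {"x": 0.005, "y": -0.06, "z": 0, "ax": 0, "ay": 0, "az": 0.28},
  {"x": 0.01, "y": -0.09, "z": 0, "ax": 0, "ay": 0, "az": 0.42},
  {"x": 0.015, "y": -0.12, "z": 0, "ax": 0, "ay": 0, "az": 0.56},
  {"x": 0.02, "y": -0.15, "z": 0, "ax": 0, "ay": 0, "az": 0.7},
])

```text
t: 39.2
tcp_pos: [0.59, 0.1027, 0.2904]
orientation: [0.405, 0.914, -0.0, -0.001]
wrist_force: [0.7, -0.1, 0.8]
width: 0.035
```

>>> apply_moves([
  {"x": 0.003, "y": -0.02, "z": 0, "ax": 0, "ay": 0, "az": 0.14},
  {"x": 0.005, "y": -0.04, "z": 0, "ax": 0, "ay": 0, "az": 0.28},
  {"x": 0.008, "y": -0.061, "z": 0, "ax": 0, "ay": 0, "az": 0.42},
  {"x": 0.008, "y": -0.061, "z": 0, "ax": 0, "ay": 0, "az": 0.56},
  {"x": 0.008, "y": -0.061, "z": 0, "ax": 0, "ay": 0, "az": 0.7},
])

```text
t: 39.7
tcp_pos: [0.598, 0.0417, 0.2903]
orientation: [0.068, 0.998, -0.0, -0.001]
wrist_force: [-0.3, -0.2, 0.3]
width: 0.035
```

>>> apply_moves([
  {"x": 0, "y": 0, "z": 0, "ax": 0, "ay": 0, "az": 0.12},
  {"x": 0, "y": 0, "z": 0, "ax": 0, "ay": 0, "az": 0.24},
  {"x": 0, "y": 0, "z": 0, "ax": 0, "ay": 0, "az": 0.24},
  {"x": 0, "y": 0, "z": 0, "ax": 0, "ay": 0, "az": 0.24},
  {"x": 0, "y": 0, "z": 0, "ax": 0, "ay": 0, "az": 0.24},
])

```text
t: 40.2
tcp_pos: [0.5982, 0.0427, 0.2909]
orientation: [-0.049, 0.999, -0.0, -0.0]
wrist_force: [-0.3, -1.2, -0.3]
width: 0.0349
```

```bash
python3 - <<'E'
from h import *
p,d,s=snap('wrist','w21.png'); print(s['tcp_pos'],s['t'],yaw(s),s['width'],s['joints'])
W,p=cloud('wrist')
q=W[(W[...,2]>.205)&(W[...,2]<.217)&(abs(W[...,0]-.5965)<.05)&(abs(W[...,1]-.044)<.05)]
print(len(q)); 
if len(q): print(q.mean(0),cv2.minAreaRect((q[:,:2]*1000).astype(np.float32)))
E
```

```text
[0.59818505 0.04270196 0.29093572] 40.2 95.57530469988329 0.03493007187318139 [-0.82804789  0.25625698  0.84243085  1.51942138 -0.1914135   1.45230086
  1.68898909]
780
[0.59495764 0.0435257  0.21082314] ((596.439453125, 43.877803802490234), (46.60995864868164, 11.636805534362793), 5.350280284881592)
```

View pics/w21.png

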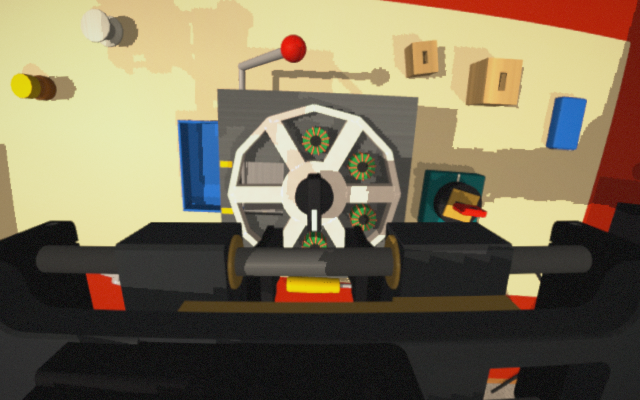

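>>> apply_moves([
  {"x": -0.0018, "y": 0.0012, "z": -0.03, "ax": 0, "ay": 0, "az": 0},
  {"x": -0.0018, "y": 0.0012, "z": -0.06, "ax": 0, "ay": 0, "az": 0},
  {"x": -0.0018, "y": 0.0012, "z": -0.09, "ax": 0, "ay": 0, "az": 0},
  {"x": -0.0018, "y": 0.0012, "z": -0.103, "ax": 0, "ay": 0, "az": 0},
  {"x": -0.0018, "y": 0.0012, "z": -0.103, "ax": 0, "ay": 0, "az": 0},
])

```text
t: 40.75
tcp_pos: [0.5955, 0.0439, 0.1869]
orientation: [-0.05, 0.999, -0.0, -0.001]
wrist_force: [-0.2, -0.2, 0.4]
width: 0.035
```

>>> apply_moves([
  {"x": 0, "y": 0, "z": 0, "ax": 0, "ay": 0, "az": 0},
  {"x": 0, "y": 0, "z": 0, "ax": 0, "ay": 0, "az": 0},
  {"x": 0, "y": 0, "z": 0, "ax": 0, "ay": 0, "az": 0},
  {"x": 0, "y": 0, "z": 0, "ax": 0, "ay": 0, "az": 0},
  {"x": 0, "y": 0, "z": 0, "ax": 0, "ay": 0, "az": 0},
], hand=1)

```text
t: 41.25
tcp_pos: [0.5971, 0.0428, 0.1894]
orientation: [-0.05, 0.999, -0.0, 0.001]
wrist_force: [0.5, -3.0, 4.0]
width: 0.0118
```

```bash
python3 - <<'E'
from h import *
s=readout.sense(); print(s['tcp_pos'],yaw(s),s['wrist_force'],s['moment'],s['width'],s['joints'])
E
```

```text
[0.59713686 0.04280901 0.18936604] 95.68431285829772 [ 0.45960015 -3.04367937  4.00251615] [-0.82015837 -0.0769412  -0.00202887] 0.011796389652964206 [-0.81098756  0.31248021  0.81890319  1.67427161 -0.23758274  1.25685839
  1.72737698]
```

>>> apply_moves([
  {"x": 0, "y": 0, "z": 0, "ax": 0, "ay": 0, "az": -0.1},
  {"x": 0, "y": 0, "z": 0, "ax": 0, "ay": 0, "az": -0.2},
  {"x": 0, "y": 0, "z": 0, "ax": 0, "ay": 0, "az": -0.3},
  {"x": 0, "y": 0, "z": 0, "ax": 0, "ay": 0, "az": -0.4},
  {"x": 0, "y": 0, "z": 0, "ax": 0, "ay": 0, "az": -0.5},
])

```text
t: 41.75
tcp_pos: [0.5972, 0.043, 0.1894]
orientation: [0.201, 0.98, -0.0, 0.001]
wrist_force: [0.6, -2.7, 5.0]
width: 0.0118
```

```bash
python3 - <<'E'
from h import *
s=readout.sense(); print(s['tcp_pos'],yaw(s),s['wrist_force'],s['moment'],s['width'],s['joints'])
snap('scene'); crop('scene',270,140,430,240,4,'c22.png')
E
```

```text
[0.59718333 0.04304468 0.18938552] 66.82135137629245 [ 0.60828019 -2.65872252  5.01567003] [-0.74504832 -0.11122819  0.08505729] 0.011840049662695857 [-0.88016437  0.33825116  0.91558441  1.67681639 -0.27924665  1.26336831
  1.25936109]
```

View pics/c22.png

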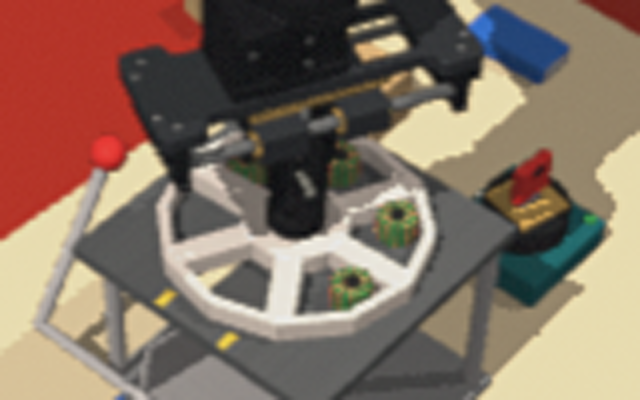

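>>> apply_moves([
  {"x": 0, "y": 0, "z": 0, "ax": 0, "ay": 0, "az": -0.1},
  {"x": 0, "y": 0, "z": 0, "ax": 0, "ay": 0, "az": -0.2},
  {"x": 0, "y": 0, "z": 0, "ax": 0, "ay": 0, "az": -0.3},
  {"x": 0, "y": 0, "z": 0, "ax": 0, "ay": 0, "az": -0.4},
  {"x": 0, "y": 0, "z": 0, "ax": 0, "ay": 0, "az": -0.5},
])

```text
t: 42.3
tcp_pos: [0.5973, 0.0432, 0.1894]
orientation: [0.437, 0.899, 0.0, 0.001]
wrist_force: [1.6, -3.1, 4.9]
width: 0.0117
```

>>> apply_moves([
  {"x": 0, "y": 0, "z": 0, "ax": 0, "ay": 0, "az": -0.1},
  {"x": 0, "y": 0, "z": 0, "ax": 0, "ay": 0, "az": -0.2},
  {"x": 0, "y": 0, "z": 0, "ax": 0, "ay": 0, "az": -0.3},
  {"x": 0, "y": 0, "z": 0, "ax": 0, "ay": 0, "az": -0.4},
  {"x": 0, "y": 0, "z": 0, "ax": 0, "ay": 0, "az": -0.5},
])

```text
t: 42.8
tcp_pos: [0.5975, 0.0433, 0.1894]
orientation: [0.646, 0.764, 0.001, 0.001]
wrist_force: [3.3, -2.9, 3.5]
width: 0.0115
```

>>> apply_moves([
  {"x": 0, "y": 0, "z": 0, "ax": 0, "ay": 0, "az": -0.05},
  {"x": 0, "y": 0, "z": 0, "ax": 0, "ay": 0, "az": -0.11},
  {"x": 0, "y": 0, "z": 0, "ax": 0, "ay": 0, "az": -0.11},
  {"x": 0, "y": 0, "z": 0, "ax": 0, "ay": 0, "az": -0.11},
  {"x": 0, "y": 0, "z": 0, "ax": 0, "ay": 0, "az": -0.11},
])

```text
t: 43.3
tcp_pos: [0.5976, 0.0433, 0.1894]
orientation: [0.685, 0.728, 0.001, 0.001]
wrist_force: [3.9, -2.2, 4.8]
width: 0.0122
```

```bash
python3 - <<'E'
from h import *
s=readout.sense(); print(s['tcp_pos'],yaw(s),s['wrist_force'],s['moment'],s['width'],s['joints'])
snap('scene'); crop('scene',270,140,430,260,4,'c23.png')
E
```

```text
[0.59758172 0.0433153  0.18939306] 3.4834323586703277 [ 3.88370507 -2.2491894   4.79814103] [-0.75734518 -0.46437365 -0.00097513] 0.012211812043900871 [-1.03073039  0.44057748  1.16023016  1.68163045 -0.41820568  1.29559649
  0.27138979]
```

View pics/c23.png

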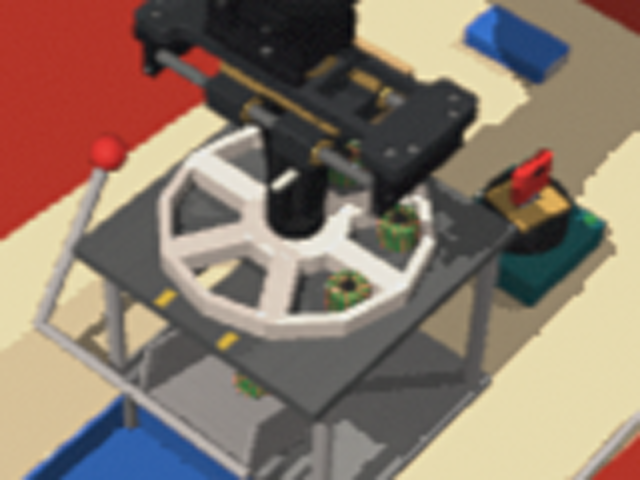

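>>> apply_moves([
  {"x": 0, "y": 0, "z": 0, "ax": 0, "ay": 0, "az": -0.1},
  {"x": 0, "y": 0, "z": 0, "ax": 0, "ay": 0, "az": -0.2},
  {"x": 0, "y": 0, "z": 0, "ax": 0, "ay": 0, "az": -0.3},
  {"x": 0, "y": 0, "z": 0, "ax": 0, "ay": 0, "az": -0.4},
  {"x": 0, "y": 0, "z": 0, "ax": 0, "ay": 0, "az": -0.5},
])

```text
t: 43.85
tcp_pos: [0.5978, 0.0432, 0.1894]
orientation: [0.845, 0.534, 0.001, 0.001]
wrist_force: [4.9, -3.7, 2.9]
width: 0.0118
```

```bash
python3 - <<'E'
from h import *
s=readout.sense(); print(s['tcp_pos'],yaw(s),s['wrist_force'],s['moment'],s['width'],s['joints'])
E
```

```text
[0.59775981 0.04324783 0.18936803] -25.382955656796973 [ 4.93991289 -3.69520348  2.90935338] [-0.91043507 -0.75420299  0.08733246] 0.011784632737393426 [-1.08344992  0.51512911  1.27583026  1.68315778 -0.50712045  1.32541795
 -0.15908629]
```

>>> apply_moves([
  {"x": 0, "y": 0, "z": 0, "ax": 0, "ay": 0, "az": -0.1},
  {"x": 0, "y": 0, "z": 0, "ax": 0, "ay": 0, "az": -0.2},
  {"x": 0, "y": 0, "z": 0, "ax": 0, "ay": 0, "az": -0.3},
  {"x": 0, "y": 0, "z": 0, "ax": 0, "ay": 0, "az": -0.4},
  {"x": 0, "y": 0, "z": 0, "ax": 0, "ay": 0, "az": -0.4},
])

```text
t: 44.35
tcp_pos: [0.5979, 0.0431, 0.1894]
orientation: [0.934, 0.356, 0.001, 0.001]
wrist_force: [5.5, -4.2, 4.0]
width: 0.0119
```

```bash
python3 - <<'E'
from h import *
s=readout.sense(); print(s['tcp_pos'],yaw(s),s['wrist_force'],s['moment'],s['width'],s['joints'])
snap('scene'); crop('scene',270,140,430,260,4,'c24.png')
E
```

```text
[0.59791371 0.04308651 0.18939247] -48.29398772693052 [ 5.53397138 -4.18772362  3.98504333] [-0.85188459 -0.75747153 -0.00873699] 0.01189112996370782 [-1.10252809  0.55801237  1.33040557  1.68351315 -0.55527612  1.34475429
 -0.51984893]
```

View pics/c24.png

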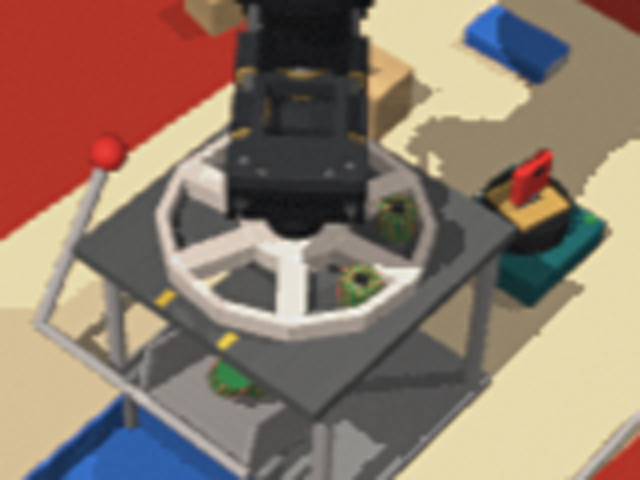

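>>> apply_moves([
  {"x": 0, "y": 0, "z": 0, "ax": 0, "ay": 0, "az": -0.08},
  {"x": 0, "y": 0, "z": 0, "ax": 0, "ay": 0, "az": -0.14},
  {"x": 0, "y": 0, "z": 0, "ax": 0, "ay": 0, "az": -0.15},
  {"x": 0, "y": 0, "z": 0, "ax": 0, "ay": 0, "az": -0.15},
  {"x": 0, "y": 0, "z": 0, "ax": 0, "ay": 0, "az": -0.15},
])

```text
t: 44.9
tcp_pos: [0.598, 0.0431, 0.1894]
orientation: [0.958, 0.287, 0.002, 0.001]
wrist_force: [6.4, -4.1, 4.3]
width: 0.0119
```

>>> apply_moves([
  {"x": 0, "y": 0, "z": 0, "ax": 0, "ay": 0, "az": 0},
  {"x": 0, "y": 0, "z": 0, "ax": 0, "ay": 0, "az": 0},
  {"x": 0, "y": 0, "z": 0, "ax": 0, "ay": 0, "az": 0},
  {"x": 0, "y": 0, "z": 0.02, "ax": 0, "ay": 0, "az": 0},
  {"x": 0, "y": 0, "z": 0.05, "ax": 0, "ay": 0, "az": 0},
], hand=0.2)

```text
t: 45.4
tcp_pos: [0.5956, 0.0441, 0.2387]
orientation: [0.958, 0.287, -0.001, 0.0]
wrist_force: [0.6, 0.6, 0.1]
width: 0.0337
```

>>> apply_moves([
  {"x": 0, "y": 0, "z": 0.03, "ax": 0, "ay": 0, "az": 0.14},
  {"x": 0, "y": 0, "z": 0.05, "ax": 0, "ay": 0, "az": 0.28},
  {"x": 0, "y": 0, "z": 0.05, "ax": 0, "ay": 0, "az": 0.42},
  {"x": 0, "y": 0, "z": 0.05, "ax": 0, "ay": 0, "az": 0.56},
  {"x": 0, "y": 0, "z": 0.05, "ax": 0, "ay": 0, "az": 0.7},
])

```text
t: 45.9
tcp_pos: [0.5966, 0.0436, 0.2902]
orientation: [0.8, 0.6, 0.001, 0.0]
wrist_force: [-0.5, 0.1, -0.3]
width: 0.0348
```

>>> apply_moves([
  {"x": 0, "y": 0, "z": 0, "ax": 0, "ay": 0, "az": 0.14},
  {"x": 0, "y": 0, "z": 0, "ax": 0, "ay": 0, "az": 0.28},
  {"x": 0, "y": 0, "z": 0, "ax": 0, "ay": 0, "az": 0.42},
  {"x": 0, "y": 0, "z": 0, "ax": 0, "ay": 0, "az": 0.56},
  {"x": 0, "y": 0, "z": 0, "ax": 0, "ay": 0, "az": 0.7},
])

```text
t: 46.4
tcp_pos: [0.5966, 0.0434, 0.2901]
orientation: [0.546, 0.838, 0.0, 0.001]
wrist_force: [-0.2, 0.5, -0.3]
width: 0.0352
```

>>> apply_moves([
  {"x": 0, "y": 0, "z": 0, "ax": 0, "ay": 0, "az": 0.14},
  {"x": 0, "y": 0, "z": 0, "ax": 0, "ay": 0, "az": 0.28},
  {"x": 0, "y": 0, "z": 0, "ax": 0, "ay": 0, "az": 0.42},
  {"x": 0, "y": 0, "z": 0, "ax": 0, "ay": 0, "az": 0.56},
  {"x": 0, "y": 0, "z": 0, "ax": 0, "ay": 0, "az": 0.7},
])

```text
t: 46.9
tcp_pos: [0.5966, 0.0433, 0.2901]
orientation: [0.226, 0.974, 0.0, 0.001]
wrist_force: [0.7, -0.3, -0.2]
width: 0.0352
```

>>> apply_moves([
  {"x": 0, "y": 0, "z": 0, "ax": 0, "ay": 0, "az": 0.14},
  {"x": 0, "y": 0, "z": 0, "ax": 0, "ay": 0, "az": 0.28},
  {"x": 0, "y": 0, "z": 0, "ax": 0, "ay": 0, "az": 0.42},
  {"x": 0, "y": 0, "z": 0, "ax": 0, "ay": 0, "az": 0.56},
  {"x": 0, "y": 0, "z": 0, "ax": 0, "ay": 0, "az": 0.7},
])

```text
t: 47.4
tcp_pos: [0.5966, 0.0433, 0.2901]
orientation: [-0.122, 0.993, -0.0, 0.001]
wrist_force: [0.2, 0.3, 0.0]
width: 0.0346
```

```bash
python3 - <<'E'
from h import *
p,d,s=snap('wrist','w25.png'); print(s['tcp_pos'],s['t'],yaw(s),s['width'],s['joints'])
W,p=cloud('wrist')
q=W[(W[...,2]>.205)&(W[...,2]<.217)&(abs(W[...,0]-.5965)<.05)&(abs(W[...,1]-.044)<.05)]
print(len(q)); 
if len(q): print(q.mean(0),cv2.minAreaRect((q[:,:2]*1000).astype(np.float32)))
E
```

```text
[0.59661289 0.04326749 0.290096  ] 47.4 104.03498325700538 0.03458753764049778 [-0.79729351  0.24152602  0.79415509  1.52514661 -0.17256569  1.44581272
  1.81935141]
794
[0.59517963 0.0432188  0.21083059] ((596.0985107421875, 43.431663513183594), (45.36996078491211, 12.241256713867188), 33.34907531738281)
```

View pics/w25.png

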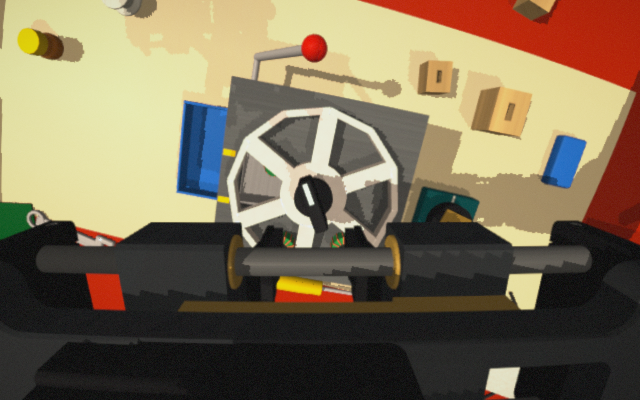

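>>> apply_moves([
  {"x": 0, "y": 0, "z": 0, "ax": 0, "ay": 0, "az": 0.14},
  {"x": 0, "y": 0, "z": 0, "ax": 0, "ay": 0, "az": 0.28},
  {"x": 0, "y": 0, "z": -0.02, "ax": 0, "ay": 0, "az": 0.337},
  {"x": 0, "y": 0.0003, "z": -0.04, "ax": 0, "ay": 0, "az": 0.337},
  {"x": 0, "y": 0.0003, "z": -0.06, "ax": 0, "ay": 0, "az": 0.337},
])

```text
t: 47.95
tcp_pos: [0.5968, 0.0438, 0.2292]
orientation: [-0.283, 0.959, -0.0, 0.001]
wrist_force: [-0.1, -0.7, 0.9]
width: 0.0343
```

>>> apply_moves([
  {"x": 0, "y": 0, "z": -0.02, "ax": 0, "ay": 0, "az": 0},
  {"x": 0, "y": 0, "z": -0.035, "ax": 0, "ay": 0, "az": 0},
  {"x": 0, "y": 0, "z": -0.042, "ax": 0, "ay": 0, "az": 0},
  {"x": 0, "y": 0, "z": -0.042, "ax": 0, "ay": 0, "az": 0},
  {"x": 0, "y": 0, "z": -0.042, "ax": 0, "ay": 0, "az": 0},
])

```text
t: 48.45
tcp_pos: [0.5969, 0.0441, 0.1873]
orientation: [-0.284, 0.959, -0.0, 0.001]
wrist_force: [-0.2, -0.8, -0.9]
width: 0.035
```

>>> apply_moves([
  {"x": 0, "y": 0, "z": 0, "ax": 0, "ay": 0, "az": 0},
  {"x": 0, "y": 0, "z": 0, "ax": 0, "ay": 0, "az": 0},
  {"x": 0, "y": 0, "z": 0, "ax": 0, "ay": 0, "az": 0},
  {"x": 0, "y": 0, "z": 0, "ax": 0, "ay": 0, "az": 0},
  {"x": 0, "y": 0, "z": 0, "ax": 0, "ay": 0, "az": 0},
], hand=1)

```text
t: 48.95
tcp_pos: [0.5975, 0.0428, 0.1868]
orientation: [-0.284, 0.959, -0.001, 0.001]
wrist_force: [3.8, -4.3, -1.9]
width: 0.0115
```

```bash
python3 - <<'E'
from h import *
s=readout.sense(); print(s['tcp_pos'],yaw(s),s['wrist_force'],s['moment'],s['width'],s['joints'])
E
```

```text
[0.59750639 0.04281407 0.18675149] 123.0050258768189 [ 3.80758314 -4.27694041 -1.85026211] [-0.6077563  -0.87627169  0.08233971] 0.011500608940278899 [-0.74189319  0.2958984   0.72652847  1.67443459 -0.20408162  1.24708334
  2.17475505]
```

Turn −60° (1.05 rad), pause, then another −60°.

>>> apply_moves([
  {"x": 0, "y": 0, "z": 0, "ax": 0, "ay": 0, "az": -0.1},
  {"x": 0, "y": 0, "z": 0, "ax": 0, "ay": 0, "az": -0.2},
  {"x": 0, "y": 0, "z": 0, "ax": 0, "ay": 0, "az": -0.3},
  {"x": 0, "y": 0, "z": 0, "ax": 0, "ay": 0, "az": -0.4},
  {"x": 0, "y": 0, "z": 0, "ax": 0, "ay": 0, "az": -0.5},
])

```text
t: 49.45
tcp_pos: [0.5975, 0.0428, 0.1868]
orientation: [-0.036, 0.999, -0.001, 0.001]
wrist_force: [5.0, -3.1, -3.1]
width: 0.0118
```

>>> apply_moves([
  {"x": 0, "y": 0, "z": 0, "ax": 0, "ay": 0, "az": -0.1},
  {"x": 0, "y": 0, "z": 0, "ax": 0, "ay": 0, "az": -0.2},
  {"x": 0, "y": 0, "z": 0, "ax": 0, "ay": 0, "az": -0.3},
  {"x": 0, "y": 0, "z": 0, "ax": 0, "ay": 0, "az": -0.4},
  {"x": 0, "y": 0, "z": 0, "ax": 0, "ay": 0, "az": -0.5},
])

```text
t: 49.95
tcp_pos: [0.5975, 0.0429, 0.1868]
orientation: [0.212, 0.977, -0.0, 0.001]
wrist_force: [4.0, -4.0, -2.3]
width: 0.012
```

>>> apply_moves([
  {"x": 0, "y": 0, "z": 0, "ax": 0, "ay": 0, "az": -0.05},
  {"x": 0, "y": 0, "z": 0, "ax": 0, "ay": 0, "az": -0.05},
  {"x": 0, "y": 0, "z": 0, "ax": 0, "ay": 0, "az": -0.05},
  {"x": 0, "y": 0, "z": 0, "ax": 0, "ay": 0, "az": -0.05},
  {"x": 0, "y": 0, "z": 0, "ax": 0, "ay": 0, "az": -0.05},
])

```text
t: 50.45
tcp_pos: [0.5975, 0.0429, 0.1868]
orientation: [0.235, 0.972, -0.0, 0.001]
wrist_force: [4.9, -3.6, -2.4]
width: 0.0121
```

```bash
python3 - <<'E'
from h import *
s=readout.sense(); print(s['tcp_pos'],yaw(s),s['wrist_force'],s['moment'],s['width'],s['joints'])
snap('scene'); crop('scene',270,140,430,260,4,'c26.png')
snap('side'); crop('side',250,130,400,250,4,'c26b.png')
E
```

```text
[0.59751718 0.04287312 0.18677185] 62.84044008318782 [ 4.89892336 -3.61555615 -2.41015389] [-0.76081206 -1.00181772 -0.06942997] 0.012076624093086142 [-0.88329511  0.34261838  0.92032725  1.67999026 -0.28319642  1.25844315
  1.19325513]
```

View pics/c26.png

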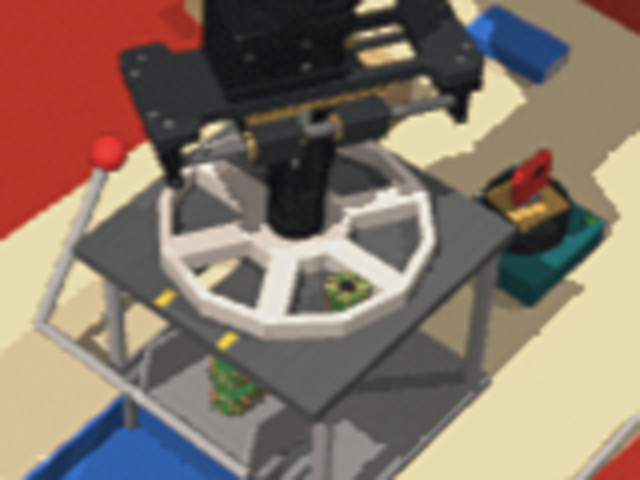

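View pics/c26b.png

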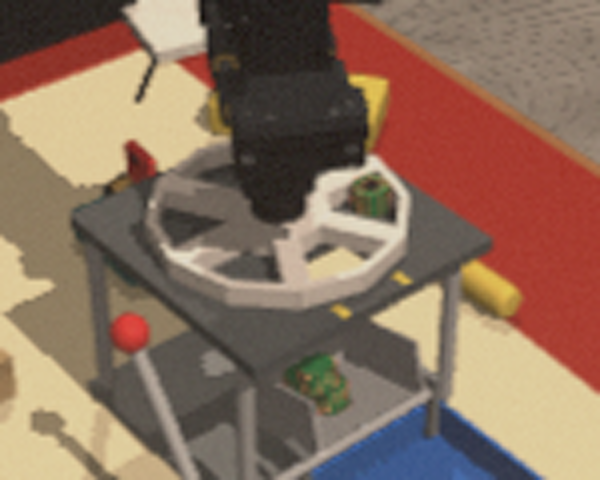

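>>> apply_moves([
  {"x": 0, "y": 0, "z": 0, "ax": 0, "ay": 0, "az": -0.1},
  {"x": 0, "y": 0, "z": 0, "ax": 0, "ay": 0, "az": -0.2},
  {"x": 0, "y": 0, "z": 0, "ax": 0, "ay": 0, "az": -0.3},
  {"x": 0, "y": 0, "z": 0, "ax": 0, "ay": 0, "az": -0.4},
  {"x": 0, "y": 0, "z": 0, "ax": 0, "ay": 0, "az": -0.5},
])

```text
t: 51.05
tcp_pos: [0.5976, 0.0429, 0.1868]
orientation: [0.47, 0.883, -0.0, 0.002]
wrist_force: [6.2, -4.2, -2.6]
width: 0.0114
```

>>> apply_moves([
  {"x": 0, "y": 0, "z": 0, "ax": 0, "ay": 0, "az": -0.1},
  {"x": 0, "y": 0, "z": 0, "ax": 0, "ay": 0, "az": -0.2},
  {"x": 0, "y": 0, "z": 0, "ax": 0, "ay": 0, "az": -0.3},
  {"x": 0, "y": 0, "z": 0, "ax": 0, "ay": 0, "az": -0.4},
  {"x": 0, "y": 0, "z": 0, "ax": 0, "ay": 0, "az": -0.5},
])

```text
t: 51.55
tcp_pos: [0.5976, 0.0429, 0.1868]
orientation: [0.673, 0.739, 0.0, 0.002]
wrist_force: [6.4, -5.2, -3.0]
width: 0.0116
```

>>> apply_moves([
  {"x": 0, "y": 0, "z": 0, "ax": 0, "ay": 0, "az": -0.06},
  {"x": 0, "y": 0, "z": 0, "ax": 0, "ay": 0, "az": -0.06},
  {"x": 0, "y": 0, "z": 0, "ax": 0, "ay": 0, "az": -0.06},
  {"x": 0, "y": 0, "z": 0, "ax": 0, "ay": 0, "az": -0.06},
  {"x": 0, "y": 0, "z": 0, "ax": 0, "ay": 0, "az": -0.06},
])

```text
t: 52.05
tcp_pos: [0.5976, 0.0429, 0.1868]
orientation: [0.694, 0.72, 0.0, 0.002]
wrist_force: [5.8, -3.2, -2.4]
width: 0.012
```

```bash
python3 - <<'E'
from h import *
s=readout.sense(); print(s['tcp_pos'],yaw(s),s['wrist_force'],s['moment'],s['width'],s['joints'])
snap('scene'); crop('scene',270,140,430,260,4,'c27.png')
snap('side'); crop('side',250,130,400,250,4,'c27b.png')
E
```

```text
[0.59759458 0.04288638 0.18678605] 2.1122308741616393 [ 5.75933156 -3.20843607 -2.42243297] [-0.88545535 -1.13496986 -0.08479443] 0.01197086200173014 [-1.02770502  0.44100439  1.1551696   1.6849147  -0.41701165  1.29006063
  0.24685937]
```

View pics/c27.png

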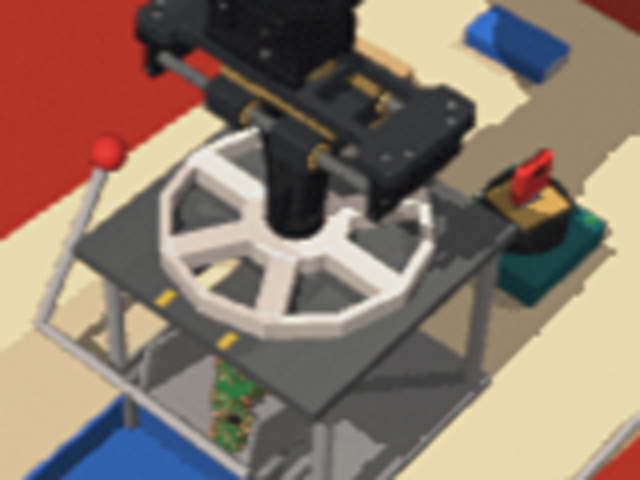

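View pics/c27b.png

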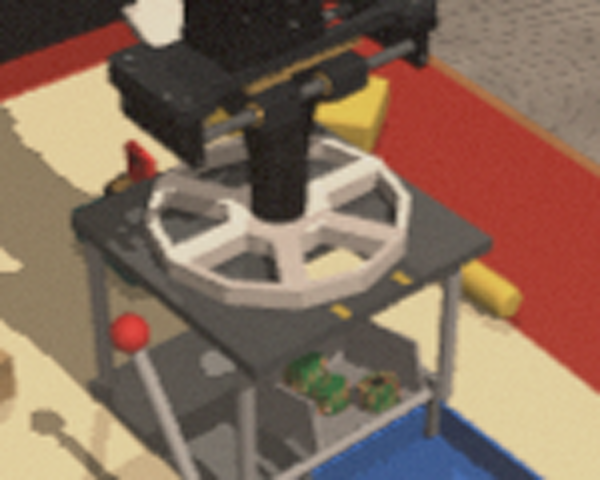

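>>> apply_moves([
  {"x": 0, "y": 0, "z": 0, "ax": 0, "ay": 0, "az": 0},
  {"x": 0, "y": 0, "z": 0, "ax": 0, "ay": 0, "az": 0},
  {"x": 0, "y": 0, "z": 0, "ax": 0, "ay": 0, "az": 0},
  {"x": 0, "y": 0, "z": 0.02, "ax": 0, "ay": 0, "az": 0},
  {"x": 0, "y": 0, "z": 0.05, "ax": 0, "ay": 0, "az": 0},
], hand=0.2)

```text
t: 52.65
tcp_pos: [0.5954, 0.0445, 0.2356]
orientation: [0.693, 0.72, -0.001, -0.001]
wrist_force: [0.4, 0.1, 0.1]
width: 0.0339
```

>>> apply_moves([
  {"x": 0, "y": 0, "z": 0.03, "ax": 0, "ay": 0, "az": 0.14},
  {"x": -0.02, "y": 0, "z": 0.05, "ax": 0, "ay": 0, "az": 0.28},
  {"x": -0.05, "y": -0.01, "z": 0.05, "ax": 0, "ay": 0, "az": 0.42},
  {"x": -0.08, "y": -0.02, "z": 0.05, "ax": 0, "ay": 0, "az": 0.56},
  {"x": -0.11, "y": -0.03, "z": 0.03, "ax": 0, "ay": 0, "az": 0.7},
])

```text
t: 53.15
tcp_pos: [0.4923, 0.0152, 0.271]
orientation: [0.418, 0.908, -0.0, -0.0]
wrist_force: [-1.1, -0.3, 0.1]
width: 0.0348
```

>>> apply_moves([
  {"x": -0.01, "y": 0, "z": 0, "ax": 0, "ay": 0, "az": 0.14},
  {"x": -0.02, "y": 0, "z": 0, "ax": 0, "ay": 0, "az": 0.28},
  {"x": -0.02, "y": 0, "z": 0, "ax": 0, "ay": 0, "az": 0.42},
  {"x": -0.02, "y": 0, "z": 0, "ax": 0, "ay": 0, "az": 0.56},
  {"x": -0.02, "y": 0, "z": 0, "ax": 0, "ay": 0, "az": 0.7},
])

```text
t: 53.65
tcp_pos: [0.4717, 0.0159, 0.2704]
orientation: [0.081, 0.997, -0.0, -0.001]
wrist_force: [0.0, 0.1, -0.0]
width: 0.035
```

>>> apply_moves([
  {"x": 0, "y": 0, "z": 0, "ax": 0, "ay": 0, "az": 0.1},
  {"x": 0, "y": 0, "z": 0, "ax": 0, "ay": 0, "az": 0.19},
  {"x": 0, "y": 0, "z": 0, "ax": 0, "ay": 0, "az": 0.19},
  {"x": 0, "y": 0, "z": 0, "ax": 0, "ay": 0, "az": 0.19},
  {"x": 0, "y": 0, "z": 0, "ax": 0, "ay": 0, "az": 0.19},
])

```text
t: 54.15
tcp_pos: [0.4719, 0.0159, 0.2705]
orientation: [-0.01, 1.0, -0.001, -0.001]
wrist_force: [0.8, 1.0, -0.4]
width: 0.0347
```

```bash
python3 - <<'E'
from h import *
p,d,s=snap('wrist','w28.png'); print(s['tcp_pos'],s['t'],yaw(s),s['width'],s['joints'])
W,p=cloud('wrist'); h=cv2.cvtColor(p,cv2.COLOR_RGB2HSV)
red=((h[...,0]<6)|(h[...,0]>174))&(h[...,1]>150)
q=W[red&(W[...,2]>.13)&(W[...,2]<.18)]; print(len(q))
if len(q): print(q.mean(0),q.max(0),q.min(0))
E
```

```text
[0.47185536 0.01589207 0.27049437] 54.15 91.16284696998444 0.034717901945038626 [-1.46664694 -0.33379616  1.12183299  1.84246432  0.30259144  1.45659503
  1.18733087]
470
[0.46465516 0.0120661  0.16239028] [0.47679574 0.02354065 0.16676406] [0.45468305 0.00118089 0.15608173]
```

View pics/w28.png

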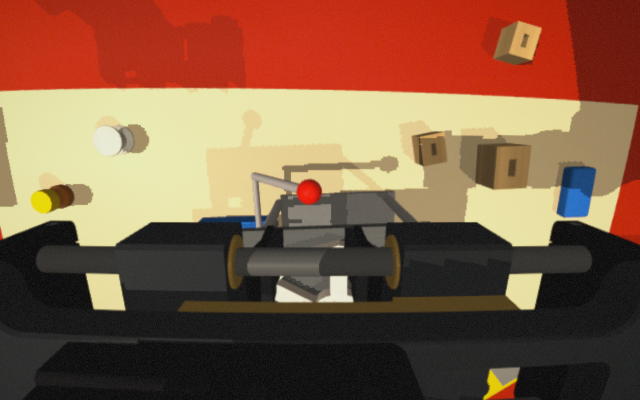

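>>> apply_moves([
  {"x": -0.0064, "y": -0.0037, "z": -0.03, "ax": 0, "ay": 0, "az": 0.03},
  {"x": -0.0064, "y": -0.0037, "z": -0.06, "ax": 0, "ay": 0, "az": 0.03},
  {"x": -0.0064, "y": -0.0037, "z": -0.08, "ax": 0, "ay": 0, "az": 0.03},
  {"x": -0.0064, "y": -0.0037, "z": -0.08, "ax": 0, "ay": 0, "az": 0.03},
  {"x": -0.0064, "y": -0.0037, "z": -0.08, "ax": 0, "ay": 0, "az": 0.03},
])

```text
t: 54.7
tcp_pos: [0.4656, 0.0123, 0.1911]
orientation: [-0.026, 1.0, -0.001, -0.001]
wrist_force: [-0.3, 0.0, -0.6]
width: 0.0353
```

```bash
python3 - <<'E'
from h import *
s=readout.sense(); print(s['tcp_pos'],yaw(s),s['wrist_force'],s['width'],s['joints'])
E
```

```text
[0.4656498  0.01225659 0.1911306 ] 92.97020181284728 [-0.28925685  0.0236207  -0.57881691] 0.03534315078692141 [-1.50633494 -0.30633031  1.22583525  1.97705321  0.30199848  1.28634799
  1.23875902]
```

>>> apply_moves([
  {"x": 0, "y": 0, "z": -0.015, "ax": 0, "ay": 0, "az": 0},
  {"x": 0, "y": 0, "z": -0.03, "ax": 0, "ay": 0, "az": 0},
  {"x": 0, "y": 0, "z": -0.04, "ax": 0, "ay": 0, "az": 0},
  {"x": 0, "y": 0, "z": -0.04, "ax": 0, "ay": 0, "az": 0},
  {"x": 0, "y": 0, "z": -0.04, "ax": 0, "ay": 0, "az": 0},
])

```text
t: 55.2
tcp_pos: [0.4662, 0.0125, 0.1516]
orientation: [-0.026, 1.0, -0.001, -0.0]
wrist_force: [0.3, -0.4, 0.4]
width: 0.0348
```

>>> apply_moves([
  {"x": 0.001, "y": -0.016, "z": 0.0065, "ax": 0, "ay": 0, "az": 0},
  {"x": 0.0015, "y": -0.027, "z": 0.012, "ax": 0, "ay": 0, "az": 0},
  {"x": 0.002, "y": -0.039, "z": 0.016, "ax": 0, "ay": 0, "az": 0},
  {"x": 0.003, "y": -0.051, "z": 0.019, "ax": 0, "ay": 0, "az": 0},
  {"x": 0.0035, "y": -0.0635, "z": 0.021, "ax": 0, "ay": 0, "az": 0},
])

```text
t: 55.7
tcp_pos: [0.4693, -0.0524, 0.172]
orientation: [-0.026, 1.0, -0.001, -0.001]
wrist_force: [-0.0, 2.2, 1.6]
width: 0.0348
```

```bash
python3 - <<'E'
from h import *
s=readout.sense(); print(s['tcp_pos'],yaw(s),s['wrist_force'],s['width'],s['joints'])
snap('side'); crop('side',230,130,400,280,4,'c29b.png')
E
```

```text
[ 0.46929599 -0.05235674  0.17195876] 92.98101461163705 [-0.01059685  2.18294228  1.6452528 ] 0.03476692193185389 [-1.4572606  -0.31312002  1.32090873  1.99101715  0.32165858  1.24822803
  1.36854321]
```

View pics/c29b.png

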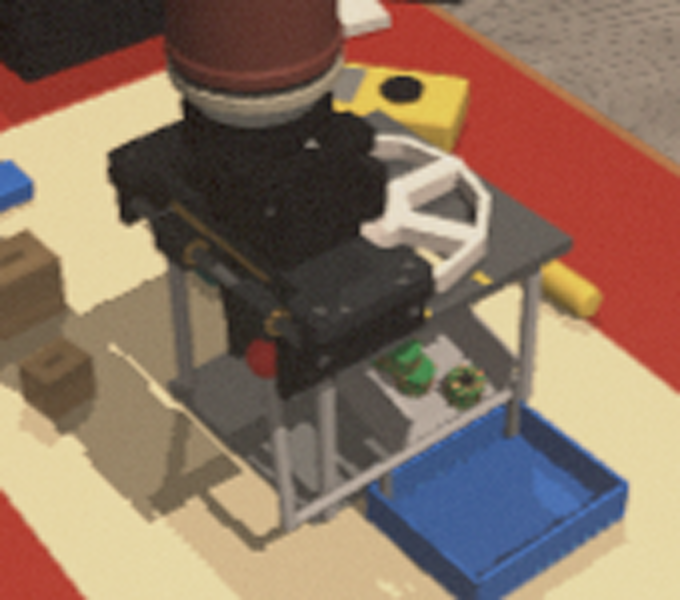

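>>> apply_moves([
  {"x": 0.0007, "y": -0.0125, "z": 0.0006, "ax": 0, "ay": 0, "az": 0.05},
  {"x": 0.0014, "y": -0.025, "z": 0, "ax": 0, "ay": 0, "az": 0.1},
  {"x": 0.002, "y": -0.037, "z": -0.002, "ax": 0, "ay": 0, "az": 0.15},
  {"x": 0.0027, "y": -0.049, "z": -0.005, "ax": 0, "ay": 0, "az": 0.2},
  {"x": 0.0034, "y": -0.061, "z": -0.009, "ax": 0, "ay": 0, "az": 0.25},
])

```text
t: 56.25
tcp_pos: [0.4694, -0.1118, 0.1642]
orientation: [-0.152, 0.988, -0.002, 0.001]
wrist_force: [-0.1, 1.7, -0.2]
width: 0.0347
```

```bash
python3 - <<'E'
from h import *
s=readout.sense(); print(s['tcp_pos'],yaw(s),s['wrist_force'],s['width'],s['joints'])
E
```

```text
[ 0.46935971 -0.11175049  0.16419454] 107.51249560836128 [-0.14303986  1.72015313 -0.18909463] 0.0347122902931789 [-1.43475606 -0.38065019  1.38413023  1.98331943  0.39895984  1.25503217
  1.68247918]
```

>>> apply_moves([
  {"x": 0, "y": 0.002, "z": 0, "ax": 0, "ay": 0.05, "az": 0},
  {"x": 0, "y": 0.002, "z": 0, "ax": 0, "ay": 0.1, "az": 0},
  {"x": 0, "y": 0.002, "z": 0, "ax": 0, "ay": 0.15, "az": 0},
  {"x": 0, "y": 0.002, "z": 0, "ax": 0, "ay": 0.2, "az": 0},
  {"x": 0, "y": 0.002, "z": 0, "ax": 0, "ay": 0.25, "az": 0},
])

```text
t: 56.75
tcp_pos: [0.4108, -0.0989, 0.1896]
orientation: [-0.151, 0.984, 0.007, -0.095]
wrist_force: [-0.3, 0.7, -0.3]
width: 0.0345
```

```bash
python3 - <<'E'
from h import *
s=readout.sense(); print(s['tcp_pos'],yaw(s),s['orientation'],s['wrist_force'],s['width'],s['joints'])
snap('side'); crop('side',230,130,400,280,4,'c30b.png')
E
```

```text
[ 0.41082891 -0.09894765  0.18962567] 107.17248831438201 [-0.15056311  0.9840305   0.00704004 -0.0946845 ] [-0.26876379  0.72177801 -0.27457357] 0.0345024305901758 [-1.48459645 -0.38034658  1.38491683  1.94090898  0.36106882  1.4836327
  1.65491767]
```

View pics/c30b.png

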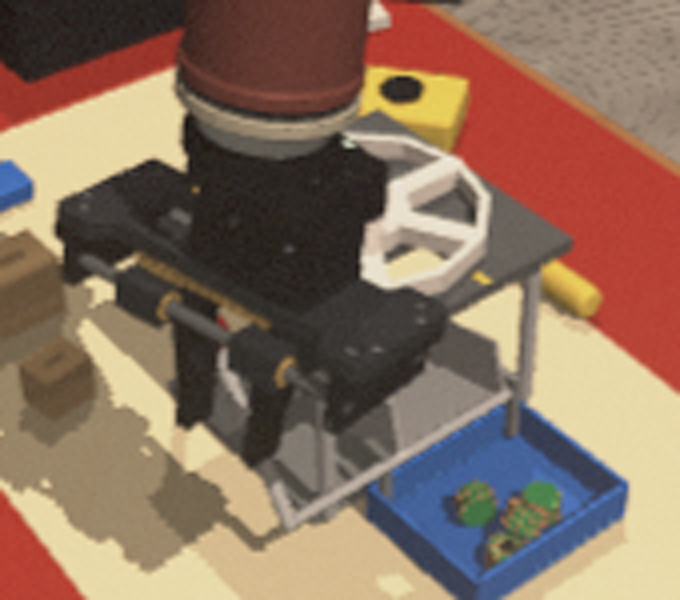

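>>> apply_moves([
  {"x": 0.0, "y": 0, "z": 0.02, "ax": 0, "ay": 0, "az": 0},
  {"x": 0.0, "y": 0, "z": 0.04, "ax": 0, "ay": 0, "az": 0},
  {"x": 0.0, "y": 0, "z": 0.06, "ax": 0, "ay": -0.06, "az": 0},
  {"x": 0.01, "y": 0, "z": 0.08, "ax": 0, "ay": -0.12, "az": 0},
  {"x": 0.02, "y": 0, "z": 0.1, "ax": 0, "ay": -0.18, "az": 0},
])

```text
t: 57.3
tcp_pos: [0.432, -0.0989, 0.2901]
orientation: [-0.151, 0.989, -0.007, -0.004]
wrist_force: [-0.2, 0.3, 0.1]
width: 0.0348
```

```bash
python3 - <<'E'
from h import *
s=readout.sense(); print(s['tcp_pos'],yaw(s),s['orientation'],s['wrist_force'],s['width'],s['joints'])
E
```

```text
[ 0.43196063 -0.098855    0.29014653] 107.34819716746696 [-0.15078075  0.98853633 -0.00696836 -0.0035403 ] [-0.15095155  0.31451489  0.09915605] 0.03477979714295716 [-1.08784886 -0.37582974  0.95195467  1.86228767  0.31792252  1.51499325
  1.68234506]
```

>>> apply_moves([
  {"x": 0.02, "y": 0.01, "z": 0.01, "ax": 0, "ay": 0, "az": 0},
  {"x": 0.05, "y": 0.03, "z": 0.02, "ax": 0, "ay": 0, "az": 0},
  {"x": 0.08, "y": 0.06, "z": 0.02, "ax": 0, "ay": 0, "az": 0},
  {"x": 0.1, "y": 0.1, "z": 0.02, "ax": 0, "ay": 0, "az": 0},
  {"x": 0.12, "y": 0.14, "z": 0.02, "ax": 0, "ay": 0, "az": 0},
])

```text
t: 57.8
tcp_pos: [0.5531, 0.0423, 0.3099]
orientation: [-0.151, 0.989, -0.007, -0.004]
wrist_force: [-1.1, -0.4, 2.8]
width: 0.0345
```

```bash
python3 - <<'E'
from h import *
s=readout.sense(); print(s['t'],s['tcp_pos'],yaw(s),s['orientation'],s['joints'])
Rt=R.from_euler('z',0)
M=R.from_quat(s['orientation']); z=M.as_matrix()[:,2]; print('z',z,'fix',np.cross(z,[0,0,-1]))
snap('scene'); crop('scene',250,150,410,300,4,'c31.png')
snap('side'); crop('side',230,130,400,280,4,'c31b.png')
E
```

```text
57.8 [0.55307718 0.04226248 0.30994603] 107.33219781822307 [-0.15063947  0.98855494 -0.00727263 -0.00374118] [-1.25032335  0.22921135  1.29197566  1.59765702 -0.20527211  1.48637871
  1.92635561]
z [-0.00520564 -0.01550592 -0.99986622] fix [ 0.01550592 -0.00520564  0.        ]
```

View pics/c31.png

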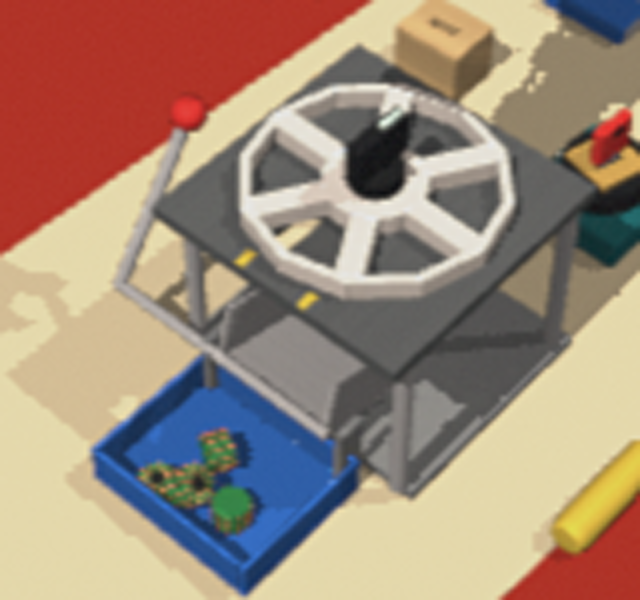

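View pics/c31b.png

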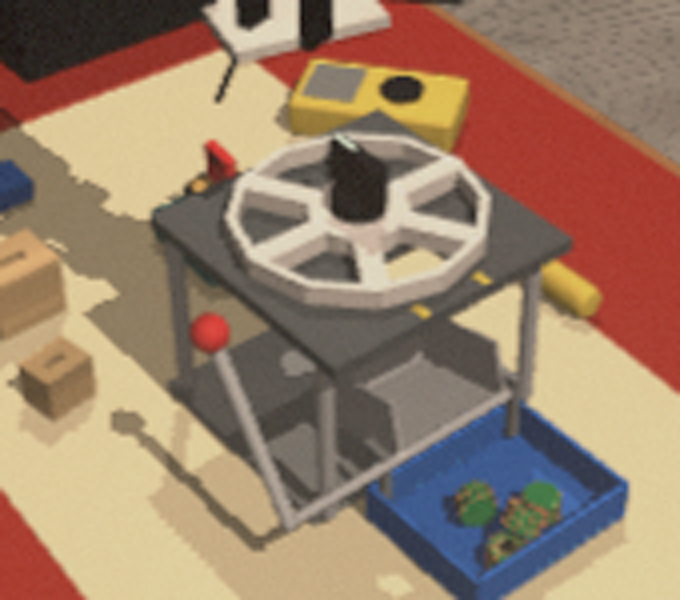

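>>> apply_moves([
  {"x": 0.01, "y": 0.04, "z": 0, "ax": 0.008, "ay": -0.0025, "az": -0.05},
  {"x": 0.02, "y": 0.08, "z": 0, "ax": 0.0155, "ay": -0.005, "az": -0.1},
  {"x": 0.03, "y": 0.12, "z": 0, "ax": 0.0155, "ay": -0.005, "az": -0.2},
  {"x": 0.04, "y": 0.16, "z": 0, "ax": 0.0155, "ay": -0.005, "az": -0.3},
  {"x": 0.05, "y": 0.19, "z": 0, "ax": 0.0155, "ay": -0.005, "az": -0.4},
])

```text
t: 58.4
tcp_pos: [0.6017, 0.2342, 0.3087]
orientation: [0.049, 0.999, 0.001, -0.003]
wrist_force: [-0.7, -0.5, 1.0]
width: 0.035
```

```bash
python3 - <<'E'
from h import *
s=readout.sense(); print(s['t'],s['tcp_pos'],yaw(s),s['orientation'],s['joints'])
E
```

```text
58.4 [0.60172783 0.23416279 0.30866556] 84.32880325259183 [ 0.04946694  0.99877165  0.0013556  -0.00252684] [-1.2345952   0.52249849  1.21901917  1.37390524 -0.49084706  1.57639546
  1.40689364]
```

>>> apply_moves([
  {"x": 0.04, "y": 0.015, "z": 0, "ax": 0, "ay": 0, "az": 0},
  {"x": 0.08, "y": 0.03, "z": 0, "ax": 0, "ay": 0, "az": 0},
  {"x": 0.12, "y": 0.045, "z": 0, "ax": 0, "ay": 0, "az": 0},
  {"x": 0.15, "y": 0.06, "z": 0, "ax": 0, "ay": 0, "az": 0},
  {"x": 0.15, "y": 0.06, "z": 0, "ax": 0, "ay": 0, "az": 0},
])

```text
t: 58.9
tcp_pos: [0.7545, 0.2915, 0.3055]
orientation: [0.049, 0.999, 0.0, -0.003]
wrist_force: [-0.8, -0.3, -1.1]
width: 0.0345
```

```bash
python3 - <<'E'
from h import *
s=readout.sense(); print(s['t'],s['tcp_pos'],yaw(s),s['joints'])
E
```

```text
58.9 [0.75447029 0.29147008 0.30551786] 84.4322919092567 [-0.80542285  0.84774735  1.03206477  0.80187539 -0.71514308  1.7615834
  1.34634575]
```

>>> apply_moves([
  {"x": 0, "y": 0, "z": 0, "ax": 0, "ay": 0, "az": -0.13},
  {"x": 0, "y": 0, "z": 0, "ax": 0, "ay": 0, "az": -0.26},
  {"x": 0, "y": 0, "z": 0, "ax": 0, "ay": 0, "az": -0.39},
  {"x": 0, "y": 0, "z": 0, "ax": 0, "ay": 0, "az": -0.52},
  {"x": 0, "y": 0, "z": 0, "ax": 0, "ay": 0, "az": -0.65},
])

```text
t: 59.4
tcp_pos: [0.7514, 0.2907, 0.3097]
orientation: [0.368, 0.93, 0.002, -0.001]
wrist_force: [0.9, 0.4, 0.6]
width: 0.0343
```

```bash
python3 - <<'E'
from h import *
s=readout.sense(); print(s['t'],s['tcp_pos'],yaw(s),s['joints'])
E
```

```text
59.4 [0.75138748 0.2907316  0.30970454] 46.83547073580674 [-0.83785221  0.86901094  1.13669881  0.8204671  -0.7919233   1.77767385
  0.72360621]
```

>>> apply_moves([
  {"x": 0, "y": 0, "z": 0, "ax": 0, "ay": 0, "az": -0.14},
  {"x": 0, "y": 0, "z": 0, "ax": 0, "ay": 0, "az": -0.28},
  {"x": 0, "y": 0, "z": 0, "ax": 0, "ay": 0, "az": -0.42},
  {"x": 0, "y": 0, "z": 0, "ax": 0, "ay": 0, "az": -0.56},
  {"x": 0, "y": 0, "z": 0, "ax": 0, "ay": 0, "az": -0.7},
])

```text
t: 59.9
tcp_pos: [0.7514, 0.2907, 0.3098]
orientation: [0.665, 0.747, 0.003, -0.0]
wrist_force: [-0.3, -0.1, -0.0]
width: 0.0346
```

>>> apply_moves([
  {"x": 0, "y": 0, "z": 0, "ax": 0, "ay": 0, "az": -0.14},
  {"x": 0, "y": 0, "z": 0, "ax": 0, "ay": 0, "az": -0.28},
  {"x": 0, "y": 0, "z": 0, "ax": 0, "ay": 0, "az": -0.42},
  {"x": 0, "y": 0, "z": 0, "ax": 0, "ay": 0, "az": -0.56},
  {"x": 0, "y": 0, "z": 0, "ax": 0, "ay": 0, "az": -0.7},
])

```text
t: 60.4
tcp_pos: [0.7514, 0.2907, 0.3098]
orientation: [0.881, 0.474, 0.003, 0.001]
wrist_force: [0.1, 0.4, -0.2]
width: 0.0348
```

```bash
python3 - <<'E'
from h import *
s=readout.sense(); print(s['t'],s['tcp_pos'],yaw(s),s['joints'])
E
```

```text
60.4 [0.7514225  0.29074203 0.30981103] -33.40954268891602 [-0.87223197  0.93168911  1.30961256  0.83108162 -0.92929849  1.81605801
 -0.62722317]
```

>>> apply_moves([
  {"x": 0, "y": 0, "z": 0, "ax": 0, "ay": 0, "az": -0.14},
  {"x": 0, "y": 0, "z": 0, "ax": 0, "ay": 0, "az": -0.28},
  {"x": 0, "y": 0, "z": 0, "ax": 0, "ay": 0, "az": -0.42},
  {"x": 0, "y": 0, "z": 0, "ax": 0, "ay": 0, "az": -0.56},
  {"x": 0, "y": 0, "z": 0, "ax": 0, "ay": 0, "az": -0.7},
])

```text
t: 60.9
tcp_pos: [0.7514, 0.2908, 0.3099]
orientation: [0.99, 0.143, 0.003, 0.002]
wrist_force: [-0.6, -0.6, -0.6]
width: 0.0346
```

```bash
python3 - <<'E'
from h import *
s=readout.sense(); print(s['t'],s['tcp_pos'],yaw(s),s['joints'])
E
```

```text
60.9 [0.75142655 0.29076947 0.30987601] -73.51435808950899 [-0.87517162  0.94436127  1.33765254  0.82853901 -0.95115643  1.82593037
 -1.32107465]
```

>>> apply_moves([
  {"x": -0.03, "y": -0.008, "z": -0.01, "ax": 0, "ay": 0, "az": 0.13},
  {"x": -0.06, "y": -0.018, "z": -0.02, "ax": 0, "ay": 0, "az": 0.26},
  {"x": -0.09, "y": -0.028, "z": -0.04, "ax": 0, "ay": 0, "az": 0.39},
  {"x": -0.12, "y": -0.036, "z": -0.06, "ax": 0, "ay": 0, "az": 0.52},
  {"x": -0.13, "y": -0.038, "z": -0.09, "ax": 0, "ay": 0, "az": 0.65},
])

```text
t: 61.4
tcp_pos: [0.6192, 0.2521, 0.2198]
orientation: [0.889, 0.457, 0.003, 0.0]
wrist_force: [1.2, -0.6, 0.7]
width: 0.035
```

>>> apply_moves([
  {"x": 0, "y": 0, "z": -0.02, "ax": 0, "ay": 0, "az": 0.13},
  {"x": 0, "y": 0, "z": -0.03, "ax": 0, "ay": 0, "az": 0.26},
  {"x": 0, "y": 0, "z": -0.03, "ax": 0, "ay": 0, "az": 0.39},
  {"x": 0, "y": 0, "z": -0.03, "ax": 0, "ay": 0, "az": 0.44},
  {"x": 0, "y": 0, "z": -0.03, "ax": 0, "ay": 0, "az": 0.44},
])

```text
t: 61.9
tcp_pos: [0.621, 0.2529, 0.1896]
orientation: [0.77, 0.639, 0.003, -0.0]
wrist_force: [0.5, 0.1, -0.2]
width: 0.0346
```

```bash
python3 - <<'E'
from h import *
p,d,s=snap('wrist','w32.png'); print(s['t'],s['tcp_pos'],yaw(s),s['joints'])
M=R.from_quat(s['orientation']); z=M.as_matrix()[:,2]; print('fix',np.cross(z,[0,0,-1]))
W,p=cloud('wrist'); h=cv2.cvtColor(p,cv2.COLOR_RGB2HSV)
red=((h[...,0]<6)|(h[...,0]>174))&(h[...,1]>150)
m=red&(W[...,2]>.06)&(W[...,2]<.1)&(abs(W[...,0]-.62)<.06)&(abs(W[...,1]-.253)<.06)
q=W[m]; t=q[q[:,2]>.083]; print('top',len(t),t.mean(0), cv2.minAreaRect((t[:,:2]*1000).astype(np.float32)))
E
```

```text
61.9 [0.62098551 0.25287283 0.18957952] -10.636633564602683 [-1.23021271  0.67137537  1.21351746  1.49870775 -0.63586374  1.40539526
 -0.17230591]
fix [-0.00414343  0.00416399  0.        ]
top 346 [0.62085689 0.25472957 0.08462155] ((620.7500610351562, 254.32603454589844), (33.357177734375, 9.338761329650879), 88.8979721069336)
```

View pics/w32.png

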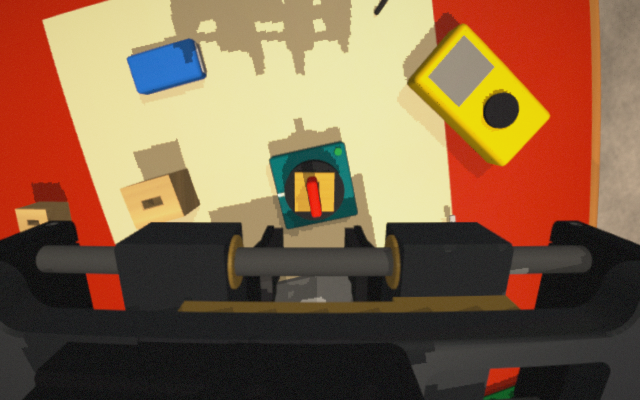

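>>> apply_moves([
  {"x": 0, "y": 0.0008, "z": -0.03, "ax": -0.004, "ay": 0.004, "az": 0.1},
  {"x": 0, "y": 0.0008, "z": -0.06, "ax": -0.004, "ay": 0.004, "az": 0.166},
  {"x": 0, "y": 0.0008, "z": -0.08, "ax": -0.004, "ay": 0.004, "az": 0.166},
  {"x": 0, "y": 0.0008, "z": -0.08, "ax": -0.004, "ay": 0.004, "az": 0.166},
  {"x": 0, "y": 0.0008, "z": -0.08, "ax": -0.004, "ay": 0.004, "az": 0.166},
])

```text
t: 62.45
tcp_pos: [0.6216, 0.2541, 0.1101]
orientation: [0.715, 0.699, 0.0, 0.0]
wrist_force: [-0.3, -0.2, 0.1]
width: 0.0347
```

>>> apply_moves([
  {"x": 0, "y": 0, "z": -0.015, "ax": 0, "ay": 0, "az": 0},
  {"x": 0, "y": 0, "z": -0.03, "ax": 0, "ay": 0, "az": 0},
  {"x": 0, "y": 0, "z": -0.045, "ax": 0, "ay": 0, "az": 0},
  {"x": 0, "y": 0, "z": -0.048, "ax": 0, "ay": 0, "az": 0},
  {"x": 0, "y": 0, "z": -0.048, "ax": 0, "ay": 0, "az": 0},
])

```text
t: 62.95
tcp_pos: [0.6211, 0.2542, 0.0607]
orientation: [0.714, 0.7, -0.001, -0.0]
wrist_force: [-0.1, -0.3, 0.0]
width: 0.0353
```

>>> apply_moves([
  {"x": 0, "y": 0, "z": 0, "ax": 0, "ay": 0, "az": 0},
  {"x": 0, "y": 0, "z": 0, "ax": 0, "ay": 0, "az": 0},
  {"x": 0, "y": 0, "z": 0, "ax": 0, "ay": 0, "az": 0},
  {"x": 0, "y": 0, "z": 0, "ax": 0, "ay": 0, "az": 0},
  {"x": 0, "y": 0, "z": 0, "ax": 0, "ay": 0, "az": 0},
], hand=1)

```text
t: 63.45
tcp_pos: [0.6218, 0.2545, 0.062]
orientation: [0.714, 0.7, 0.001, 0.0]
wrist_force: [1.3, -0.1, 1.1]
width: 0.0097
```

```bash
python3 - <<'E'
from h import *
s=readout.sense(); print(s['tcp_pos'],yaw(s),s['wrist_force'],s['moment'],s['joints'],s['width'])
E
```

```text
[0.62184925 0.25453988 0.0619531 ] -1.1508262421193352 [ 1.34623641 -0.08996675  1.06547436] [-0.05442166 -0.12107006 -0.02515292] [-1.17373141  0.75882482  1.07599465  1.61749924 -0.70724383  1.20144947
  0.03614951] 0.009674983989524806
```

>>> apply_moves([
  {"x": 0, "y": 0, "z": 0, "ax": 0, "ay": 0, "az": -0.12},
  {"x": 0, "y": 0, "z": 0, "ax": 0, "ay": 0, "az": -0.24},
  {"x": 0, "y": 0, "z": 0, "ax": 0, "ay": 0, "az": -0.36},
  {"x": 0, "y": 0, "z": 0, "ax": 0, "ay": 0, "az": -0.48},
  {"x": 0, "y": 0, "z": 0, "ax": 0, "ay": 0, "az": -0.6},
])

```text
t: 63.95
tcp_pos: [0.6227, 0.2538, 0.062]
orientation: [0.89, 0.455, 0.001, 0.001]
wrist_force: [4.9, -1.3, -1.8]
width: 0.0097
```

>>> apply_moves([
  {"x": 0, "y": 0, "z": 0, "ax": 0, "ay": 0, "az": -0.12},
  {"x": 0, "y": 0, "z": 0, "ax": 0, "ay": 0, "az": -0.24},
  {"x": 0, "y": 0, "z": 0, "ax": 0, "ay": 0, "az": -0.36},
  {"x": 0, "y": 0, "z": 0, "ax": 0, "ay": 0, "az": -0.48},
  {"x": 0, "y": 0, "z": 0, "ax": 0, "ay": 0, "az": -0.6},
])

```text
t: 64.45
tcp_pos: [0.6233, 0.253, 0.0621]
orientation: [0.985, 0.172, 0.002, 0.001]
wrist_force: [7.7, -4.3, -3.8]
width: 0.01
```

```bash
python3 - <<'E'
from h import *
s=readout.sense(); print(s['tcp_pos'],yaw(s),s['wrist_force'],s['moment'],s['joints'],s['width'])
E
```

```text
[0.62329163 0.25300584 0.06210946] -70.24394872730068 [ 7.73937046 -4.25412977 -3.84734187] [-1.12670141 -1.60448201  0.1041591 ] [-1.25285961  0.92390279  1.29246773  1.62070919 -0.91318114  1.31450638
 -1.03838487] 0.009967282809610838
```

>>> apply_moves([
  {"x": -0.0005, "y": 0, "z": 0, "ax": 0, "ay": 0, "az": -0.1},
  {"x": -0.001, "y": 0, "z": 0, "ax": 0, "ay": 0, "az": -0.2},
  {"x": -0.001, "y": 0, "z": 0, "ax": 0, "ay": 0, "az": -0.3},
  {"x": -0.001, "y": 0, "z": 0, "ax": 0, "ay": 0, "az": -0.4},
  {"x": -0.001, "y": 0, "z": 0, "ax": 0, "ay": 0, "az": -0.46},
])

```text
t: 64.95
tcp_pos: [0.6222, 0.2521, 0.0623]
orientation: [0.998, -0.058, 0.002, 0.002]
wrist_force: [4.6, -4.7, 0.5]
width: 0.0098
```

```bash
python3 - <<'E'
from h import *
s=readout.sense(); print(s['tcp_pos'],yaw(s),s['wrist_force'],s['moment'],s['joints'],s['width'])
E
```

```text
[0.62219729 0.25205581 0.06230731] -96.59777606450712 [ 4.63600873 -4.68964043  0.50101943] [-1.46903844 -1.12128571  0.02901019] [-1.26457958  0.95926669  1.33377768  1.62390074 -0.95264017  1.3419555
 -1.47390135] 0.009815111824543029
```

Not yet at the stop; push a little more.

>>> apply_moves([
  {"x": 0, "y": 0, "z": 0, "ax": 0, "ay": 0, "az": -0.03},
  {"x": 0, "y": 0, "z": 0, "ax": 0, "ay": 0, "az": -0.06},
  {"x": 0, "y": 0, "z": 0, "ax": 0, "ay": 0, "az": -0.08},
  {"x": 0, "y": 0, "z": 0, "ax": 0, "ay": 0, "az": -0.1},
  {"x": 0, "y": 0, "z": 0, "ax": 0, "ay": 0, "az": -0.1},
])

```text
t: 65.45
tcp_pos: [0.6221, 0.252, 0.0623]
orientation: [0.994, -0.106, 0.002, 0.001]
wrist_force: [5.3, -6.6, 0.8]
width: 0.0097
```

```bash
python3 - <<'E'
from h import *
s=readout.sense(); print(s['tcp_pos'],yaw(s),s['wrist_force'],s['moment'],s['joints'],s['width'])
snap('scene'); crop('scene',270,140,430,240,4,'c33.png')
E
```

```text
[0.62207637 0.25199362 0.06231978] -102.13218587239028 [ 5.28649076 -6.56935669  0.77415387] [-1.58989463 -0.98948561  0.16121042] [-1.26566597  0.96373438  1.33861324  1.62400701 -0.95745776  1.34567843
 -1.56765802] 0.009729691075224771
```

View pics/c33.png

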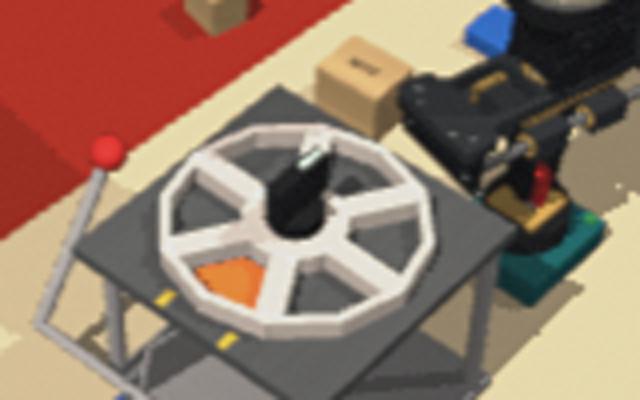

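>>> apply_moves([
  {"x": 0, "y": 0, "z": 0, "ax": 0, "ay": 0, "az": -0.03},
  {"x": 0, "y": 0, "z": 0, "ax": 0, "ay": 0, "az": -0.06},
  {"x": 0, "y": 0, "z": 0, "ax": 0, "ay": 0, "az": -0.06},
  {"x": 0, "y": 0, "z": 0, "ax": 0, "ay": 0, "az": -0.06},
  {"x": 0, "y": 0, "z": 0, "ax": 0, "ay": 0, "az": -0.06},
])

```text
t: 66.0
tcp_pos: [0.622, 0.2519, 0.0623]
orientation: [0.991, -0.135, 0.002, 0.002]
wrist_force: [4.2, -6.4, 0.6]
width: 0.01
```

```bash
python3 - <<'E'
from h import *
s=readout.sense(); print(s['tcp_pos'],yaw(s),s['wrist_force'],s['moment'],s['width'])
E
```

```text
[0.62200662 0.25193813 0.06231951] -105.51063849748031 [ 4.23622055 -6.42380832  0.61780887] [-1.61777949 -0.98902733  0.51383704] 0.010039054389150709
```

>>> apply_moves([
  {"x": 0, "y": 0, "z": 0, "ax": 0, "ay": 0, "az": 0.06},
  {"x": 0, "y": 0, "z": 0, "ax": 0, "ay": 0, "az": 0.12},
  {"x": 0, "y": 0, "z": 0, "ax": 0, "ay": 0, "az": 0.2},
  {"x": 0, "y": 0, "z": 0, "ax": 0, "ay": 0, "az": 0.24},
  {"x": 0, "y": 0, "z": 0, "ax": 0, "ay": 0, "az": 0.24},
])

```text
t: 66.5
tcp_pos: [0.6218, 0.2532, 0.0622]
orientation: [1.0, -0.015, 0.002, 0.001]
wrist_force: [4.7, -3.7, -0.4]
width: 0.0097
```

```bash
python3 - <<'E'
from h import *
s=readout.sense(); print(s['tcp_pos'],yaw(s),s['wrist_force'],s['moment'],s['width'])
E
```

```text
[0.62180234 0.25319809 0.06223342] -91.67518861140327 [ 4.69113882 -3.70700033 -0.42851822] [-0.95861952 -1.03222232 -0.00146907] 0.009709265578015694
```

>>> apply_moves([
  {"x": -0.0005, "y": 0, "z": 0.01, "ax": 0, "ay": 0, "az": 0},
  {"x": -0.0005, "y": 0, "z": 0.02, "ax": 0, "ay": 0, "az": 0},
  {"x": -0.0005, "y": 0, "z": 0.03, "ax": 0, "ay": 0, "az": 0},
  {"x": -0.0005, "y": 0, "z": 0.05, "ax": 0, "ay": 0, "az": 0},
  {"x": -0.0005, "y": 0, "z": 0.08, "ax": 0, "ay": 0, "az": 0},
])

```text
t: 67.0
tcp_pos: [0.6191, 0.2547, 0.1419]
orientation: [1.0, -0.015, -0.001, 0.001]
wrist_force: [-0.1, 0.9, 0.3]
width: 0.0101
```

>>> apply_moves([
  {"x": -0.02, "y": 0.002, "z": 0.03, "ax": 0, "ay": 0, "az": 0.02},
  {"x": -0.05, "y": 0.005, "z": 0.05, "ax": 0, "ay": 0, "az": 0.04},
  {"x": -0.08, "y": 0.01, "z": 0.05, "ax": 0, "ay": 0, "az": 0.06},
  {"x": -0.1, "y": 0.013, "z": 0.05, "ax": 0, "ay": 0, "az": 0.09},
  {"x": -0.12, "y": 0.016, "z": 0.05, "ax": 0, "ay": 0, "az": 0.11},
])

```text
t: 67.5
tcp_pos: [0.4991, 0.2706, 0.1926]
orientation: [0.999, 0.041, 0.0, -0.001]
wrist_force: [-0.3, -0.1, -0.5]
width: 0.01
```

```bash
python3 - <<'E'
from h import *
p,d,s=snap('wrist','w34.png'); print(s['t'],s['tcp_pos'],yaw(s),s['joints'],s['width'])
M=R.from_quat(s['orientation']); z=M.as_matrix()[:,2]; print('fix',np.cross(z,[0,0,-1]))
ortho('wrist',0.55,0.68,0.18,0.33,0.05,0.00025,'o34.png')
snap('side'); crop('side',170,100,370,250,4,'c34b.png')
E
```

```text
67.5 [0.49909089 0.27063505 0.1926035 ] -85.30409849236007 [-1.61727952  0.47198971  1.36878477  1.75396879 -0.47957651  1.31578133
 -1.63113784] 0.010041318214896277
fix [-0.00128297  0.0001588   0.        ]
```

View pics/w34.png

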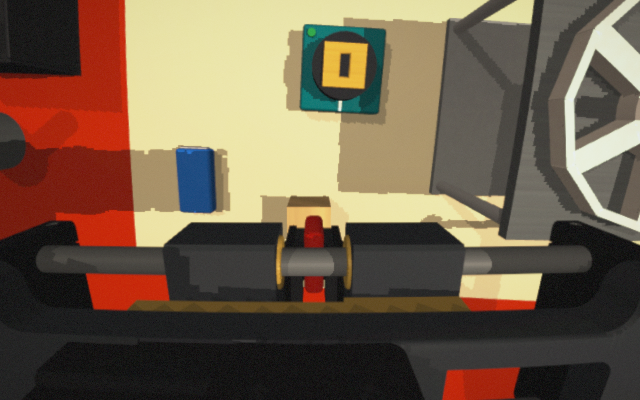

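View pics/o34.png

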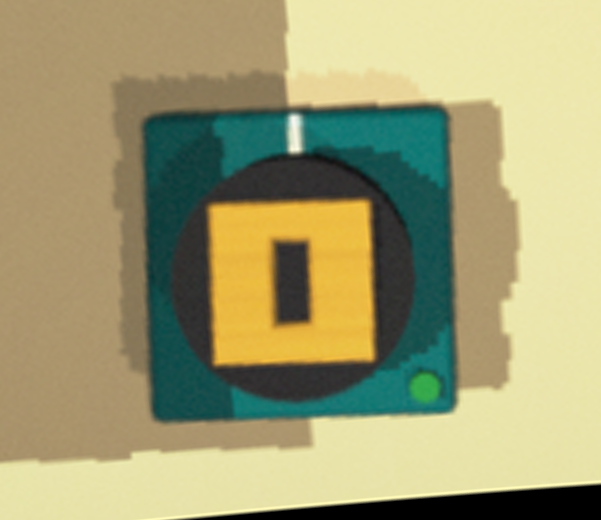

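View pics/c34b.png

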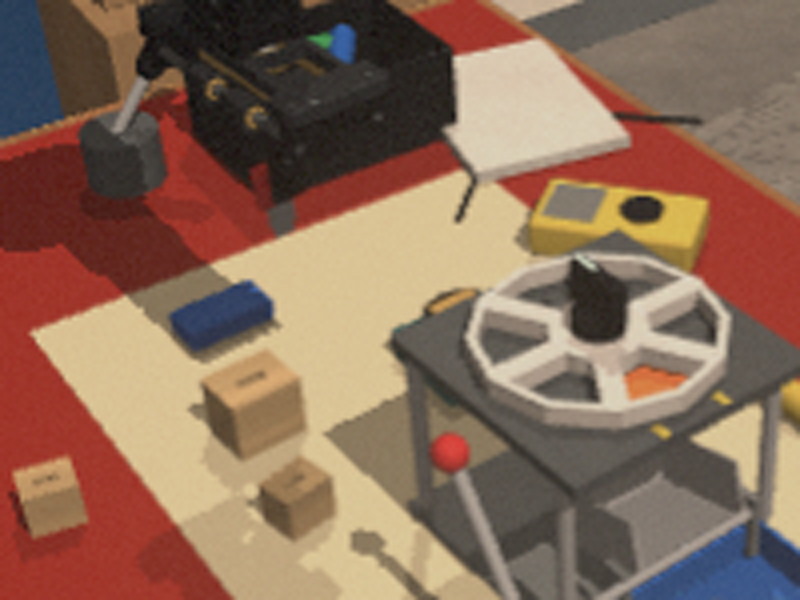

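>>> apply_moves([
  {"x": 0.01, "y": 0, "z": 0.01, "ax": 0, "ay": 0, "az": 0.12},
  {"x": 0.03, "y": 0, "z": 0.02, "ax": 0, "ay": 0, "az": 0.26},
  {"x": 0.04, "y": 0, "z": 0.02, "ax": 0, "ay": 0, "az": 0.4},
  {"x": 0.04, "y": 0, "z": 0.02, "ax": 0, "ay": 0, "az": 0.54},
  {"x": 0.04, "y": 0, "z": 0.02, "ax": 0, "ay": 0, "az": 0.68},
])

```text
t: 68.1
tcp_pos: [0.5411, 0.2695, 0.2126]
orientation: [0.928, 0.373, 0.001, 0.0]
wrist_force: [0.6, -1.1, -0.2]
width: 0.0097
```

>>> apply_moves([
  {"x": 0, "y": 0, "z": 0, "ax": 0, "ay": 0, "az": 0.14},
  {"x": 0, "y": 0, "z": 0, "ax": 0, "ay": 0, "az": 0.28},
  {"x": 0, "y": 0, "z": 0, "ax": 0, "ay": 0, "az": 0.42},
  {"x": 0, "y": 0, "z": 0, "ax": 0, "ay": 0, "az": 0.56},
  {"x": 0, "y": 0, "z": 0, "ax": 0, "ay": 0, "az": 0.7},
])

```text
t: 68.6
tcp_pos: [0.5408, 0.2698, 0.2125]
orientation: [0.744, 0.669, 0.001, -0.0]
wrist_force: [-0.2, 0.7, 0.1]
width: 0.0099
```

>>> apply_moves([
  {"x": 0, "y": 0, "z": 0, "ax": 0, "ay": 0, "az": 0.14},
  {"x": 0, "y": 0, "z": 0, "ax": 0, "ay": 0, "az": 0.28},
  {"x": 0, "y": 0, "z": 0, "ax": 0, "ay": 0, "az": 0.42},
  {"x": 0, "y": 0, "z": 0, "ax": 0, "ay": 0, "az": 0.56},
  {"x": 0, "y": 0, "z": 0, "ax": 0, "ay": 0, "az": 0.7},
])

```text
t: 69.1
tcp_pos: [0.5408, 0.2697, 0.2125]
orientation: [0.469, 0.883, 0.0, 0.0]
wrist_force: [0.8, 0.3, -0.3]
width: 0.0094
```

>>> apply_moves([
  {"x": 0, "y": 0, "z": 0, "ax": 0, "ay": 0, "az": 0.14},
  {"x": 0, "y": 0, "z": 0, "ax": 0, "ay": 0, "az": 0.28},
  {"x": 0, "y": 0, "z": 0, "ax": 0, "ay": 0, "az": 0.42},
  {"x": 0, "y": 0, "z": 0, "ax": 0, "ay": 0, "az": 0.56},
  {"x": 0, "y": 0, "z": 0, "ax": 0, "ay": 0, "az": 0.7},
])

```text
t: 69.6
tcp_pos: [0.5408, 0.2696, 0.2125]
orientation: [0.138, 0.99, 0.0, 0.0]
wrist_force: [0.7, -0.2, -0.7]
width: 0.0099
```

>>> apply_moves([
  {"x": 0, "y": 0, "z": 0, "ax": 0, "ay": 0, "az": 0.12},
  {"x": 0, "y": 0, "z": 0, "ax": 0, "ay": 0, "az": 0.24},
  {"x": 0, "y": 0, "z": 0, "ax": 0, "ay": 0, "az": 0.36},
  {"x": 0, "y": 0, "z": 0, "ax": 0, "ay": 0, "az": 0.36},
  {"x": 0, "y": 0, "z": 0, "ax": 0, "ay": 0, "az": 0.36},
])

```text
t: 70.1
tcp_pos: [0.5406, 0.2699, 0.2121]
orientation: [-0.037, 0.999, 0.0, -0.0]
wrist_force: [1.0, 0.6, 0.9]
width: 0.0101
```

```bash
python3 - <<'E'
from h import *
p,d,s=snap('wrist','w35.png'); print(s['t'],s['tcp_pos'],yaw(s),s['joints'],s['width'])
M=R.from_quat(s['orientation']); z=M.as_matrix()[:,2]; print('fix',np.cross(z,[0,0,-1]))
crop('wrist',220,150,420,310,4,'w35c.png')
E
```

```text
70.1 [0.54059706 0.2698657  0.21212049] 94.25241836742228 [-1.07331737  0.27905425  0.65649175  1.62376327 -0.17580972  1.29862885
  1.25692363] 0.010098663443110528
fix [-3.47151003e-04 -9.73570186e-05 -0.00000000e+00]
```

View pics/w35c.png

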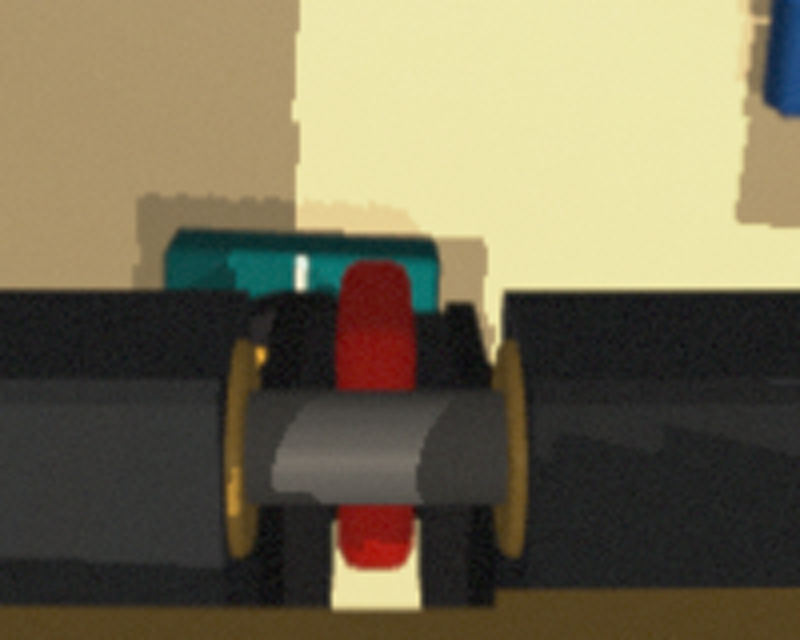

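>>> apply_moves([
  {"x": -0.03, "y": 0.0015, "z": 0, "ax": 0, "ay": 0, "az": 0.006},
  {"x": -0.06, "y": 0.003, "z": -0.03, "ax": 0, "ay": 0, "az": 0.006},
  {"x": -0.0886, "y": 0.004, "z": -0.06, "ax": 0, "ay": 0, "az": 0.006},
  {"x": -0.0886, "y": 0.004, "z": -0.09, "ax": 0, "ay": 0, "az": 0.006},
  {"x": -0.0886, "y": 0.004, "z": -0.112, "ax": 0, "ay": 0, "az": 0.006},
])

```text
t: 70.65
tcp_pos: [0.4501, 0.2746, 0.0983]
orientation: [-0.042, 0.999, 0.0, -0.001]
wrist_force: [0.7, -0.5, 0.0]
width: 0.01
```

>>> apply_moves([
  {"x": 0, "y": 0, "z": 0, "ax": 0, "ay": 0, "az": 0},
  {"x": 0, "y": 0, "z": 0, "ax": 0, "ay": 0, "az": 0},
  {"x": 0, "y": 0, "z": 0, "ax": 0, "ay": 0, "az": 0},
  {"x": 0, "y": 0, "z": 0, "ax": 0, "ay": 0, "az": 0},
  {"x": 0, "y": 0, "z": 0, "ax": 0, "ay": 0, "az": 0},
])

```text
t: 71.15
tcp_pos: [0.452, 0.2747, 0.1005]
orientation: [-0.042, 0.999, 0.001, 0.0]
wrist_force: [0.2, -0.3, -0.1]
width: 0.0097
```

```bash
python3 - <<'E'
from h import *
s=readout.sense(); print(s['tcp_pos'],yaw(s),s['wrist_force'],s['joints'],s['width'])
snap('side'); crop('side',190,130,290,230,6,'c36b.png')
E
```

```text
[0.45200518 0.27474443 0.10047748] 94.84886550285829 [ 0.20490365 -0.32680497 -0.07328664] [-1.17719177  0.20975512  0.6156095   1.93202658 -0.14062608  1.04074444
  1.15475206] 0.009700162212222122
```

View pics/c36b.png

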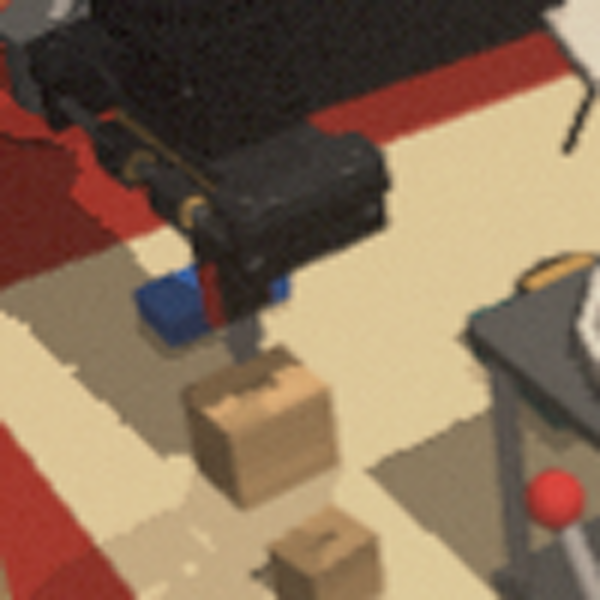

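Insert: y −0.8 mm, down in two stages.

>>> apply_moves([
  {"x": 0, "y": -0.0008, "z": -0.006, "ax": 0, "ay": 0, "az": 0},
  {"x": 0, "y": -0.0008, "z": -0.012, "ax": 0, "ay": 0, "az": 0},
  {"x": 0, "y": -0.0008, "z": -0.018, "ax": 0, "ay": 0, "az": 0},
  {"x": 0, "y": -0.0008, "z": -0.023, "ax": 0, "ay": 0, "az": 0},
  {"x": 0, "y": -0.0008, "z": -0.023, "ax": 0, "ay": 0, "az": 0},
])

```text
t: 71.7
tcp_pos: [0.451, 0.2733, 0.0756]
orientation: [-0.042, 0.999, -0.001, -0.001]
wrist_force: [-0.2, 0.2, -0.8]
width: 0.01
```

```bash
python3 - <<'E'
from h import *
s=readout.sense(); print(s['tcp_pos'],yaw(s),s['wrist_force'],s['width'])
E
```

```text
[0.45097613 0.27326793 0.0756353 ] 94.86916118537896 [-0.16351075  0.18922447 -0.83758652] 0.009956071352201754
```

>>> apply_moves([
  {"x": 0, "y": 0.0004, "z": -0.004, "ax": 0, "ay": 0, "az": 0},
  {"x": 0, "y": 0.0004, "z": -0.008, "ax": 0, "ay": 0, "az": 0},
  {"x": 0, "y": 0.0004, "z": -0.012, "ax": 0, "ay": 0, "az": 0},
  {"x": 0, "y": 0.0004, "z": -0.014, "ax": 0, "ay": 0, "az": 0},
  {"x": 0, "y": 0.0004, "z": -0.014, "ax": 0, "ay": 0, "az": 0},
])

```text
t: 72.2
tcp_pos: [0.4513, 0.2739, 0.0622]
orientation: [-0.042, 0.999, -0.0, -0.0]
wrist_force: [-0.9, 0.1, -0.8]
width: 0.0099
```

```bash
python3 - <<'E'
from h import *
s=readout.sense(); print(s['tcp_pos'],yaw(s),s['wrist_force'],s['width'])
snap('side'); crop('side',190,130,290,230,6,'c37b.png')
E
```

```text
[0.45130367 0.27388554 0.06224532] 94.87080169346015 [-0.87123603  0.08439638 -0.81453648] 0.009859096158449451
```

View pics/c37b.png

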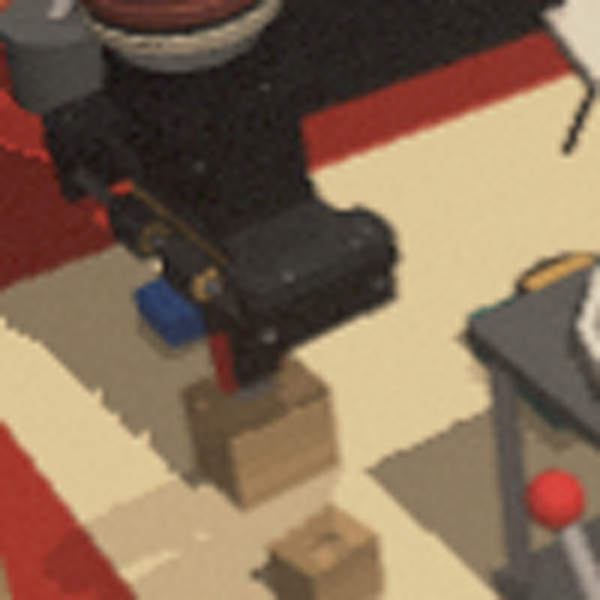

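>>> apply_moves([
  {"x": 0, "y": 0, "z": 0, "ax": 0, "ay": 0, "az": 0},
  {"x": 0, "y": 0, "z": 0, "ax": 0, "ay": 0, "az": 0},
  {"x": 0, "y": 0, "z": 0, "ax": 0, "ay": 0, "az": 0},
  {"x": 0, "y": 0, "z": 0.02, "ax": 0, "ay": 0, "az": 0},
  {"x": 0, "y": 0, "z": 0.05, "ax": 0, "ay": 0, "az": 0},
], hand=0.2)

```text
t: 72.75
tcp_pos: [0.4504, 0.2734, 0.112]
orientation: [-0.043, 0.999, -0.001, -0.001]
wrist_force: [-0.1, -0.2, 1.2]
width: 0.0336
```

>>> apply_moves([
  {"x": 0, "y": 0, "z": 0.04, "ax": 0, "ay": 0, "az": 0},
  {"x": 0, "y": 0, "z": 0.08, "ax": 0, "ay": 0, "az": 0},
  {"x": 0.02, "y": 0, "z": 0.12, "ax": 0, "ay": 0, "az": 0},
  {"x": 0.05, "y": 0, "z": 0.15, "ax": 0, "ay": 0, "az": 0},
  {"x": 0.08, "y": 0, "z": 0.17, "ax": 0, "ay": 0, "az": 0},
])

```text
t: 73.25
tcp_pos: [0.5327, 0.2748, 0.2859]
orientation: [-0.043, 0.999, 0.002, 0.001]
wrist_force: [1.2, 0.4, 0.1]
width: 0.0346
```

>>> apply_moves([
  {"x": 0.03, "y": -0.02, "z": 0.01, "ax": 0, "ay": 0, "az": 0},
  {"x": 0.05, "y": -0.05, "z": 0.02, "ax": 0, "ay": 0, "az": 0},
  {"x": 0.06, "y": -0.08, "z": 0.03, "ax": 0, "ay": 0, "az": 0},
  {"x": 0.06, "y": -0.1, "z": 0.03, "ax": 0, "ay": 0, "az": 0},
  {"x": 0.06, "y": -0.1, "z": 0.03, "ax": 0, "ay": 0, "az": 0},
])

```text
t: 73.75
tcp_pos: [0.5917, 0.1702, 0.3129]
orientation: [-0.04, 0.999, -0.0, 0.0]
wrist_force: [0.4, -0.7, -0.7]
width: 0.0349
```

```bash
python3 - <<'E'
from h import *
p,d,s=snap('wrist','w38.png'); print(s['t'],s['tcp_pos'],s['width'])
snap('scene','s38.png'); snap('side','d38.png'); crop('side',160,130,400,290,3,'c38b.png')
np.load('last_wrist.npz')
W,p=cloud('wrist'); h=cv2.cvtColor(p,cv2.COLOR_RGB2HSV)
red=((h[...,0]<6)|(h[...,0]>174))&(h[...,1]>150)
m=red&(W[...,2]>.06)&(W[...,2]<.11)&(abs(W[...,0]-.452)<.06)&(abs(W[...,1]-.27)<.06)
q=W[m]; t=q[q[:,2]>.08]; print('key top',len(t),t.mean(0),q[:,2].max(), cv2.minAreaRect((t[:,:2]*1000).astype(np.float32)))
tops(.025,.05,.38,.68,-.45,-.2)
E
```

```text
73.75 [0.59171975 0.1701827  0.31293542] 0.034890981095207295
key top 233 [0.45157315 0.27351647 0.08461563] 0.08756579959279659 ((451.67047119140625, 274.3363342285156), (32.44413375854492, 10.388860702514648), 7.103362560272217)
px [22. 37.] n 628 mean [ 0.4298 -0.2596  0.0306] mec [ 0.4304 -0.2611] r 0.0218
```

View pics/w38.png

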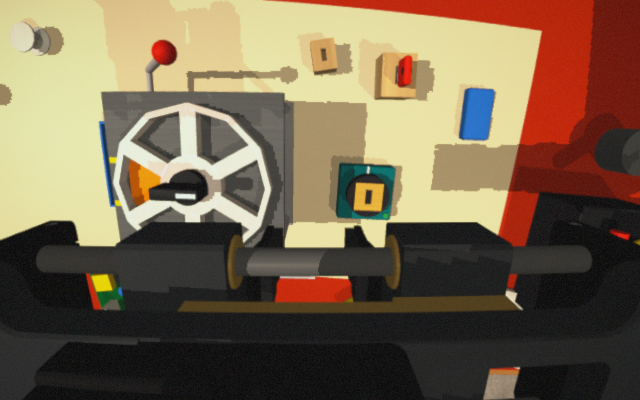

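View pics/c38b.png

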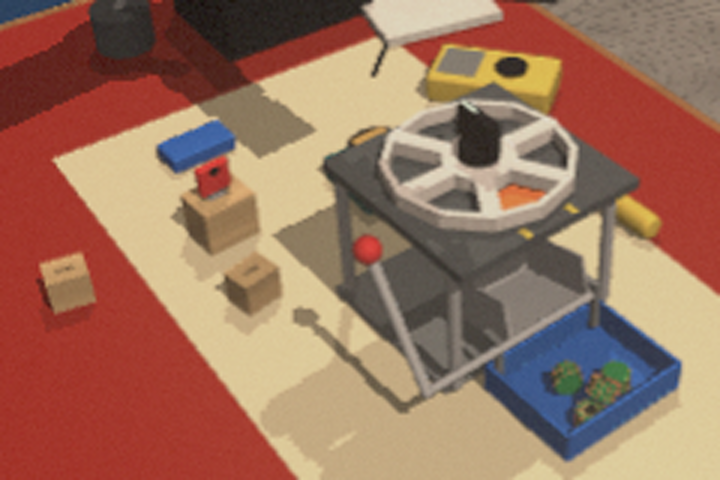

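View pics/s38.png

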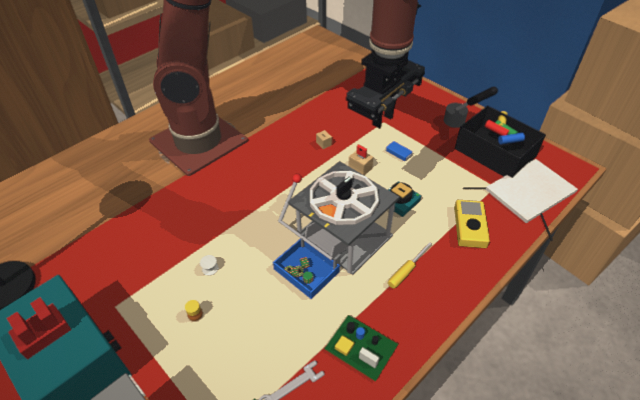

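```bash
python3 -c "
from rig import robot; print(robot.job_done())"
```

```text
the job is handed in; nothing more can be done
None
```

The job is done and handed in at about 74 s of the 210 s. All four chokes were laid flat in the wheel with the shutter shut, dropped through the hole into the pan, and tipped into the blue tray. The key is back upright in the largest stand.

**Last checks**
- The pictures show four chokes in the blue tray, with the wheel and the pan empty and the lever back at rest.
- The shutter shows orange and shut, and the lock plug is at its starting angle. I turned the key each way until the torque rose at the stop, to about 0.4 N m opening and 0.5 N m closing.
- The key's top is at the same height as at the start (about 87 mm).
- The spool is within 1 mm of where it was, by measurement. I compared the jar, battery pack and screwdriver by eye only, and they look unmoved.

**What did not go as planned**
- During the lever push, joints 2 and 3 reached their limits, and the tool drifted off the ball before the full 1.4 rad tip. The chokes had already slid out and the pan swung back on its own.
- Joint 2 read −0.3807 there, against the stated limit of −0.38. I can't tell whether that counts as passing its range.

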